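# Clamp a pack of wooden blocks for drilling

### The arm

A 6-joint arm with a two-finger parallel gripper is mounted at the origin on the work surface. World frame = base frame: x ahead of the robot, y to its left, z up, the work surface at z = 0. Lengths are in mm, angles in rad, forces in N, time in s.
With the tool pointing down it reaches from about 425 to 1125 mm from the base axis. Payload 14.9 kg.
Tool frame: the origin (TCP) lies at the very end of the fingers, on their centre line; the grasp point (between the pads) lies 19 mm behind it; z points along the fingers, y is the direction in which the jaws open and shut (so a half turn about z gives the same grasp; the last joint's range is limited). The gripper opens to 91 mm and grips with 3 to 60 N. Pads are 32 mm wide; open, the fingers measure 118 mm over their backs; the gripper's body (76 mm by 178 mm) begins 60 mm behind the grasp point.
Start: joints at [-1.34, 0.379, 1.734, -0, 1.028, -0.033], TCP at [182.521, -675.799, 213.932] pointing down, gripper open.
Joint ranges: [-2.77, 2.77], [-0.74, 2.19], [0, 2.66], [-1.06, 4.2], [0.31, 2.87], [-3.08, 3.08]. Speed limits (rad/s): [1.89, 1.89, 2.39, 3.14, 3.14, 3.14].

### API

Orientations are given as a 3x3 rotation matrix whose columns are the frame's x, y, z axes.
In Python, from rig import sense, camera, job_done, find_in, regions_of gives the robot as it stands.
- The arm moves only by the tool send_rows, never from a script. Its argument "targets" is one flat list of numbers, 7 for each row, row after row: the shift along the world's x, y, z normalised to -1 to 1, where 1 is 15 cm, then the turn, a rotation vector about the world's x, y, z normalised to -1 to 1, where 1 is 2 rad, then the opening, from 0 (shut) to 1 (fully open). In form: [dx, dy, dz, wx, wy, wz, claw, dx, dy, dz, wx, wy, wz, claw, ...]. A call has 1 to 5 rows; each row shifts and turns the pose as measured when the row begins; what a row does not reach is not made up. A row lasts 1/12 s, in which the tool goes at most 41.7 mm and 7.16 degrees, less where a joint would pass 70% of its speed; a pose out of reach is approached as far as the arm can. A call with a number of a shift or a turn outside -1 to 1 is refused whole. A call with a gripper value outside its range is refused whole. The fingers move at their own pace and stop on an object; "squeeze" is the grip in N (left out, the last holds). Time passes only in rows, so rows that do not move let the fingers close. It gives the time, the measured TCP pose, the force and the opening at its end, in the units of the state.
- sense(): the state, without advancing time (a new reading comes with each control period).
- camera(name): name is "side" or "top" or "wrist"; returns a dict with "pixels" (400x640x3 uint8, red, green, blue), "camera_matrix" (3x3 intrinsics, pixels), "dist" ([k1, k2, p1, p2, k3] as OpenCV has them; the pictures are not rectified), "R" (3x3) and "t" (3): a world point X has camera coordinates R X + t. Camera axes: x right, y down, z forward; pixel columns grow to the right and rows downward; lengths in mm; the calibration is good to about 2 mm. A picture is of the moment at which its call begins. There is no depth.
- job_done(): hands the job in, once; it reports no verdict.
Trained networks look in the newest picture that a camera, given by its name, has taken for a name from the list of things; names that differ only in an ending like _2 or _b are one class to them, and where a whole thing is asked for, a point or a joint stands for the part that bears it (a point fixed in the world has none). Each returns a list of dicts, best first, with "confidence" (0 to 1); they miss things now and then, are a little off and sometimes report something else, mostly with a low value. They report only what shows in the picture. A call takes as long as a camera call. They do not tell look-alikes from the thing itself.
- find_in(query, camera): "uv" ([column, row] in pixels, amid what is visible of it).
- regions_of(query, camera): "region" (400x640 bool, what is visible of it) and "uv" ([column, row] in pixels, amid what is visible of it).
The state is a dict: "time": time; "joints": joint angles; "dq": joint speeds; "effort": joint torques, N m; "tcp_pos": TCP position; "orientation": TCP orientation; "wrist_force": force on the tool from outside, world axes, zero at the start; "torque": the same for the moment, N m; "finger_gap": finger opening in mm.
Only numpy, scipy, OpenCV 4.12 (cv2) and the standard library are available. Lean on these libraries where they do the work, as an engineer would, in place of code of your own. Each camera call takes 0.05 s, during which the arm holds its last target.

### The job

Get the pack ready for drilling: first take the round leftover plug out of the clamping jig and put it in the grey offcuts bin. Then lay all the loose square wooden blocks on the jig's board side by side against the fence, their ends level and each lying across the clamping direction, turn the winged nut until the shoe just meets the pack with the cam lever open, and flip the lever fully over so that the pack is locked neither loosely nor too hard. Last, after the pack is locked, raise the drill guide by its handle until its pawl catches in the top notch and let go; leave the other things on the bench alone.

Things in the scene. Friction and masses are not known exactly. Their poses are not given: they have to be found in the camera images.
- jig: The clamping jig: a 12 mm thick base board (170 x 390 mm) fixed to the bench. Origin on the bench, under the middle of the inner face of the wooden fence; z up; y points from the fence along the clamping direction towards the shoe; the blocks' length lies along x. The top of the board is 12 mm above the bench. Fence: 50 mm wide (x), 24 mm high above the board, inner face at y = 0. Blocks lie on the board between the fence and the shoe.
- shoe_face (a point): Middle of the front face of the sprung wooden clamp shoe (50 mm wide, 20 mm high); it moves along the jig's y. With the lever at 0 its y in the jig is 104 mm - 10 mm x nut (rad). Fully closing the lever drives the shoe another 7 mm towards the fence (evenly with the angle); when blocks stop it, the spring behind it yields instead (joint shoe).
- shoe (a joint): How far the shoe is pushed back on its clamping spring, in m: 0 when nothing presses on it, 0.013 at most. 2 N per mm. The lock force is right with 4 to 9 mm (8 to 18 N), which is what results when the shoe just meets the tight pack with the lever open and the lever is then closed (it gives about 7 mm).
- nut (a joint): Turn of the setting nut in rad, 0 to 7.2; grows clockwise seen from above, which moves the carriage with lever and shoe 10 mm per rad towards the fence; anticlockwise draws it back. Friction about 0.24 N m; it stays where it is left.
- nut_grip (a point): Middle of the winged part of the steel setting nut, 40 mm over the jig's board, on its vertical turning axis: a flat upright plate 44 mm long, 11 mm thick, 28 mm high (14 mm above and below this point). The point's x axis lies along the plate. The nut does not travel.
- lever (a joint): Cam lever angle in rad: 0 open (points along the jig's +y, away from the fence), 1.57 fully clamped (points along the jig's -x); it swings level, anticlockwise from above. End stop at 1.6. Friction about 0.13 N m holds it wherever it is left; closing takes about 3 N at the handle.
- lever_handle (a point): Middle of the free part of the upright round wooden handle pin at the end of the cam lever: 14 mm across, free from 18 mm below this point to 18 mm above it; 80 mm from the pivot. About 82 mm above the bench.
- lever_pivot (a point): On the lever's vertical pivot axis, at the height of lever_handle; it travels with the carriage.
- guide (a joint): Height of the drill guide's head on its notched column, in m: 0 at the bottom, notches where its pawl catches at 0.025 and 0.050 (top notch), end stop at 0.056. The pawl lets it up and stops it from sinking below a notch passed; it must be raised 2 to 5 mm past a notch and let down on it. Weight about 4 N, and up to about 10 N to lift past a tooth.
- guide_handle (a point): Middle of the grip of the drill guide's wooden handle bar: 14 x 14 mm in section, lying along the jig's x (84 mm long, sticking out from the column towards the jig's -x; about 29 mm of bar lie beyond this point, the steel head that rides on the column begins 53 mm the other way). Rises with the guide.
- bin: Grey open offcuts bin, 120 x 120 mm, 45 mm high, 5 mm walls and floor, fixed. Origin under its centre on the bench.
- plug_center (a point): Centre of the round plywood plug left over in the jig: a disc 44 mm across, 16 mm thick, lying flat.
- block1_center (a point): Centre of a square wooden block, 60 x 20 x 20 mm (length along its own x axis), lying on the bench at the start. Any of its four long faces may be down. None if absent.
- block2_center (a point): Centre of a square wooden block, 60 x 20 x 20 mm (length along its own x axis), lying on the bench at the start. Any of its four long faces may be down. None if absent.
- block3_center (a point): Centre of a square wooden block, 60 x 20 x 20 mm (length along its own x axis), lying on the bench at the start. Any of its four long faces may be down. None if absent.
- block4_center (a point): Centre of a square wooden block, 60 x 20 x 20 mm (length along its own x axis), lying on the bench at the start. Any of its four long faces may be down. None if absent.
- glue: Bystander: glue bottle, 150 mm tall, 56 mm across. To be left alone. Origin about the middle of its underside.
- sander: Bystander: cork sanding block, 100 x 60 x 35 mm. To be left alone. Origin about the middle of its underside.
- driver: Bystander: screwdriver lying down. To be left alone. Origin about the middle of its underside.
- tape: Bystander: roll of masking tape, 90 mm across, 24 mm high. To be left alone. Origin about the middle of its underside.
- pot: Bystander: white pot, 80 mm across, 90 mm high. To be left alone. Origin about the middle of its underside.
- mallet: Bystander: hammer lying down. To be left alone. Origin about the middle of its underside.
- square: Bystander: carpenter's square lying flat. To be left alone. Origin about the middle of its underside.
Not all that is in view belongs to the job. What is shaped like the part that bears block1_center but purple is not meant. Of the things like the bin, leave any that is blue; of the rest the smaller one is meant.

How it is judged (in metres and radians):
On the way, in this order (a step that is already met when the one before it is completed fails the run):
1. the plug lies in the offcuts bin (x of plug_center in the frame of bin between -0.055 and 0.055 m and y of plug_center in the frame of bin between -0.055 and 0.055 m and z of plug_center in the frame of bin below 0.045 m), for 0.2 s.
2. all blocks lie in the jig, the lever is fully over and the lock force is right (x of block1_center in the frame of jig between -0.01 and 0.01 m and y of block1_center in the frame of jig between 0.006 and 0.08 m and z of block1_center in the frame of jig between 0.018 and 0.027 m and angle between the x axis of each of block1_center, block2_center, block3_center, block4_center and the x axis of jig, either way round below 0.1 rad and x of block2_center in the frame of jig between -0.01 and 0.01 m and y of block2_center in the frame of jig between 0.006 and 0.08 m and z of block2_center in the frame of jig between 0.018 and 0.027 m and x of block3_center in the frame of jig between -0.01 and 0.01 m and y of block3_center in the frame of jig between 0.006 and 0.08 m and z of block3_center in the frame of jig between 0.018 and 0.027 m and x of block4_center in the frame of jig between -0.01 and 0.01 m and y of block4_center in the frame of jig between 0.006 and 0.08 m and z of block4_center in the frame of jig between 0.018 and 0.027 m and value of joint lever above 1.48 rad and value of joint shoe between 0.004 and 0.009 m), for 0.3 s.
3. the drill guide rests in its top notch (value of joint guide between 0.0475 and 0.0525 m and velocity of joint guide between -0.01 and 0.01 m/s), for 0.3 s.
At the end, for the whole second after the job is handed in: Plug in the bin; every present block flat on the jig's board in the pack (centre within 10 mm of the jig's y axis, turned under 0.1 rad); lever over 1.48 rad, shoe pushed back 4 to 9 mm; guide resting in its top notch (0.0475 to 0.0525); all at rest (all of step 1 and all of step 2 and all of step 3 and linear speed of each of block1, block2, block3, block4, plug below 0.02 m/s); the robot touches nothing.
It fails at once if a bystander is moved more than 4 cm (distance of any of glue, sander, driver, tape, pot, mallet, square from where it was at the start of the episode above 0.04 m).
Of block1, block2, block3, block4 only 2 to 4 are there at a start; the rules pass over those that are not, and their reading is None.
At some moment in a run one of block1, block2, block3, block4 may be knocked a few centimetres aside while the robot is not near it.
Once in a run the grip may slacken for a moment while it holds something.
It also fails if it takes over 210 s, if anything falls off the work surface, if the arm or the gripper's body presses on something with over 40 N, if the wrist force passes 120 N, or if a joint passes its speed limit or range.

## Working session

There is one attempt and no reset: what is moved stays moved. The work goes in short steps, Python scripts to look and compute and a tool call to move; the robot and the scene stay as the last step left them, time stands still between calls to the robot, and variables do not carry over. Pictures are saved under pics/ and viewed, and the job is handed in when it is done.

Besides the shell and the picture viewer there is one more tool, called after "Emit:" as name(argument=value, ...), one argument or row to a line, values as JSON. send_rows: Moves the arm, as the interface text tells. Its arguments: {"type":"object","properties":{"targets":{"type":"array","items":{"type":"number","minimum":-1,"maximum":1}},"squeeze":{"type":"number"}},"required":["targets"]}

```bash
ls; mkdir -p pics
python3 - <<'E'
from rig import *
import cv2
s=sense();print(s)
for n in ["side","top","wrist"]:
    c=camera(n);cv2.imwrite(f"pics/a_{n}.png",c["pixels"][:,:,::-1])
    print(n,c["camera_matrix"],c["dist"],c["R"],c["t"])
E
```

```text
pics
{'time': 0.0, 'joints': array([-1.34028886e+00,  3.79411858e-01,  1.73481315e+00,  5.18969737e-08,
        1.02849247e+00, -3.33087990e-02]), 'dq': array([ 6.24213144e-04, -7.14822926e-04, -4.59125880e-05, -1.37627653e-03,
       -3.20167846e-04, -6.23822959e-04]), 'effort': array([-4.19809890e-03, -7.63740134e+01, -4.34376061e+01,  6.48137578e-02,
        4.24975727e-02, -9.03544810e-05]), 'tcp_pos': array([ 182.43007972, -675.37891699,  213.26992194]), 'orientation': array([[ 9.65401868e-01,  2.60766498e-01, -2.56947146e-04],
       [ 2.60766622e-01, -9.65401248e-01,  1.09508359e-03],
       [ 3.75040179e-05, -1.12419898e-03, -9.99999367e-01]]), 'wrist_force': array([-0.4506144 ,  0.33594863, -0.03894681]), 'torque': array([-0.03347809,  0.03138   , -0.00921824]), 'finger_gap': 91.14517349598702}
side [[383.81854612   0.         322.00839461]
 [  0.         383.81854612 204.66538871]
 [  0.           0.           1.        ]] [0.02013151 0.         0.         0.         0.        ] [[-0.69022224 -0.72340941 -0.01649504]
 [-0.5040543   0.49703561 -0.70631782]
 [ 0.51915558 -0.47920187 -0.70770265]] [ 436.55467143  259.47626956 1170.58341999]
top [[485.55352709   0.         318.41742652]
 [  0.         485.55352709 206.05151209]
 [  0.           0.           1.        ]] [-0.13710825  0.          0.          0.          0.        ] [[-0.01312037 -0.99987288  0.00905977]
 [-0.99559406  0.01222184 -0.0929682 ]
 [ 0.09284565 -0.01023963 -0.99562786]] [  94.21556731  516.78900528 1633.20142566]
wrist [[295.71017767   0.         321.36270278]
 [  0.         295.71017767 198.10988393]
 [  0.           0.           1.        ]] [-0.0483925  0.         0.         0.         0.       ] [[ 0.26090362 -0.96536159 -0.00250974]
 [-0.93091218 -0.25227979  0.26411631]
 [-0.2556009  -0.06657255 -0.96448757]] [-699.21868001  -29.54812351  390.41147004]
```

View pics/a_top.png

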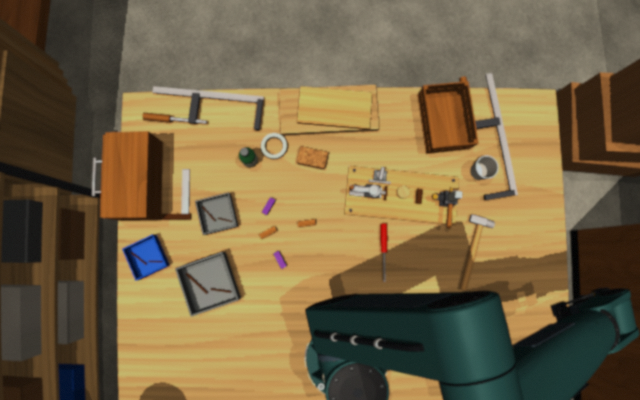

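View pics/a_side.png

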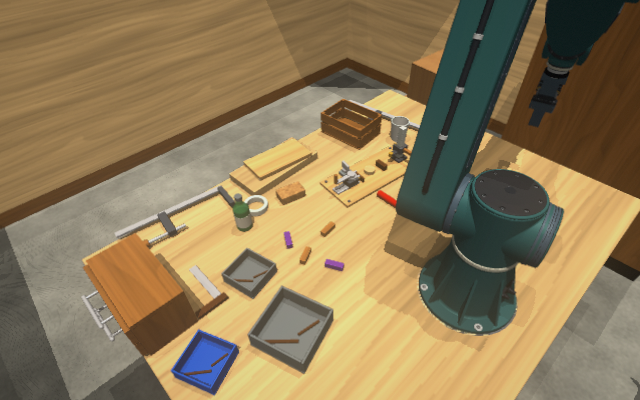

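View pics/a_wrist.png

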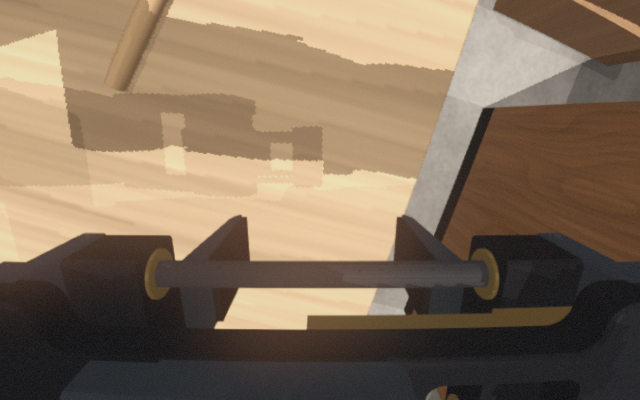

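```bash
cat > h.py <<'E'
from rig import *
import cv2, numpy as np
def cam(n):
    c=camera(n); c["K"]=np.array(c["camera_matrix"],float); c["D"]=np.array(c["dist"],float); c["R"]=np.array(c["R"]); c["t"]=np.array(c["t"]); return c
def proj(c,X):
    X=np.atleast_2d(np.array(X,float)); rv=cv2.Rodrigues(c["R"])[0]
    return cv2.projectPoints(X,rv,c["t"],c["K"],c["D"])[0][:,0]
def ray(c,uv,z):
    """points on plane z"""
    uv=np.atleast_2d(np.array(uv,float))
    n=cv2.undistortPoints(uv[:,None],c["K"],c["D"])[:,0]
    d=np.c_[n,np.ones(len(n))]@c["R"]; o=-c["R"].T@c["t"]
    return o+d*((z-o[2])/d[:,2])[:,None]
def save(c,name,box=None,s=1):
    im=c["pixels"][:,:,::-1]
    if box: u0,v0,u1,v1=box; im=im[v0:v1,u0:u1]
    if s!=1: im=cv2.resize(im,None,fx=s,fy=s,interpolation=cv2.INTER_CUBIC)
    cv2.imwrite("pics/"+name,im)
E
python3 - <<'E'
from h import *
c=cam("top"); save(c,"b_jig.png",(335,150,475,240),5); save(c,"b_blk.png",(160,170,340,310),4)
for q in ["jig","block1_center","bin","plug_center","lever_handle","nut_grip","guide_handle","shoe_face","glue","sander","driver","tape","pot","mallet","square"]:
    print(q,[(np.round(r["uv"]).tolist(),round(r["confidence"],2),np.round(ray(c,r["uv"],0)[0][:2]).tolist()) for r in find_in(q,"top")])
E
```

```text
jig [([400.0, 197.0], 0.93, [548.0, -198.0])]
block1_center [([280.0, 260.0], 0.5, [334.0, 221.0])]
bin [([204.0, 283.0], 0.83, [259.0, 486.0]), ([218.0, 215.0], 0.77, [493.0, 438.0]), ([142.0, 257.0], 0.64, [350.0, 704.0]), ([373.0, 191.0], 0.22, [571.0, -103.0])]
plug_center [([481.0, 169.0], 0.26, [646.0, -492.0])]
lever_handle [([369.0, 190.0], 0.52, [574.0, -88.0])]
nut_grip [([267.0, 236.0], 0.44, [420.0, 267.0]), ([380.0, 174.0], 0.4, [629.0, -130.0])]
guide_handle [([447.0, 202.0], 0.7, [529.0, -363.0])]
shoe_face [([384.0, 240.0], 0.54, [399.0, -136.0])]
glue [([217.0, 215.0], 0.57, [493.0, 439.0]), ([401.0, 192.0], 0.4, [567.0, -201.0])]
sander [([401.0, 199.0], 0.72, [542.0, -199.0]), ([311.0, 157.0], 0.62, [692.0, 111.0])]
driver [([383.0, 243.0], 0.62, [391.0, -135.0])]
tape [([269.0, 138.0], 0.52, [762.0, 258.0])]
pot [([481.0, 169.0], 0.71, [646.0, -492.0]), ([401.0, 194.0], 0.53, [558.0, -201.0])]
mallet [([473.0, 244.0], 0.65, [381.0, -451.0])]
square [([182.0, 207.0], 0.83, [524.0, 564.0]), ([270.0, 233.0], 0.74, [428.0, 254.0]), ([363.0, 189.0], 0.52, [577.0, -68.0])]
```

View pics/b_jig.png

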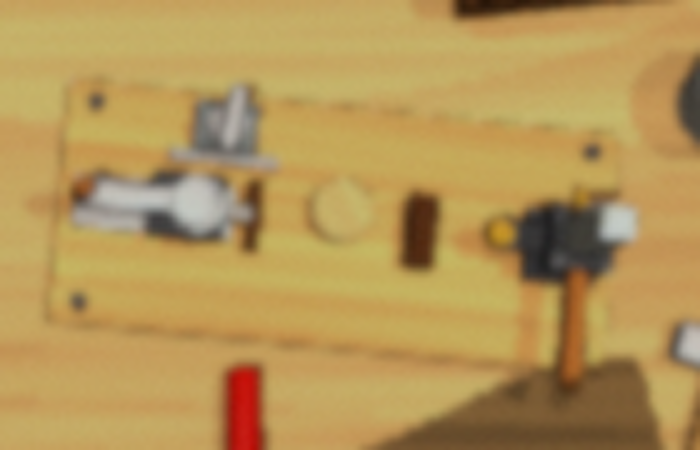

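View pics/b_blk.png

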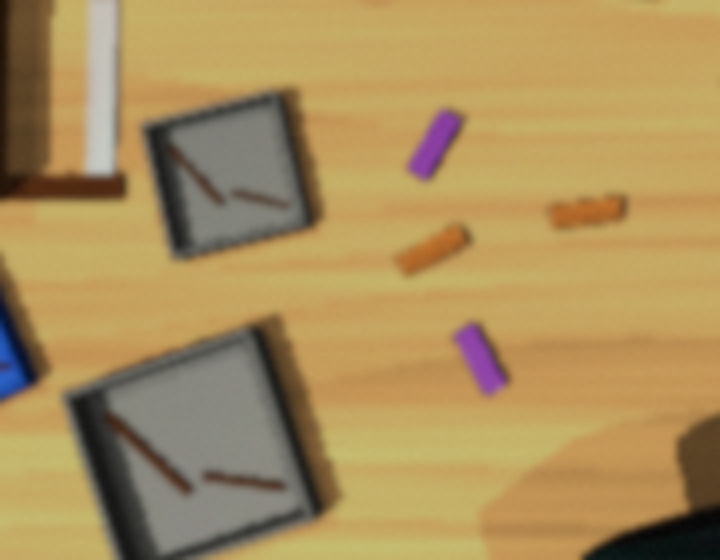

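Run:
```python
from h import *
c=cam("top")
f=lambda p,z: ray(c,np.array(p)/5+[335,150],z)[0]
TL,TR,BL=f((70,78),12),f((620,130),12),f((48,320),12)
print(TL,TR,BL,np.linalg.norm(TL-TR),np.linalg.norm(TL-BL))
d=(TL-TR);print("yaw of y axis",np.arctan2(d[1],d[0]), "of x", np.arctan2(*(TL-BL)[1::-1]))
print("plug",f((342,210),28),"fence",f((422,230),36),"nut",f((235,120),60),"hdl",f((85,185),100))
w=cam("wrist");o=-w["R"].T@w["t"];s=sense();print("campos tool",s["orientation"].T@(o-s["tcp_pos"]), s["orientation"].T@w["R"].T)
print("bin", ray(c,(217,213),20))
g=lambda p,z: ray(c,np.array(p)/4+[160,170],z)[0]
for p,q in (((400,270),(466,230)),((550,218),(622,205))):
  a,b=g(p,20),g(q,20);print((a+b)/2,np.linalg.norm(a-b),np.arctan2(*(b-a)[1::-1]))
```

```text
[658.71560246 -20.46002839  12.        ] [ 618.87873735 -407.17147498   12.        ] [490.5121272   -2.03085252  12.        ] 388.7579179180249 169.21005765775953
yaw of y axis 1.4681439745086418 of x -0.10912948440610026
plug [ 562.40069236 -204.67844751   28.        ] fence [ 547.08005382 -258.08580745   36.        ] nut [ 620.45707257 -127.79143381   60.        ] hdl [572.06276212 -22.2434229  100.        ]
campos tool [  74.72299589    0.34969532 -169.24297515] [[ 1.57939094e-04 -9.64485134e-01 -2.64137090e-01]
 [ 9.99998838e-01  5.52767959e-04 -1.42046529e-03]
 [ 1.51602418e-03 -2.64136559e-01  9.64484100e-01]]
bin [[498.62146256 435.73085507  20.        ]]
[429.92453016 259.64050912  20.        ] 65.63309253822106 -1.0363620065822823
[461.18761043 128.9794168   20.        ] 62.34296218366457 -1.4042271066160907
```

Emit:
send_rows(
  targets=[0.1, 0.1, 0.2, 0, 0, 0.05, 1, 0.16, 0.19, 0.1, 0, 0, 0.05, 1, 0.16, 0.2, 0.1, 0, 0, 0.05, 1, 0.16, 0.2, 0.1, 0, 0, 0.05, 1, 0.16, 0.2, 0.1, 0, 0, 0.05, 1],
)

```text
time: 1.47
tcp_pos: [291.3, -540.7, 302.2]
orientation: [[0.715, 0.699, -0.004], [0.699, -0.715, 0.004], [-0.0, -0.005, -1.0]]
wrist_force: [-0.4, -0.4, 0.7]
finger_gap: 91.2
```

Emit:
send_rows(
  targets=[0.16, 0.2, 0, 0, 0, 0.05, 1, 0.16, 0.2, 0, 0, 0, 0.05, 1, 0.16, 0.2, 0, 0, 0, 0.05, 1, 0.16, 0.2, 0, 0, 0, 0.05, 1, 0.16, 0.2, 0, 0, 0, 0.05, 1],
)

```text
time: 1.88
tcp_pos: [416.3, -384.3, 308.0]
orientation: [[0.269, 0.963, 0.002], [0.963, -0.269, -0.004], [-0.003, 0.003, -1.0]]
wrist_force: [0.7, -0.6, -0.2]
finger_gap: 91.4
```

Emit:
send_rows(
  targets=[0.16, 0.2, 0, 0, 0, 0.05, 1, 0.16, 0.2, 0, 0, 0, 0.05, 1, 0.16, 0.2, 0, 0, 0, 0.0, 1, 0.16, 0.2, 0, 0, 0, 0.0, 1, 0.16, 0.2, 0, 0, 0, 0.0, 1],
)

```text
time: 2.3
tcp_pos: [540.8, -225.5, 309.6]
orientation: [[0.054, 0.999, 0.005], [0.999, -0.054, -0.005], [-0.005, 0.005, -1.0]]
wrist_force: [0.5, -1.7, -0.4]
finger_gap: 91.2
```

Run:
```python
from h import *
c=cam("top"); save(c,"c_top.png"); w=cam("wrist"); save(w,"c_w.png"); c=cam("side"); save(c,"c_side.png")
```

```text
(no output)
```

View pics/c_top.png

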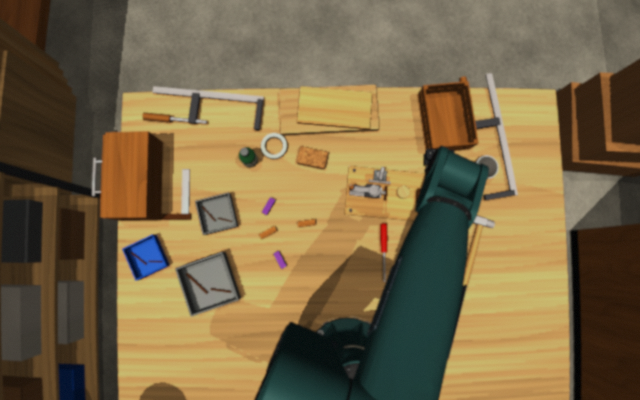

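View pics/c_w.png

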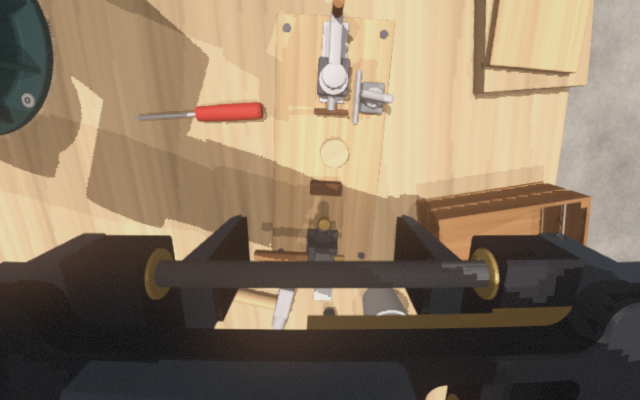

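View pics/c_side.png

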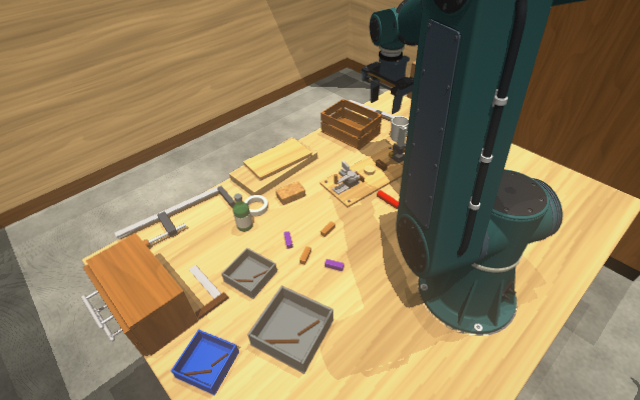

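Run:
```python
from h import *
w=cam("wrist"); save(w,"d_w.png",(260,0,420,270),2.9)
for q in ["jig","plug_center","lever_handle","nut_grip","guide_handle","shoe_face","lever_pivot"]:
    print(q,[(np.round(r["uv"]).tolist(),round(r["confidence"],2)) for r in find_in(q,"wrist")])
np.save("w.npy",w,allow_pickle=True)
```

```text
jig [([326.0, 127.0], 0.71)]
plug_center [([335.0, 150.0], 0.68), ([332.0, 68.0], 0.56), ([379.0, 94.0], 0.35)]
lever_handle [([334.0, 52.0], 0.91)]
nut_grip [([378.0, 96.0], 0.58)]
guide_handle [([317.0, 250.0], 0.74)]
shoe_face [([273.0, 300.0], 0.63), ([328.0, 108.0], 0.45)]
lever_pivot [([340.0, 68.0], 0.71), ([380.0, 304.0], 0.42)]
```

View pics/d_w.png

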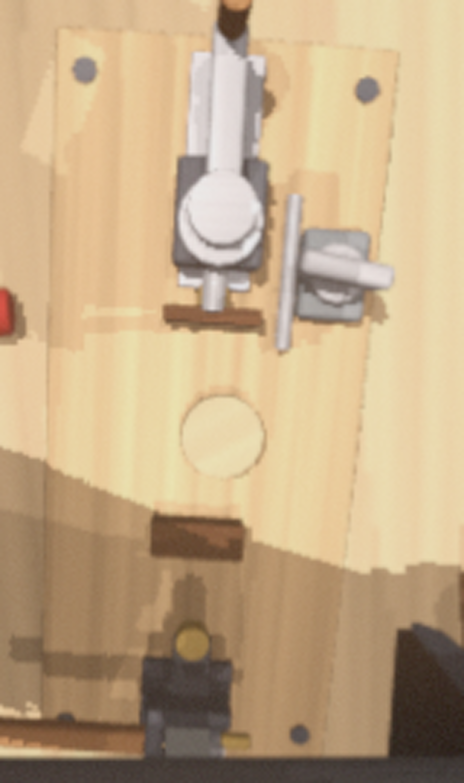

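Run:
```python
from h import *
w=np.load("w.npy",allow_pickle=True).item()
f=lambda p,z: np.round(ray(w,np.array(p)/2.9+[260,0],z)[0],1)
print("plug",f((222,436),28))
a,b=f((153,515),36),f((243,520),36);print("fence",a,b,(a+b)/2,np.linalg.norm(a-b),np.arctan2(*(b-a)[1::-1]))
a,b=f((165,322),34),f((262,327),34);print("shoe",a,b,(a+b)/2,np.linalg.norm(a-b))
a,b=f((300,267),66),f((394,277),66);print("nut",a,b,(a+b)/2,np.linalg.norm(a-b),np.arctan2(*(b-a)[1::-1]))
a,b=f((58,28),12),f((398,52),12);print("board",a,b,np.linalg.norm(a-b),np.arctan2(*(b-a)[1::-1]))
print("lever",f((235,5),100),"pivot",f((222,210),80))
print("guide",f((0,735),40),f((145,735),40))
print(sense()["tcp_pos"])
```

```text
plug [ 566.7 -201.4   28. ]
fence [ 528.6 -239.9   36. ] [ 575.7 -245.    36. ] [ 552.15 -242.45   36.  ] 47.37531002537083 -0.1078600256720836
shoe [ 540.2 -142.6   34. ] [ 588.5 -147.4   34. ] [ 564.35 -145.     34.  ] 48.53792331775223
nut [ 603.4 -121.9   66. ] [ 646.6 -128.2   66. ] [ 625.   -125.05   66.  ] 43.656958208285694 -0.1448124982389385
board [ 4.954e+02 -1.000e-01  1.200e+01] [661.5 -18.6  12. ] 167.12707739920543 -0.11092152670494207
lever [575.  -23.8 100. ] pivot [567.9 -97.5  80. ]
guide [ 435.6 -359.9   40. ] [ 516.8 -364.    40. ]
[ 539.35875136 -228.0442898   309.32876996]
```

Emit:
send_rows(
  targets=[0.06, 0.06, -0.1, 0, 0, -0.025, 1, 0.06, 0.06, -0.25, 0, 0, 0, 1, 0.04, 0.04, -0.25, 0, 0, 0, 1, 0.02, 0.02, -0.25, 0, 0, 0, 1, 0, 0, 0, 0, 0, 0, 1],
  squeeze=20,
)

```text
time: 3.27
tcp_pos: [567.4, -203.7, 181.5]
orientation: [[0.114, 0.993, 0.012], [0.993, -0.114, -0.009], [-0.008, 0.013, -1.0]]
wrist_force: [-1.8, 0.2, -1.3]
finger_gap: 91.1
```

```bash
cat >> h.py <<'E'
def delta(target):
    s=sense(); p=s["tcp_pos"]; d=(np.array(target)-p); y=s["orientation"][:,1]
    print("tcp",np.round(p,1),"d mm",np.round(d,1),"norm",np.round(d/150,3),"yaw_y",round(np.arctan2(y[1],y[0]),3),"gap",round(s["finger_gap"],1),"F",np.round(s["wrist_force"],1),"t",round(s["time"],2))
E
python3 -c "
from h import *
w=cam('wrist');save(w,'e.png');delta([566.7,-201.4,14.5])"
```

```text
tcp [ 568.7 -204.5  185. ] d mm [  -2.     3.1 -170.5] norm [-0.013  0.021 -1.136] yaw_y -0.114 gap 91.4 F [0.6 0.  0.2] t 3.32
```

View pics/e.png

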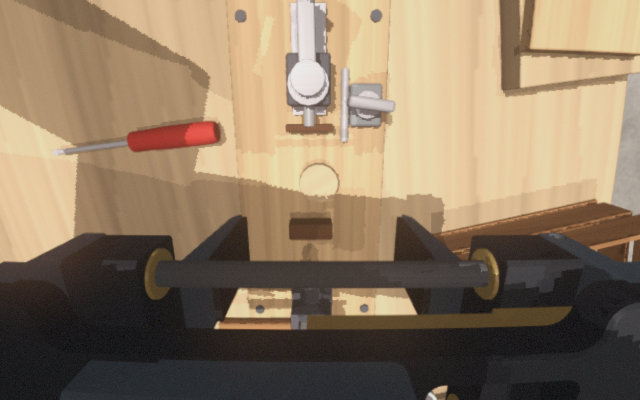

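```bash
cat >> h.py <<'E'
    z=s["orientation"][:,2]; print("tilt fix norm",np.round([-z[1]/2,z[0]/2],4))
E
python3 -c "
from h import *
w=cam('wrist');print(ray(w,(319.5,181),28),ray(w,[(290,217),(330,217)],36));delta([566.7,-201.4,14.5])"
```

```text
[[ 569.60521624 -200.48997444   28.        ]] [[ 531.67381263 -236.3023089    36.        ]
 [ 576.77472324 -241.67901309   36.        ]]
tcp [ 570.  -205.2  187.7] d mm [  -3.3    3.8 -173.2] norm [-0.022  0.026 -1.155] yaw_y -0.114 gap 90.9 F [0.1 0.2 0.6] t 3.37
tilt fix norm [0.0057 0.0089]
```

Emit:
send_rows(
  targets=[-0.01, 0.03, -0.2, 0.005, 0.008, 0, 1, 0, 0, -0.25, 0, 0, 0, 1, 0, 0, -0.25, 0, 0, 0, 1, 0, 0, -0.2, 0, 0, 0, 1, 0, 0, 0, 0, 0, 0, 1],
)

```text
time: 3.78
tcp_pos: [577.2, -207.1, 65.6]
orientation: [[0.116, 0.993, 0.022], [0.993, -0.116, -0.01], [-0.007, 0.023, -1.0]]
wrist_force: [-1.8, -0.1, -0.8]
finger_gap: 91.2
```

```bash
python3 -c "
from h import *
w=cam('wrist');save(w,'f.png');delta([568.5,-201,14.5])"
```

```text
tcp [ 578.6 -207.6   68.4] d mm [-10.1   6.6 -53.9] norm [-0.068  0.044 -0.359] yaw_y -0.116 gap 91.1 F [-0.1 -0.4  0.8] t 3.83
tilt fix norm [0.0053 0.0124]
```

View pics/f.png

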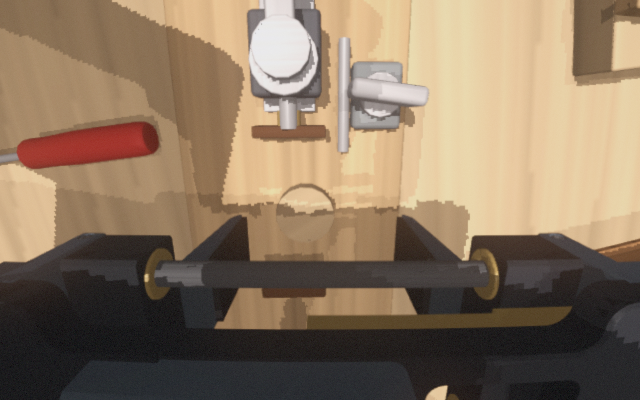

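Emit:
send_rows(
  targets=[-0.06, 0.045, -0.05, 0.005, 0.012, 0, 1, -0.03, 0.01, -0.12, 0, 0, 0, 1, 0, 0, -0.1, 0, 0, 0, 1, 0, 0, -0.06, 0, 0, 0, 1, 0, 0, 0, 0, 0, 0, 1],
)

```text
time: 4.25
tcp_pos: [571.0, -202.1, 29.7]
orientation: [[0.117, 0.993, 0.011], [0.993, -0.117, -0.005], [-0.003, 0.011, -1.0]]
wrist_force: [-1.8, 1.0, -0.6]
finger_gap: 91.2
```

```bash
python3 -c "
from h import *
delta([568.5,-201,14.5])"
```

```text
tcp [ 571.  -202.1   29.7] d mm [ -2.5   1.1 -15.2] norm [-0.016  0.008 -0.101] yaw_y -0.118 gap 91.2 F [-1.8  1.  -0.6] t 4.25
tilt fix norm [0.0023 0.0055]
```

Emit:
send_rows(
  targets=[-0.02, 0.01, -0.06, 0.002, 0.005, 0, 1, -0.01, 0, -0.04, 0, 0, 0, 1, 0, 0, -0.03, 0, 0, 0, 1, 0, 0, 0, 0, 0, 0, 0.3, 0, 0, 0, 0, 0, 0, 0.3],
)

```text
time: 4.67
tcp_pos: [567.7, -201.2, 12.4]
orientation: [[0.117, 0.993, 0.001], [0.993, -0.117, -0.001], [-0.001, 0.001, -1.0]]
wrist_force: [-0.2, -0.1, -0.9]
finger_gap: 80.6
```

Emit:
send_rows(
  targets=[0, 0, 0, 0, 0, 0, 0, 0, 0, 0, 0, 0, 0, 0, 0, 0, 0, 0, 0, 0, 0, 0, 0, 0, 0, 0, 0, 0],
)

```text
time: 5.0
tcp_pos: [567.8, -201.3, 12.3]
orientation: [[0.117, 0.993, 0.0], [0.993, -0.117, -0.0], [-0.0, 0.0, -1.0]]
wrist_force: [-1.6, -0.3, 1.7]
finger_gap: 54.1
```

Emit:
send_rows(
  targets=[0, 0, 0.012, 0, 0, 0, 0, 0, 0, 0, 0, 0, 0, 0, 0, 0, 0, 0, 0, 0, 0, 0, 0, 0, 0, 0, 0, 0, 0, 0, 0, 0, 0, 0, 0],
  squeeze=25,
)

```text
time: 5.42
tcp_pos: [568.2, -201.4, 14.3]
orientation: [[0.117, 0.993, 0.001], [0.993, -0.117, -0.001], [-0.001, 0.001, -1.0]]
wrist_force: [-0.1, 0.5, -0.4]
finger_gap: 43.1
```

Emit:
send_rows(
  targets=[0, 0, 0.1, 0, 0, 0, 0, 0, 0, 0.2, 0, 0, 0, 0, 0, 0, 0.25, 0, 0, 0, 0, 0, 0, 0.25, 0, 0, 0, 0, 0, 0, 0.2, 0, 0, 0, 0],
)

```text
time: 5.83
tcp_pos: [562.5, -199.1, 161.8]
orientation: [[0.117, 0.993, -0.012], [0.993, -0.117, 0.004], [0.003, -0.012, -1.0]]
wrist_force: [0.2, -0.6, -0.3]
finger_gap: 43.3
```

Emit:
send_rows(
  targets=[-0.03, 0.1, 0.05, 0, 0, 0, 0, -0.03, 0.2, 0, 0, 0, 0, 0, -0.03, 0.27, 0, 0, 0, 0, 0, -0.03, 0.27, 0, 0, 0, 0, 0, -0.03, 0.27, 0, 0, 0, 0, 0],
)

```text
time: 6.25
tcp_pos: [543.9, -34.8, 179.4]
orientation: [[0.126, 0.992, 0.004], [0.992, -0.126, -0.001], [-0.0, 0.004, -1.0]]
wrist_force: [1.0, 0.3, -0.4]
finger_gap: 43.1
```

Emit:
send_rows(
  targets=[-0.03, 0.27, 0, 0, 0, 0, 0, -0.03, 0.27, 0, 0, 0, 0, 0, -0.03, 0.27, 0, 0, 0, 0, 0, -0.03, 0.27, 0, 0, 0, 0, 0, -0.03, 0.27, 0, 0, 0, 0, 0],
)

```text
time: 6.67
tcp_pos: [518.8, 172.8, 180.2]
orientation: [[0.127, 0.992, 0.006], [0.992, -0.127, -0.001], [0.0, 0.006, -1.0]]
wrist_force: [1.4, 0.1, 0.3]
finger_gap: 43.4
```

Emit:
send_rows(
  targets=[-0.02, 0.27, 0, 0, 0, 0, 0, -0.02, 0.27, 0, 0, 0, 0, 0, -0.02, 0.27, 0, 0, 0, 0, 0, -0.02, 0.2, 0, 0, 0, 0, 0, 0, 0.1, 0, 0, 0, 0, 0],
)

```text
time: 7.08
tcp_pos: [503.3, 348.7, 180.5]
orientation: [[0.124, 0.992, 0.007], [0.992, -0.124, 0.001], [0.002, 0.007, -1.0]]
wrist_force: [0.4, -0.0, 0.3]
finger_gap: 43.2
```

```bash
python3 -c "
from h import *
w=cam('wrist');save(w,'g.png');c=cam('top');save(c,'g_t.png',(130,130,330,290),4);delta([498.6,435.7,40])
for q in ['bin']:
    for n,k in (('top',c),('wrist',w)): print(q,[(np.round(r['uv']).tolist(),round(r['confidence'],2),np.round(ray(k,r['uv'],10)[0]).tolist()) for r in find_in(q,n)])
"
```

```text
tcp [503.8 348.  180.5] d mm [  -5.2   87.7 -140.5] norm [-0.035  0.585 -0.937] yaw_y -0.124 gap 43.2 F [ 1.  -0.7 -0.2] t 7.18
tilt fix norm [-0.0003  0.0038]
bin [([143.0, 256.0], 0.82, [352.0, 697.0, 10.0]), ([198.0, 285.0], 0.75, [252.0, 504.0, 10.0])]
bin [([82.0, 105.0], 0.75, [246.0, 473.0, 10.0]), ([307.0, 97.0], 0.61, [501.0, 446.0, 10.0])]
```

View pics/g.png

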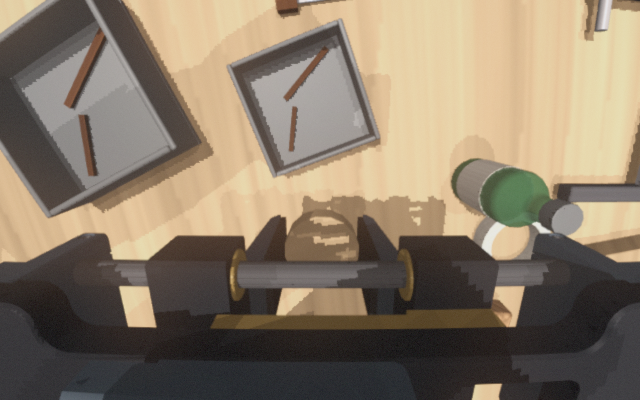

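View pics/g_t.png

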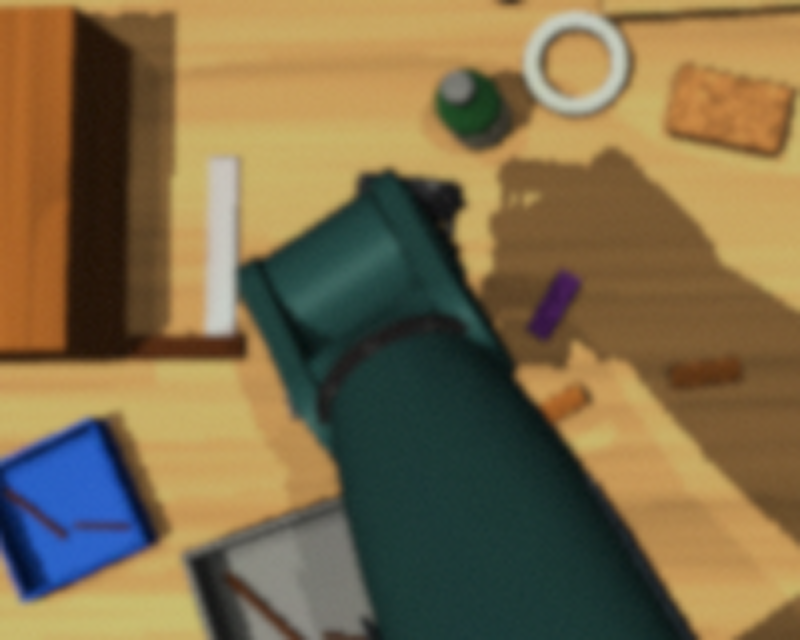

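```bash
python3 -c "
from h import *
w=cam('wrist');p=ray(w,[(230,66),(340,22),(378,135),(277,173)],45);print(p,p.mean(0));delta([*p.mean(0)[:2],45])
"
```

```text
[[433.07515464 478.59539505  45.        ]
 [542.40469886 503.50895205  45.        ]
 [569.10544064 395.21777833  45.        ]
 [461.3377646  369.50457883  45.        ]] [501.48076468 436.70667606  45.        ]
tcp [504.  344.7 180.3] d mm [  -2.5   92.  -135.3] norm [-0.017  0.613 -0.902] yaw_y -0.126 gap 43.1 F [-0.2 -1.1 -0.8] t 7.33
tilt fix norm [0.0002 0.0033]
```

Emit:
send_rows(
  targets=[0, 0.23, 0, 0, 0.003, 0, 0, 0, 0.23, -0.1, 0, 0, 0, 0, 0, 0.16, -0.2, 0, 0, 0, 0, 0, 0.05, -0.2, 0, 0, 0, 0, 0, 0, -0.2, 0, 0, 0, 0],
)

```text
time: 7.75
tcp_pos: [509.7, 445.7, 79.9]
orientation: [[0.135, 0.991, 0.01], [0.991, -0.135, 0.007], [0.009, 0.009, -1.0]]
wrist_force: [0.6, -0.8, -0.8]
finger_gap: 43.1
```

```bash
python3 -c "
from h import *
w=cam('wrist');save(w,'i.png');delta([501.5,437,45])
"
```

```text
tcp [507.  442.8  73.6] d mm [ -5.5  -5.8 -28.6] norm [-0.037 -0.039 -0.191] yaw_y -0.135 gap 43.0 F [-4.3 -4.6 -6.8] t 7.8
tilt fix norm [-0.0012  0.0023]
```

View pics/i.png

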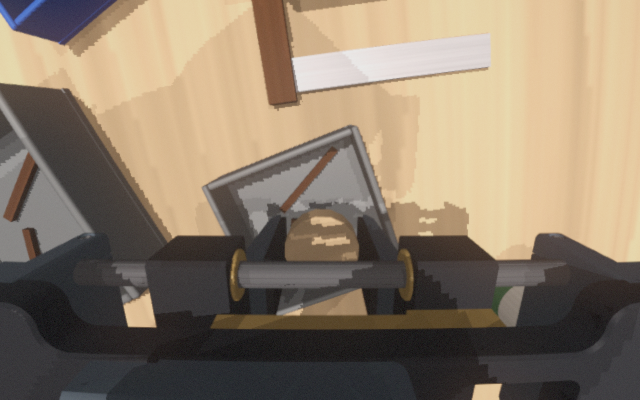

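Emit:
send_rows(
  targets=[-0.035, -0.035, -0.1, 0, 0, 0, 0, -0.01, -0.01, -0.1, 0, 0, 0, 0, 0, 0, -0.05, 0, 0, 0, 0, 0, 0, 0, 0, 0, 0, 0.6, 0, 0, 0, 0, 0, 0, 0.6],
)

```text
time: 8.22
tcp_pos: [501.0, 430.9, 34.2]
orientation: [[0.14, 0.99, 0.001], [0.99, -0.14, -0.001], [-0.0, 0.001, -1.0]]
wrist_force: [-0.1, 0.1, 0.6]
finger_gap: 52.9
```

Emit:
send_rows(
  targets=[0, 0, 0, 0, 0, 0, 0.6, 0, 0, 0, 0, 0, 0, 0.6, 0, 0, 0.1, 0, 0, 0, 0.6, 0, 0, 0.2, 0, 0, 0, 0.6, 0, 0, 0.2, 0, 0, 0, 0.6],
)

```text
time: 8.63
tcp_pos: [500.6, 429.7, 111.7]
orientation: [[0.141, 0.99, -0.002], [0.99, -0.141, -0.003], [-0.003, -0.001, -1.0]]
wrist_force: [0.1, 0.2, 0.5]
finger_gap: 55.0
```

```bash
python3 -c "
from h import *
w=cam('wrist');save(w,'j.png');delta([501.5,437,45])
"
```

```text
tcp [503.1 431.7 118.3] d mm [ -1.6   5.3 -73.3] norm [-0.011  0.035 -0.488] yaw_y -0.141 gap 54.6 F [4.3 3.7 6.1] t 8.68
tilt fix norm [-0.0008  0.002 ]
```

View pics/j.png

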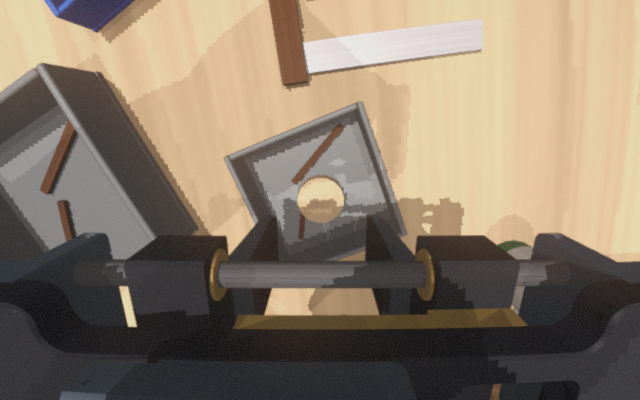

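Emit:
send_rows(
  targets=[0, 0, 0.2, 0, 0, -0.06, 0.6, -0.06, -0.1, 0.2, 0, 0, -0.06, 1, -0.06, -0.15, 0.1, 0, 0, -0.06, 1, -0.07, -0.15, 0, 0, 0, -0.06, 1, -0.07, -0.15, 0, 0, 0, -0.06, 1],
)

```text
time: 9.1
tcp_pos: [466.9, 352.2, 209.3]
orientation: [[0.688, 0.726, 0.019], [0.726, -0.688, 0.007], [0.018, 0.008, -1.0]]
wrist_force: [-0.2, -0.2, -0.2]
finger_gap: 78.5
```

Emit:
send_rows(
  targets=[-0.07, -0.16, 0, 0, 0, -0.06, 1, -0.08, -0.17, 0, 0, 0, -0.06, 1, -0.04, -0.1, 0, 0, 0, -0.05, 1, 0, -0.05, 0, 0, 0, 0, 1, 0, 0, 0, 0, 0, 0, 1],
)

```text
time: 9.52
tcp_pos: [436.9, 275.7, 218.3]
orientation: [[0.899, 0.437, 0.031], [0.437, -0.899, 0.005], [0.03, 0.009, -1.0]]
wrist_force: [0.6, 0.3, 0.0]
finger_gap: 91.5
```

```bash
python3 -c "
from h import *
w=cam('wrist');save(w,'k.png');delta([430,260,4])
"
```

```text
tcp [437.2 276.4 218.4] d mm [  -7.2  -16.4 -214.4] norm [-0.048 -0.11  -1.43 ] yaw_y -1.118 gap 90.9 F [1.3 0.1 0.6] t 9.57
tilt fix norm [-0.0028  0.0154]
```

View pics/k.png

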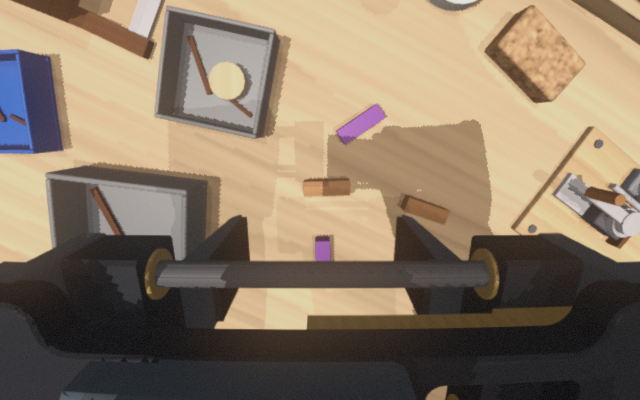

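```bash
python3 -c "
from h import *
w=cam('wrist');save(w,'l.png',(290,160,460,230),4.7);np.save('w.npy',w,allow_pickle=True)
delta([430,260,4])
"
```

```text
tcp [437.4 276.9 218.1] d mm [  -7.4  -16.9 -214.1] norm [-0.049 -0.113 -1.427] yaw_y -1.118 gap 91.4 F [-0.5  0.4  0.1] t 9.62
tilt fix norm [-0.0027  0.0153]
```

View pics/l.png

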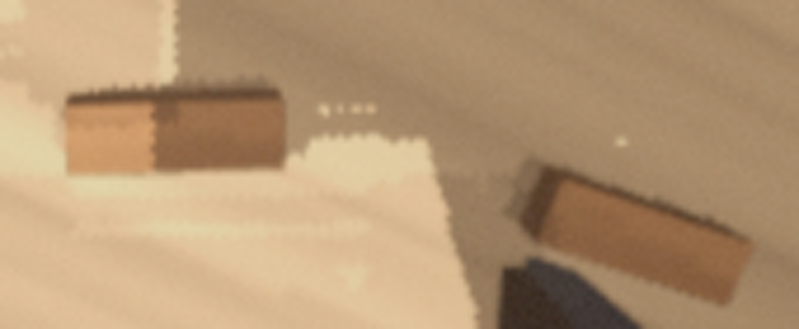

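```bash
cat >> h.py <<'E'
def blk(w,pts,off,s,z):
    p=ray(w,np.array(pts)/s+np.array(off),z)[:,:2]
    (cx,cy),(a,b),ang=cv2.minAreaRect(p.astype(np.float32)); bx=cv2.boxPoints(((cx,cy),(a,b),ang))
    e=bx[1]-bx[0]; e2=bx[2]-bx[1]; L=e if np.linalg.norm(e)>np.linalg.norm(e2) else e2
    th=np.arctan2(L[1],L[0]); th=(th+np.pi/2)%np.pi-np.pi/2
    print("mean",p.mean(0).round(1),"rect",round(cx,1),round(cy,1),"size",round(a,1),round(b,1),"th",round(th,3)); return p.mean(0)
E
python3 -c "
from h import *
w=np.load('w.npy',allow_pickle=True).item()
A=blk(w,[(67,103),(280,96),(284,167),(67,173)],(290,160),4.7,20)
B=blk(w,[(555,180),(750,240),(728,305),(540,240)],(290,160),4.7,20)
delta([*A,4])
"
```

```text
mean [434.4 265.2] rect 434.5 265.2 size 19.7 59.4 th -1.091
mean [464.4 133.7] rect 463.8 133.8 size 19.6 60.6 th -1.417
tcp [437.4 276.9 218.1] d mm [  -3.   -11.8 -214.1] norm [-0.02  -0.078 -1.427] yaw_y -1.118 gap 91.4 F [-0.5  0.4  0.1] t 9.62
tilt fix norm [-0.0027  0.0153]
```

Emit:
send_rows(
  targets=[-0.02, -0.08, -0.2, -0.003, 0.015, 0.013, 1, 0, 0, -0.25, 0, 0, 0, 1, 0, 0, -0.25, 0, 0.002, 0, 1, 0, 0, -0.25, 0, 0.002, 0, 1, 0, 0, -0.1, 0, 0, 0, 1],
)

```text
time: 10.03
tcp_pos: [441.3, 271.5, 61.5]
orientation: [[0.879, 0.476, 0.005], [0.476, -0.879, 0.008], [0.008, -0.005, -1.0]]
wrist_force: [-1.7, 0.1, -0.5]
finger_gap: 91.3
```

```bash
python3 -c "
from h import *
w=cam('wrist');save(w,'m.png');delta([434.4,265.2,5])
"
```

```text
tcp [440.7 271.2  60.4] d mm [ -6.3  -6.  -55.4] norm [-0.042 -0.04  -0.369] yaw_y -1.074 gap 91.0 F [-3.6 -2.5 -1.8] t 10.08
tilt fix norm [-0.0036  0.0017]
```

View pics/m.png

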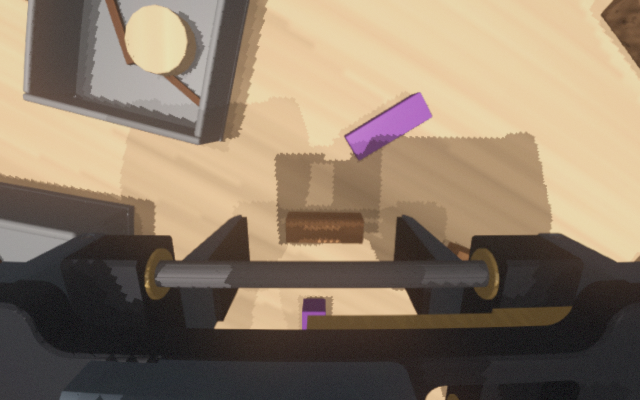

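Emit:
send_rows(
  targets=[-0.042, -0.04, -0.1, -0.003, 0.002, -0.008, 1, -0.01, -0.01, -0.13, 0, 0, 0, 1, 0, 0, -0.1, 0, 0, 0, 1, 0, 0, -0.03, 0, 0, 0, 1, 0, 0, 0, 0, 0, 0, 1],
)

```text
time: 10.5
tcp_pos: [436.0, 268.1, 5.0]
orientation: [[0.881, 0.473, -0.0], [0.473, -0.881, 0.001], [0.0, -0.001, -1.0]]
wrist_force: [0.2, 0.1, -0.4]
finger_gap: 91.4
```

```bash
python3 -c "
from h import *
delta([434.4,265.2,5])
"
```

```text
tcp [436.  268.1   5. ] d mm [-1.6 -2.9  0. ] norm [-0.011 -0.019  0.   ] yaw_y -1.078 gap 91.4 F [ 0.2  0.1 -0.4] t 10.5
tilt fix norm [-0.0007 -0.0001]
```

Emit:
send_rows(
  targets=[-0.012, -0.02, 0, 0, 0, -0.006, 1, 0, 0, 0, 0, 0, 0, 0.6, 0, 0, 0, 0, 0, 0, 0.5, 0, 0, 0, 0, 0, 0, 0.5, 0, 0, 0, 0, 0, 0, 0.5],
  squeeze=20,
)

```text
time: 10.92
tcp_pos: [436.9, 267.1, 9.0]
orientation: [[0.886, 0.464, 0.004], [0.464, -0.886, 0.004], [0.006, -0.002, -1.0]]
wrist_force: [0.3, 0.7, -0.1]
finger_gap: 67.6
```

Emit:
send_rows(
  targets=[0, 0, 0, 0, 0, 0, 0.5, 0, 0, 0, 0, 0, 0, 0.3, 0, 0, 0, 0, 0, 0, 0.3, 0, 0, 0, 0, 0, 0, 0.3],
)

```text
time: 11.25
tcp_pos: [437.5, 267.4, 10.1]
orientation: [[0.886, 0.464, 0.006], [0.464, -0.886, 0.005], [0.008, -0.002, -1.0]]
wrist_force: [-0.2, 0.6, -0.1]
finger_gap: 59.6
```

Emit:
send_rows(
  targets=[0, 0, 0.05, 0, 0, 0, 0.3, 0, 0, 0.2, 0, 0, 0, 0.3, 0, 0, 0.25, 0, 0, 0, 0.3, 0, 0, 0.27, 0, 0, 0, 0.3, 0, 0, 0.27, 0, 0, 0, 0.3],
)

```text
time: 11.67
tcp_pos: [431.4, 263.9, 165.1]
orientation: [[0.886, 0.464, -0.008], [0.464, -0.886, -0.003], [-0.009, -0.001, -1.0]]
wrist_force: [0.7, 0.5, -0.1]
finger_gap: 59.9
```

Emit:
send_rows(
  targets=[0.04, -0.2, 0.1, 0, 0, 0.06, 0.3, 0.06, -0.25, 0.05, 0, 0, 0.06, 0.3, 0.06, -0.25, 0, 0, 0, 0.06, 0.3, 0.06, -0.25, 0, 0, 0, 0.06, 0.3, 0.06, -0.25, 0, 0, 0, 0.06, 0.3],
)

```text
time: 12.08
tcp_pos: [474.0, 98.3, 201.2]
orientation: [[0.495, 0.869, 0.008], [0.869, -0.495, 0.004], [0.007, 0.005, -1.0]]
wrist_force: [0.9, 0.0, -0.6]
finger_gap: 59.8
```

Emit:
send_rows(
  targets=[0.06, -0.25, 0, 0, 0, 0.06, 0.3, 0.06, -0.25, 0, 0, 0, 0.06, 0.3, 0.06, -0.25, 0, 0, 0, 0.06, 0.3, 0.06, -0.25, 0, 0, 0, 0, 0.3, 0.06, -0.25, 0, 0, 0, 0, 0.3],
)

```text
time: 12.5
tcp_pos: [515.8, -83.6, 204.5]
orientation: [[0.177, 0.984, 0.009], [0.984, -0.177, 0.006], [0.008, 0.007, -1.0]]
wrist_force: [0.8, -0.9, -0.8]
finger_gap: 59.6
```

Emit:
send_rows(
  targets=[0.06, -0.25, 0, -0.003, 0.004, 0.035, 0.3, 0.06, -0.25, 0, 0, 0, 0, 0.3, 0.06, -0.25, 0, 0, 0, 0, 0.3, 0.03, -0.13, 0, 0, 0, 0, 0.3, 0, 0, 0, 0, 0, 0, 0.3],
)

```text
time: 12.92
tcp_pos: [547.7, -228.9, 207.5]
orientation: [[0.108, 0.994, 0.002], [0.994, -0.108, -0.001], [-0.001, 0.002, -1.0]]
wrist_force: [0.9, 0.4, -0.8]
finger_gap: 60.1
```

Emit:
send_rows(
  targets=[0, 0, 0, 0, 0, 0, 0.3],
)

```text
time: 13.0
tcp_pos: [547.4, -229.8, 207.6]
orientation: [[0.11, 0.994, 0.002], [0.994, -0.11, -0.001], [-0.001, 0.002, -1.0]]
wrist_force: [-0.7, 0.3, -0.4]
finger_gap: 59.8
```

```bash
python3 -c "
from h import *
w=cam('wrist');save(w,'n.png');save(w,'n2.png',(240,60,440,240),4);np.save('w.npy',w,allow_pickle=True);delta([554,-231,24])
"
```

```text
tcp [ 547.4 -229.3  207.7] d mm [   6.6   -1.7 -183.7] norm [ 0.044 -0.011 -1.225] yaw_y -0.11 gap 59.7 F [-1.5  1.2  0.3] t 13.05
tilt fix norm [0.0006 0.001 ]
```

View pics/n.png

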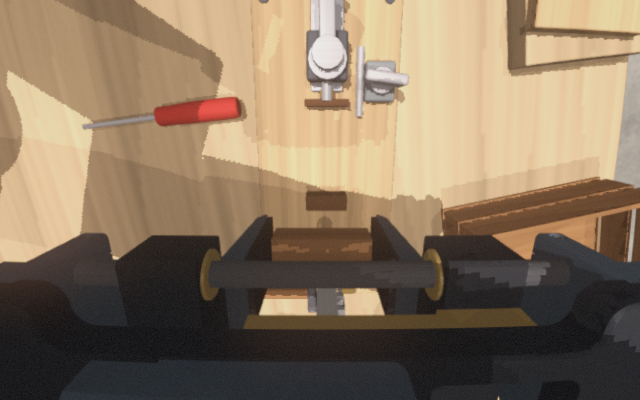

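View pics/n2.png

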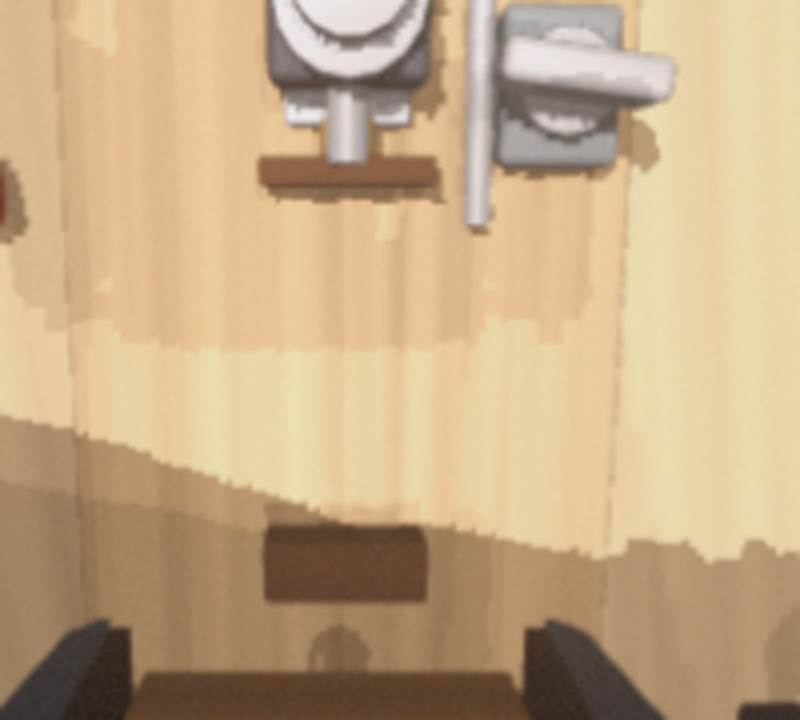

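```bash
python3 -c "
from h import *
w=np.load('w.npy',allow_pickle=True).item()
f=lambda p,z: ray(w,np.array(p)/4+[240,60],z).round(1)
for z,p in ((12,[(268,524),(425,526)]),(36,[(264,540),(428,545)]),(12,[(70,300),(618,395)])): q=f(p,z);print(z,q.tolist(),q.mean(0),np.linalg.norm(q[0]-q[1]),np.arctan2(*(q[1]-q[0])[1::-1]))
# shoe: top of front face
for z,p in ((36,[(260,187),(436,187)]),(66,[(503,60),(672,80)])): q=f(p,z);print(z,q.tolist(),q.mean(0),np.linalg.norm(q[0]-q[1]),np.arctan2(*(q[1]-q[0])[1::-1]))
J=np.array([553,-242.5]);a=-.108
for x,y in((-85,100),(85,100),(-25,0),(25,0)):
  X=J+[x*np.cos(a)-y*np.sin(a),x*np.sin(a)+y*np.cos(a)]; print((x,y),((proj(w,[*X,12])-[240,60])*4).round().tolist(),((proj(w,[*X,36])-[240,60])*4).round().tolist())
"
```

```text
12 [[528.0, -243.6, 12.0], [577.5, -249.8, 12.0]] [ 552.75 -246.7    12.  ] 49.886771793733054 -0.12460362706277221
36 [[528.0, -242.6, 36.0], [576.5, -249.5, 36.0]] [ 552.25 -246.05   36.  ] 48.98836596580866 -0.14131968746277698
12 [[476.8, -167.5, 12.0], [640.7, -214.7, 12.0]] [ 558.75 -191.1    12.  ] 170.5609861603761 -0.2803935594642954
36 [[539.3, -142.3, 36.0], [587.7, -147.6, 36.0]] [ 563.5  -144.95   36.  ] 48.68932121112399 -0.10906956090661293
66 [[604.1, -119.9, 66.0], [645.6, -128.9, 66.0]] [ 624.85 -124.4    66.  ] 42.464691215173104 -0.2135604334804882
(-85, 100) [[60.0, 185.0]] [[41.0, 182.0]]
(85, 100) [[633.0, 184.0]] [[655.0, 181.0]]
(-25, 0) [[267.0, 512.0]] [[263.0, 531.0]]
(25, 0) [[425.0, 512.0]] [[431.0, 531.0]]
```

```bash
python3 -c "
from h import *
w=np.load('w.npy',allow_pickle=True).item()
print(ray(w,[(275,229),(371,229)],217.7), ray(w,[(275,229),(371,229)],197.7)); s=sense(); print(s['tcp_pos'],s['orientation'])
delta([554.2,-230,26])
"
```

```text
[[ 522.54285063 -214.46613697  217.7       ]
 [ 577.42571918 -220.56320309  217.7       ]] [[ 518.37841905 -221.82618288  197.7       ]
 [ 580.15989517 -228.68963142  197.7       ]]
[ 547.38146628 -229.32868082  207.68367682] [[ 1.09535654e-01  9.93980815e-01  2.01974095e-03]
 [ 9.93982373e-01 -1.09533348e-01 -1.21943701e-03]
 [-9.90868004e-04  2.14115873e-03 -9.99997217e-01]]
tcp [ 547.4 -229.3  207.7] d mm [   6.8   -0.7 -181.7] norm [ 0.045 -0.004 -1.211] yaw_y -0.11 gap 59.7 F [-1.5  1.2  0.3] t 13.05
tilt fix norm [0.0006 0.001 ]
```

Emit:
send_rows(
  targets=[0.04, 0.01, -0.2, 0, 0, 0, 0.3, 0, 0, -0.25, 0, 0.002, 0, 0.3, -0.01, 0, -0.25, 0, 0.002, 0, 0.3, -0.01, 0, -0.25, 0, 0.002, 0, 0.3, 0, 0, 0, 0, 0, 0, 0.3],
)

```text
time: 13.47
tcp_pos: [551.2, -222.7, 65.3]
orientation: [[0.105, 0.994, -0.004], [0.994, -0.105, -0.004], [-0.004, -0.003, -1.0]]
wrist_force: [-2.1, 0.3, -2.3]
finger_gap: 59.7
```

```bash
python3 -c "
from h import *
delta([554.4,-228,24])
"
```

```text
tcp [ 551.2 -222.7   65.3] d mm [  3.2  -5.3 -41.3] norm [ 0.021 -0.035 -0.276] yaw_y -0.106 gap 59.7 F [-2.1  0.3 -2.3] t 13.47
tilt fix norm [ 0.0019 -0.0018]
```

Emit:
send_rows(
  targets=[0.02, -0.03, -0.08, 0.002, -0.002, 0, 0.3, 0.01, -0.01, -0.08, 0, 0, 0, 0.3, 0, 0, -0.08, 0, 0, 0, 0.3, 0, 0, -0.03, 0, 0, 0, 0.3, 0, 0, 0, 0, 0, 0, 0.3],
)

```text
time: 13.88
tcp_pos: [557.2, -225.4, 27.5]
orientation: [[0.101, 0.995, 0.001], [0.995, -0.101, -0.0], [0.0, 0.001, -1.0]]
wrist_force: [0.5, -0.6, 0.4]
finger_gap: 59.7
```

```bash
python3 -c "
from h import *
w=cam('wrist');save(w,'o.png');delta([554.4,-228,23])
"
```

```text
tcp [ 557.3 -225.5   27.9] d mm [-2.9 -2.5 -4.9] norm [-0.019 -0.017 -0.033] yaw_y -0.102 gap 59.7 F [ 0.8  0.5 -0. ] t 13.93
tilt fix norm [0.0001 0.0009]
```

View pics/o.png

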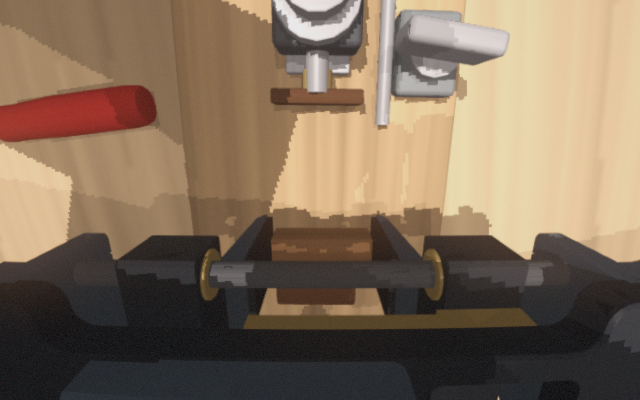

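Emit:
send_rows(
  targets=[-0.02, -0.01, -0.03, 0, 0, -0.003, 0.3, 0, 0, -0.01, 0, 0, 0, 0.3, 0, -0.02, 0, 0, 0, 0, 0.3, 0, -0.02, 0, 0, 0, 0, 0.3, 0, 0, 0, 0, 0, 0, 0.3],
)

```text
time: 14.35
tcp_pos: [555.1, -232.6, 24.2]
orientation: [[0.109, 0.994, 0.004], [0.994, -0.109, 0.001], [0.001, 0.004, -1.0]]
wrist_force: [0.0, 1.4, -1.0]
finger_gap: 59.7
```

```bash
python3 -c "
from h import *
delta([554.1,-232,22])
"
```

```text
tcp [ 555.1 -232.6   24.2] d mm [-1.   0.6 -2.2] norm [-0.007  0.004 -0.014] yaw_y -0.109 gap 59.7 F [ 0.   1.4 -1. ] t 14.35
tilt fix norm [-0.0004  0.002 ]
```

Nudge down and on towards the fence, watching force.

Emit:
send_rows(
  targets=[-0.008, -0.01, -0.015, 0, 0, 0, 0.3, 0, -0.01, 0, 0, 0, 0, 0.3, 0, 0, 0, 0, 0, 0, 0.3],
)

```text
time: 14.6
tcp_pos: [554.8, -232.9, 22.9]
orientation: [[0.111, 0.994, 0.005], [0.994, -0.111, 0.006], [0.006, 0.004, -1.0]]
wrist_force: [-0.8, 0.1, -0.6]
finger_gap: 59.5
```

Emit:
send_rows(
  targets=[0, -0.015, -0.005, 0, 0, 0, 0.3, 0, -0.015, 0, 0, 0, 0, 0.3, 0, 0, 0, 0, 0, 0, 0.3],
)

```text
time: 14.85
tcp_pos: [554.7, -234.0, 22.6]
orientation: [[0.113, 0.994, 0.003], [0.993, -0.113, 0.012], [0.012, 0.002, -1.0]]
wrist_force: [0.2, -0.7, -0.3]
finger_gap: 59.7
```

```bash
python3 -c "
from h import *
w=cam('wrist');save(w,'p.png',(220,210,420,330),4);delta([554.1,-232,22])
c=cam('side');save(c,'p_s.png',(310,120,430,220),6)
"
```

```text
tcp [ 554.7 -234.3   22.7] d mm [-0.6  2.3 -0.7] norm [-0.004  0.015 -0.005] yaw_y -0.113 gap 59.5 F [-1.3  3.9 -0.5] t 14.9
tilt fix norm [-0.0056  0.0017]
```

View pics/p.png

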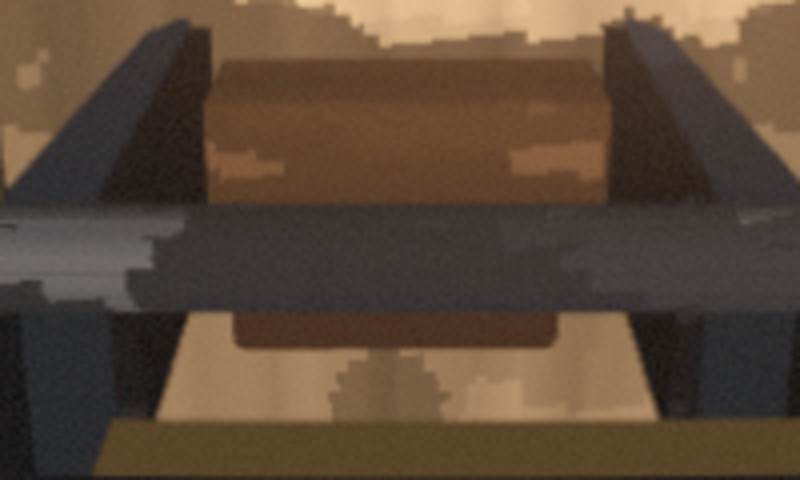

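View pics/p_s.png

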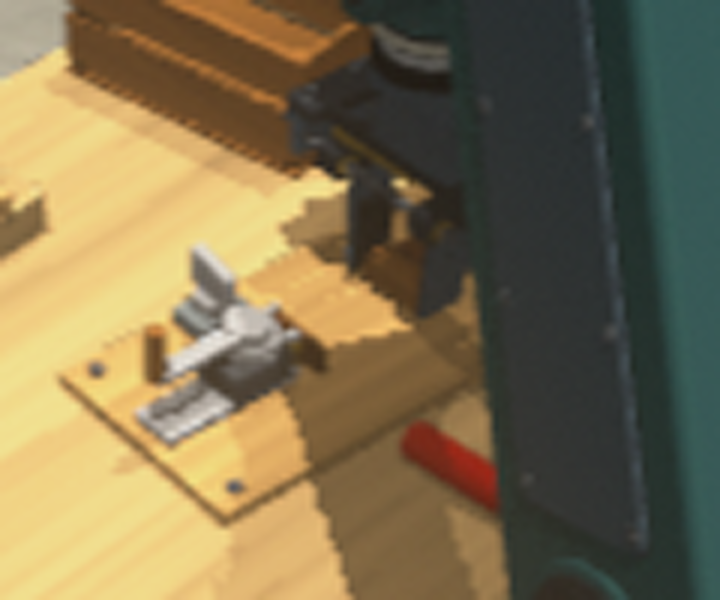

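```bash
python3 -c "
from h import *
w=cam('wrist')
J=np.array([552.5,-246.]);a=-.108;R=np.array([[np.cos(a),np.sin(a)],[-np.sin(a),np.cos(a)]])
f=lambda p,z: (ray(w,np.array(p)/4+[220,210],z)[:,:2]-J)@R.T
print(f([(215,60),(595,60)],12.5).round(1),f([(207,100),(610,100)],32.5).round(1),f([(235,348),(557,348)],36).round(1))
"
```

```text
[[-29.5  19.4]
 [ 31.9  19.1]] [[-27.5  20.5]
 [ 30.9  20.1]] [[-24.7 -18.2]
 [ 24.  -18.5]]
```

Emit:
send_rows(
  targets=[-0.005, 0, 0, 0, 0, 0, 0.3, 0, 0, 0, 0, 0, 0, 0.8, 0, 0, 0, 0, 0, 0, 0.8, 0, 0, 0, 0, 0, 0, 0.8, 0, 0, 0.05, 0, 0, 0, 0.8],
)

```text
time: 15.42
tcp_pos: [554.1, -235.5, 30.3]
orientation: [[0.114, 0.993, 0.004], [0.993, -0.114, 0.011], [0.011, 0.003, -1.0]]
wrist_force: [-0.2, -0.4, -0.2]
finger_gap: 72.7
```

Emit:
send_rows(
  targets=[0, 0, 0.1, 0, 0, 0, 0.8, 0, 0, 0.2, 0, 0, 0, 0.8, 0, 0, 0.25, 0, 0, 0, 1, 0, 0, 0.25, 0, 0, 0, 1, 0, 0, 0.15, 0, 0, 0, 1],
)

```text
time: 15.83
tcp_pos: [550.6, -235.0, 179.3]
orientation: [[0.115, 0.993, -0.002], [0.993, -0.115, 0.013], [0.012, -0.004, -1.0]]
wrist_force: [0.5, -0.3, 0.7]
finger_gap: 89.5
```

```bash
python3 -c "
from h import *
w=cam('wrist');save(w,'q.png');save(w,'q2.png',(240,60,440,240),4);np.save('w.npy',w,allow_pickle=True);delta([464.4,133.7,200])
c=cam('top');save(c,'q_t.png',(160,170,340,310),4)
"
```

```text
tcp [ 552.4 -235.8  183.1] d mm [-88.  369.5  16.9] norm [-0.587  2.463  0.113] yaw_y -0.115 gap 90.4 F [ 4.3 -2.3  5.2] t 15.88
tilt fix norm [-0.0054  0.0011]
```

View pics/q2.png

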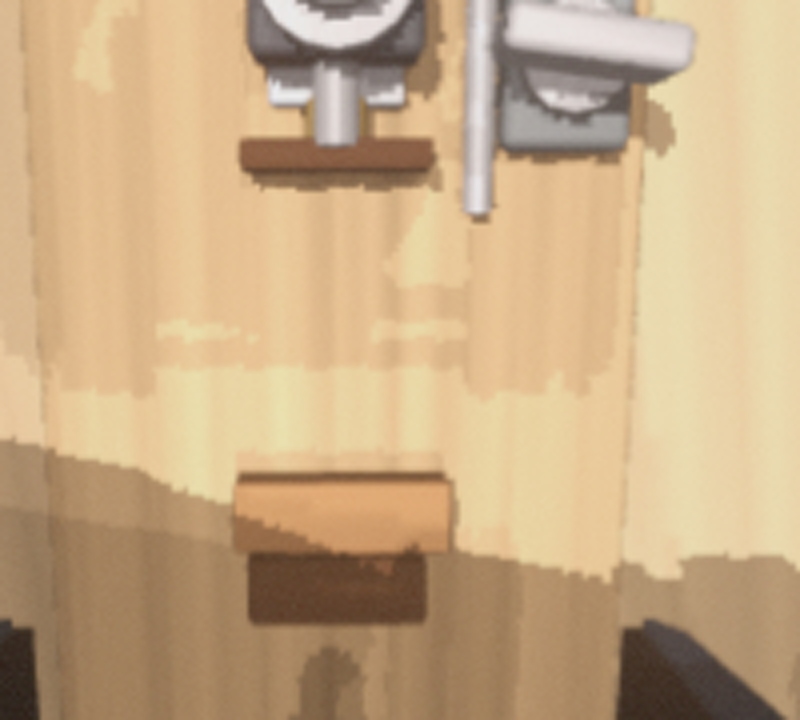

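View pics/q_t.png

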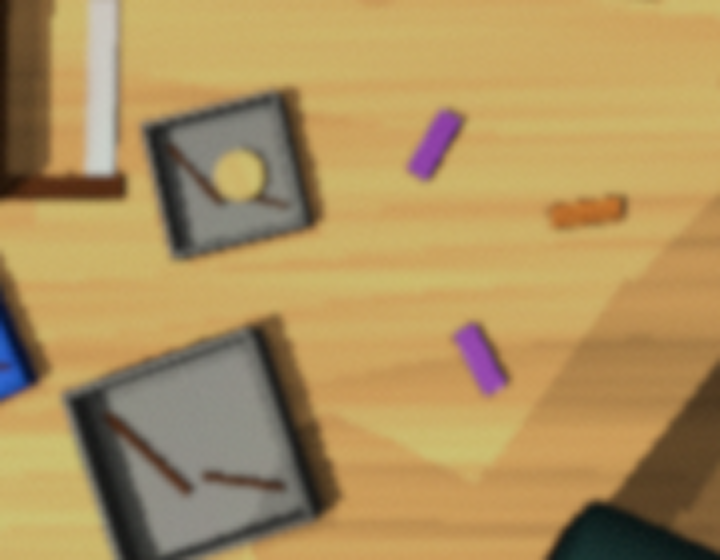

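Emit:
send_rows(
  targets=[-0.05, 0.2, 0.05, -0.005, 0, -0.06, 1, -0.06, 0.26, 0, 0, 0, -0.06, 1, -0.06, 0.26, 0, 0, 0, -0.06, 1, -0.06, 0.26, 0, 0, 0, -0.06, 1, -0.06, 0.26, 0, 0, 0, -0.06, 1],
)

```text
time: 16.35
tcp_pos: [509.4, -56.5, 192.4]
orientation: [[0.654, 0.756, 0.007], [0.757, -0.654, -0.006], [0.0, 0.009, -1.0]]
wrist_force: [0.0, -0.3, 0.0]
finger_gap: 91.1
```

Emit:
send_rows(
  targets=[-0.06, 0.26, 0, 0, 0, -0.06, 1, -0.06, 0.26, 0, 0, 0, -0.06, 1, -0.06, 0.26, 0, 0, 0, -0.06, 1, -0.06, 0.26, 0, 0, 0, -0.06, 1, -0.05, 0.2, 0, 0, 0, -0.06, 1],
)

```text
time: 16.77
tcp_pos: [466.5, 116.5, 193.7]
orientation: [[0.955, 0.296, 0.003], [0.296, -0.955, -0.009], [0.0, 0.01, -1.0]]
wrist_force: [0.8, 0.3, 0.4]
finger_gap: 91.6
```

```bash
python3 -c "
from h import *
delta([464.4,133.7,200])
"
```

```text
tcp [466.5 116.5 193.7] d mm [-2.1 17.2  6.3] norm [-0.014  0.115  0.042] yaw_y -1.27 gap 91.6 F [0.8 0.3 0.4] t 16.77
tilt fix norm [0.0046 0.0016]
```

Emit:
send_rows(
  targets=[-0.01, 0.08, 0, 0.005, 0, -0.05, 1, 0, 0.03, 0, 0, 0, -0.025, 1, 0, 0, 0, 0, 0, 0, 1],
)

```text
time: 17.02
tcp_pos: [462.1, 138.4, 194.3]
orientation: [[0.99, 0.141, 0.002], [0.141, -0.99, 0.001], [0.002, -0.001, -1.0]]
wrist_force: [0.2, -1.1, 0.3]
finger_gap: 91.3
```

```bash
python3 -c "
from h import *
w=cam('wrist');save(w,'r.png',(240,120,440,250),4);np.save('w.npy',w,allow_pickle=True);delta([464.4,133.7,5])
"
```

```text
tcp [462.2 137.9 194.3] d mm [   2.2   -4.2 -189.3] norm [ 0.015 -0.028 -1.262] yaw_y -1.427 gap 91.5 F [0.  0.1 0.2] t 17.07
tilt fix norm [-0.0005  0.0012]
```

View pics/r.png

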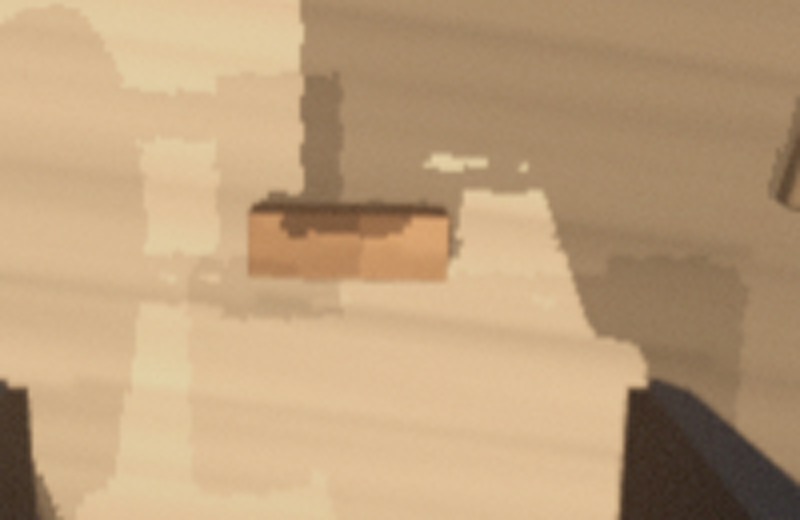

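```bash
python3 -c "
from h import *
w=np.load('w.npy',allow_pickle=True).item()
A=blk(w,[(249,212),(448,213),(448,278),(249,276)],(240,120),4,20)
delta([*A,5])
"
```

```text
mean [464.8 132.2] rect 464.9 132.0 size 19.7 59.5 th -1.439
tcp [462.2 137.9 194.3] d mm [   2.6   -5.7 -189.3] norm [ 0.018 -0.038 -1.262] yaw_y -1.427 gap 91.5 F [0.  0.1 0.2] t 17.07
tilt fix norm [-0.0005  0.0012]
```

Emit:
send_rows(
  targets=[0.01, -0.04, -0.2, 0, 0, -0.006, 1, -0.01, 0, -0.25, 0, 0.002, 0, 1, -0.01, 0, -0.25, 0, 0.002, 0, 1, -0.01, 0, -0.2, 0, 0.002, 0, 1, 0, 0, 0, 0, 0, 0, 1],
)

```text
time: 17.48
tcp_pos: [461.4, 129.2, 58.3]
orientation: [[0.99, 0.142, -0.002], [0.142, -0.99, 0.002], [-0.001, -0.002, -1.0]]
wrist_force: [-0.9, -0.4, -0.1]
finger_gap: 91.4
```

```bash
python3 -c "
from h import *
delta([464.8,132.2,5])
"
```

```text
tcp [461.4 129.2  58.3] d mm [  3.4   3.  -53.3] norm [ 0.023  0.02  -0.356] yaw_y -1.429 gap 91.4 F [-0.9 -0.4 -0.1] t 17.48
tilt fix norm [-0.0011 -0.0008]
```

Emit:
send_rows(
  targets=[0.023, 0.02, -0.12, 0, 0, 0, 1, 0, 0, -0.13, 0, 0, 0, 1, 0, 0, -0.09, 0, 0, 0, 1, 0, 0, -0.02, 0, 0, 0, 1, 0, 0, 0, 0, 0, 0, 0.8],
)

```text
time: 17.9
tcp_pos: [467.4, 129.7, 6.8]
orientation: [[0.989, 0.147, -0.001], [0.147, -0.989, 0.002], [-0.001, -0.002, -1.0]]
wrist_force: [-0.5, 0.1, -0.4]
finger_gap: 87.3
```

```bash
python3 -c "
from h import *
delta([464.8,132.2,5])
"
```

```text
tcp [467.4 129.7   6.8] d mm [-2.6  2.5 -1.8] norm [-0.017  0.017 -0.012] yaw_y -1.423 gap 87.3 F [-0.5  0.1 -0.4] t 17.9
tilt fix norm [-0.0008 -0.0006]
```

Emit:
send_rows(
  targets=[-0.017, 0.017, -0.01, 0, 0, -0.006, 0.75, 0, 0, -0.005, 0, 0, 0, 0.3, 0, 0, -0.005, 0, 0, 0, 0.3, 0, 0, 0, 0, 0, 0, 0.3, 0, 0, 0, 0, 0, 0, 0.3],
)

```text
time: 18.32
tcp_pos: [467.5, 132.6, 8.7]
orientation: [[0.991, 0.135, 0.005], [0.135, -0.991, 0.003], [0.005, -0.002, -1.0]]
wrist_force: [-0.2, 0.8, -0.3]
finger_gap: 59.5
```

Emit:
send_rows(
  targets=[0, 0, -0.01, 0, 0, 0, 0.3, 0, 0, 0, 0, 0, 0, 0.3, 0, 0, 0, 0, 0, 0, 0.3],
)

```text
time: 18.57
tcp_pos: [468.3, 132.8, 8.3]
orientation: [[0.991, 0.135, 0.006], [0.135, -0.991, 0.003], [0.007, -0.002, -1.0]]
wrist_force: [0.7, 0.4, -0.9]
finger_gap: 60.3
```

Emit:
send_rows(
  targets=[0, 0, 0.05, 0, 0, 0, 0.3, 0, 0, 0.2, 0, 0, 0, 0.3, 0, 0, 0.25, 0, 0, 0, 0.3, 0, 0, 0.27, 0, 0, 0, 0.3, 0, 0, 0.27, 0, 0, 0, 0.3],
)

```text
time: 18.98
tcp_pos: [461.5, 131.2, 163.6]
orientation: [[0.991, 0.136, -0.009], [0.136, -0.991, -0.0], [-0.009, -0.001, -1.0]]
wrist_force: [0.5, 0.4, 0.2]
finger_gap: 59.9
```

Emit:
send_rows(
  targets=[0.04, -0.15, 0.1, 0, 0, 0.06, 0.3, 0.06, -0.2, 0.1, 0, 0, 0.06, 0.3, 0.06, -0.22, 0, 0, 0, 0.06, 0.3, 0.06, -0.22, 0, 0, 0, 0.06, 0.3, 0.06, -0.22, 0, 0, 0, 0.06, 0.3],
)

```text
time: 19.4
tcp_pos: [505.7, -15.7, 208.6]
orientation: [[0.742, 0.67, 0.008], [0.67, -0.742, 0.001], [0.006, 0.005, -1.0]]
wrist_force: [0.4, 0.8, -0.8]
finger_gap: 60.0
```

Emit:
send_rows(
  targets=[0.06, -0.23, 0, 0, 0, 0.06, 0.3, 0.06, -0.23, 0, 0, 0, 0.06, 0.3, 0.06, -0.23, 0, 0, 0, 0.06, 0.3, 0.06, -0.23, 0, 0, 0, 0.06, 0.3, 0.06, -0.2, 0, 0, 0, 0.06, 0.3],
)

```text
time: 19.82
tcp_pos: [549.4, -187.3, 212.1]
orientation: [[0.227, 0.974, 0.008], [0.974, -0.227, 0.005], [0.007, 0.007, -1.0]]
wrist_force: [-0.1, 0.3, 0.5]
finger_gap: 60.3
```

```bash
python3 -c "
from h import *
delta([556,-205,200])
"
```

```text
tcp [ 549.4 -187.3  212.1] d mm [  6.6 -17.7 -12.1] norm [ 0.044 -0.118 -0.08 ] yaw_y -0.229 gap 60.3 F [-0.1  0.3  0.5] t 19.82
tilt fix norm [-0.0026  0.0042]
```

Emit:
send_rows(
  targets=[0.04, -0.06, -0.1, 0, 0.004, 0.06, 0.3, 0.01, -0.02, -0.22, 0, 0.002, 0, 0.3, -0.01, -0.01, -0.25, 0, 0.002, 0, 0.3, -0.01, 0, -0.25, 0, 0.002, 0, 0.3, 0, 0, 0, 0, 0, 0, 0.3],
)

```text
time: 20.23
tcp_pos: [556.7, -209.7, 90.5]
orientation: [[0.1, 0.995, -0.005], [0.995, -0.1, 0.002], [0.001, -0.005, -1.0]]
wrist_force: [-1.5, 1.0, -1.4]
finger_gap: 60.0
```

```bash
python3 -c "
from h import *
w=cam('wrist');save(w,'s.png');delta([557.5,-206,24])
"
```

```text
tcp [ 558.2 -210.2   93.7] d mm [ -0.7   4.2 -69.7] norm [-0.005  0.028 -0.465] yaw_y -0.1 gap 59.7 F [ 0.2 -0.8 -0.2] t 20.28
tilt fix norm [-0.0004 -0.001 ]
```

View pics/s.png

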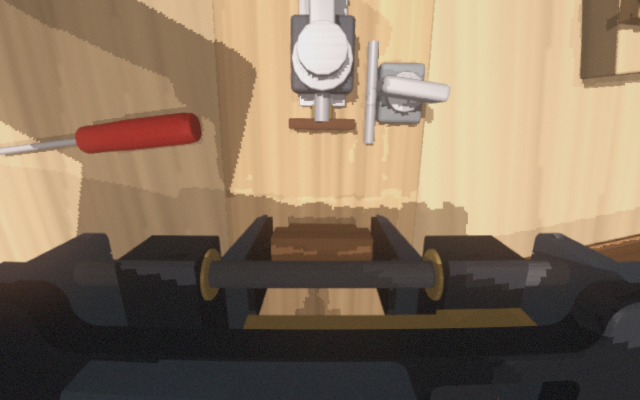

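Emit:
send_rows(
  targets=[-0.01, 0.03, -0.12, 0, 0, -0.004, 0.3, -0.005, 0.01, -0.15, 0, 0, 0, 0.3, -0.005, 0, -0.12, 0, 0, 0, 0.3, 0, 0, -0.06, 0, 0, 0, 0.3, 0, 0, 0, 0, 0, 0, 0.3],
)

```text
time: 20.7
tcp_pos: [561.4, -205.7, 36.6]
orientation: [[0.108, 0.994, 0.009], [0.994, -0.108, -0.003], [-0.002, 0.009, -1.0]]
wrist_force: [-0.8, -0.1, -0.6]
finger_gap: 60.0
```

```bash
python3 -c "
from h import *
w=cam('wrist');save(w,'t.png');delta([557.5,-206,21])
"
```

```text
tcp [ 561.9 -205.9   37.5] d mm [ -4.4  -0.1 -16.5] norm [-0.03  -0.001 -0.11 ] yaw_y -0.108 gap 59.9 F [-0.4  0.1 -0.9] t 20.75
tilt fix norm [0.0018 0.0049]
```

View pics/t.png

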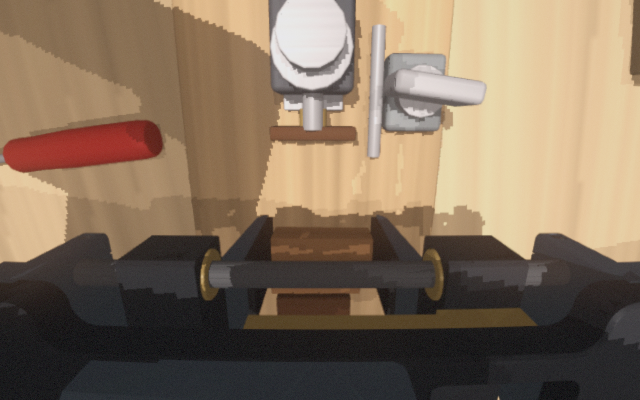

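Emit:
send_rows(
  targets=[-0.03, 0, -0.05, 0.002, 0.005, 0, 0.3, -0.005, 0, -0.06, 0, 0, 0, 0.3, 0, 0, -0.02, 0, 0, 0, 0.3, 0, 0, 0, 0, 0, 0, 0.3],
)

```text
time: 21.08
tcp_pos: [559.3, -207.0, 21.8]
orientation: [[0.107, 0.994, 0.005], [0.994, -0.107, -0.002], [-0.001, 0.005, -1.0]]
wrist_force: [-0.1, 0.3, -1.1]
finger_gap: 59.6
```

```bash
python3 -c "
from h import *
delta([557.0,-214,20.5])
"
```

```text
tcp [ 559.3 -207.    21.8] d mm [-2.3 -7.  -1.3] norm [-0.015 -0.047 -0.009] yaw_y -0.108 gap 59.6 F [-0.1  0.3 -1.1] t 21.08
tilt fix norm [0.0009 0.0024]
```

Emit:
send_rows(
  targets=[-0.012, -0.012, -0.01, 0.001, 0.002, 0, 0.3, 0, -0.005, 0, 0, 0, 0, 0.3, 0, 0, 0, 0, 0, 0, 0.3],
)

```text
time: 21.33
tcp_pos: [557.5, -209.9, 20.6]
orientation: [[0.107, 0.994, 0.001], [0.994, -0.107, 0.0], [0.0, 0.001, -1.0]]
wrist_force: [0.2, -0.2, -0.8]
finger_gap: 60.1
```

```bash
python3 -c "
from h import *
w=cam('wrist');save(w,'u.png',(220,200,420,330),4);delta([557.0,-210,20.5])
"
```

```text
tcp [ 557.5 -209.9   20.6] d mm [-0.5 -0.1 -0.1] norm [-0.003 -0.    -0.   ] yaw_y -0.108 gap 59.8 F [ 0.8  0.2 -0.1] t 21.38
tilt fix norm [-0.0002  0.0003]
```

View pics/u.png

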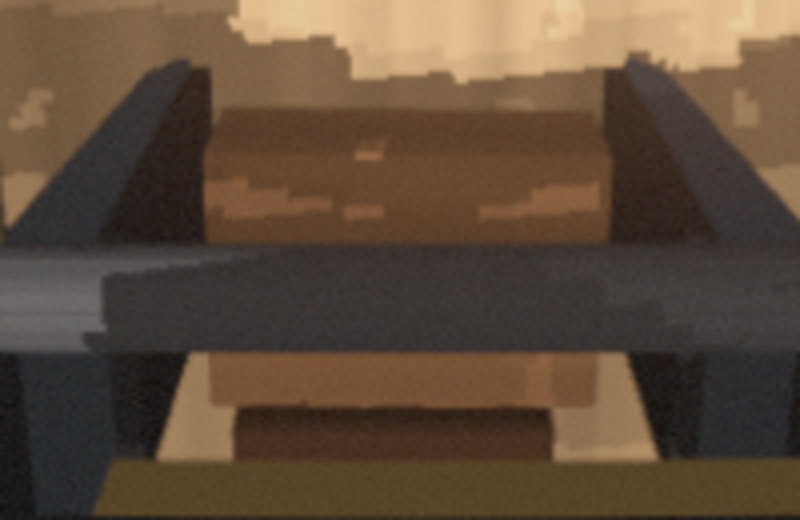

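Emit:
send_rows(
  targets=[0, 0, 0, 0, 0, 0, 0.8, 0, 0, 0, 0, 0, 0, 0.8, 0, 0, 0, 0, 0, 0, 0.8, 0, 0, 0, 0, 0, 0, 0.8, 0, 0, 0.05, 0, 0, 0, 0.8],
)

```text
time: 21.8
tcp_pos: [557.0, -209.7, 27.6]
orientation: [[0.107, 0.994, -0.0], [0.994, -0.107, 0.001], [0.001, -0.001, -1.0]]
wrist_force: [0.3, 0.1, -0.6]
finger_gap: 73.0
```

Emit:
send_rows(
  targets=[0, 0, 0.1, 0, 0, 0, 0.8, 0, 0, 0.2, 0, 0, 0, 0.8, 0, 0, 0.25, 0, 0, 0, 0.8, 0, 0, 0.25, 0, 0, 0, 0.6, 0, 0, 0.15, 0, 0, 0, 0.5],
)

```text
time: 22.22
tcp_pos: [553.2, -208.0, 173.2]
orientation: [[0.107, 0.994, -0.009], [0.994, -0.107, 0.004], [0.003, -0.009, -1.0]]
wrist_force: [0.3, -0.8, 0.7]
finger_gap: 62.6
```

```bash
python3 -c "
from h import *
w=cam('wrist');save(w,'v.png');save(w,'v2.png',(240,60,440,240),4);np.save('w.npy',w,allow_pickle=True);delta([464.4,133.7,200])
"
```

```text
tcp [ 554.9 -208.7  176.9] d mm [-90.5 342.4  23.1] norm [-0.603  2.283  0.154] yaw_y -0.108 gap 58.6 F [ 4.9 -1.9  5.4] t 22.27
tilt fix norm [-0.0013 -0.0022]
```

View pics/v2.png

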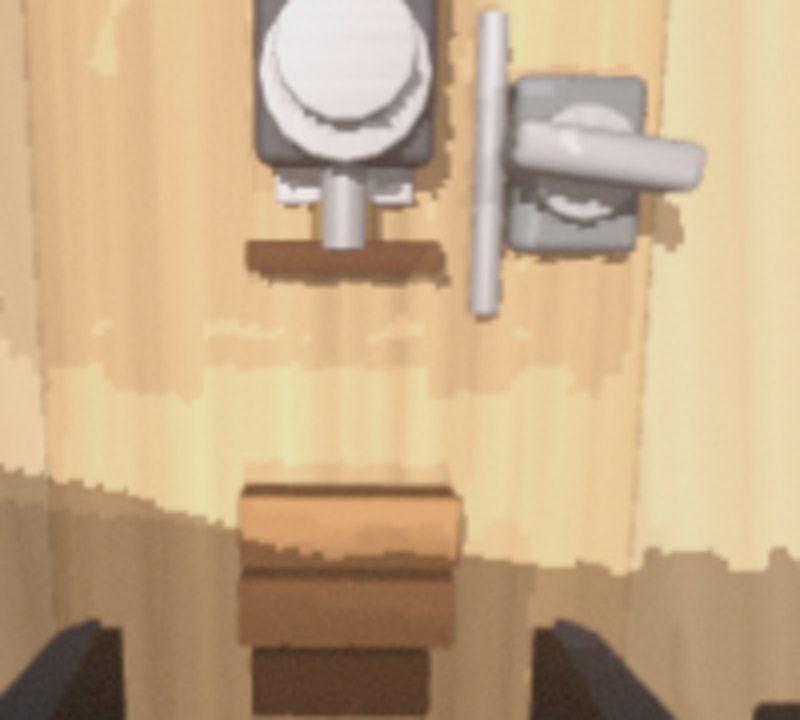

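View pics/v.png

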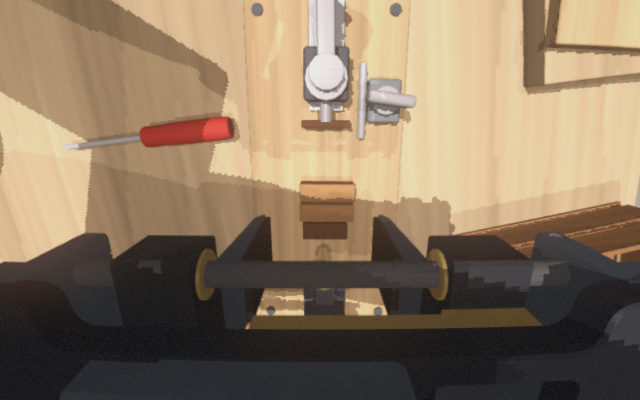

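```bash
python3 -c "
from h import *
c=cam('top');save(c,'w_t.png');c=cam('side');save(c,'w_s.png')
w=np.load('w.npy',allow_pickle=True).item()
J=np.array([552.5,-246.]);a=-.108;R=np.array([[np.cos(a),np.sin(a)],[-np.sin(a),np.cos(a)]])
f=lambda p,z: ((ray(w,np.array(p)/4+[240,60],z)[:,:2]-J)@R.T).round(1).tolist()
print('b2',f([(242,495),(457,495),(457,573),(244,570)],32));print('b1',f([(241,578),(452,578),(452,645),(241,645)],32))
print('shoe front top z34',f([(250,270),(440,272)],32));print('fence',f([(253,655),(430,655)],36))
print('nut ends z66',f([(515,145),(703,160)],66), ray(w,np.array([(515,145),(703,160)])/4+[240,60],66))
"
```

```text
b2 [[-27.0, 43.9], [30.8, 44.1], [31.4, 22.3], [-26.8, 23.0]]
b1 [[-27.7, 20.7], [30.1, 20.9], [30.6, 1.5], [-28.0, 1.3]]
shoe front top z34 [[-23.9, 103.0], [24.8, 102.5]]
fence [[-24.4, -0.2], [24.3, 0.0]]
nut ends z66 [[38.0, 131.3], [80.3, 128.4]] [[ 604.42833507 -119.54269089   66.        ]
 [ 646.17080293 -126.97501645   66.        ]]
```

View pics/w_t.png

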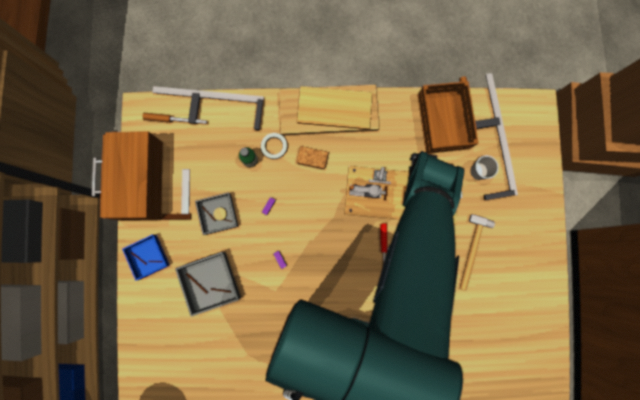

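View pics/w_s.png

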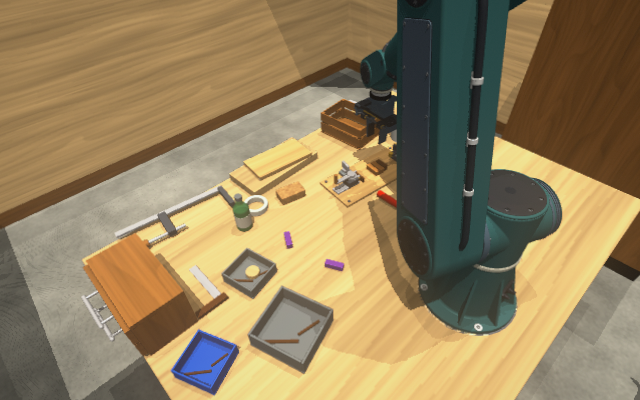

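```bash
cat > tri.py <<'E'
from h import *
from scipy.optimize import least_squares
w=np.load('w.npy',allow_pickle=True).item()
Rtc=np.array([[0,-.964485,-.264137],[1,0,0],[0,-.264137,.964485]]); ptc=np.array([74.7,.35,-169.2])
def mk(tcp,R):
    R=np.array(R); u,_,v=np.linalg.svd(R); R=u@v
    c=dict(K=w['K'],D=w['D']); Rc=(R@Rtc).T; o=np.array(tcp)+R@ptc; c['R']=Rc;c['t']=-Rc@o; return c
V=dict(
n=mk([547.4,-229.3,207.7],[[.1095,.994,.002],[.994,-.1095,-.0012],[-.001,.0021,-1]]),
o=mk([557.3,-225.5,27.9],[[.102,.995,.001],[.995,-.102,0],[0,.001,-1]]),
t=mk([561.9,-205.9,37.5],[[.108,.994,.0095],[.994,-.108,-.0036],[-.002,.009,-1]]),
s=mk([558.2,-210.2,93.7],[[.1,.995,-.002],[.995,-.1,.001],[.001,-.003,-1]]),
v=w)
def tri(obs):
    f=lambda X:np.concatenate([proj(V[k],X)[0]-uv for k,uv in obs.items()])
    r=least_squares(f,[560,-150,40]);return r.x.round(1),r.fun.round(1)
E
python3 - <<'E'
from tri import *
print("bar end",tri(dict(n=(240+478/4,60+225/4),o=(383,124),t=(375,157),s=(370,143),v=(240+484/4,60+315/4))))
print("nut R end",tri(dict(n=(240+674/4,60+82/4),o=(507,43),t=(484,93),s=(449,92),v=(240+705/4,60+162/4))))
print("nut L end",tri(dict(n=(240+503/4,60+60/4),o=(411,27),t=(396,82),s=(385,85),v=(240+515/4,60+140/4))))
J=np.array([552.5,-246.]);a=-.108
E
python3 -c "
from h import *
c=cam('side');save(c,'x_s.png',(310,140,400,215),8)"
```

```text
bar end (array([ 600.8, -158.9,   23.4]), array([ 0.4,  0. ,  1.3,  0.7, -0.4, -0.1, -2.4, -0.5,  1.1, -0.6]))
nut R end (array([ 649.3, -127.7,   59.6]), array([ 1.1, -0.8,  0.9,  0.8,  0.1, -0.9, -2.8,  0.4,  0.8,  0.4]))
nut L end (array([ 605.6, -119.3,   65.2]), array([ 1.2, -0.2,  1. ,  0.6,  0.5, -0.7, -3.9, -0.6,  1.2,  0.9]))
```

View pics/x_s.png

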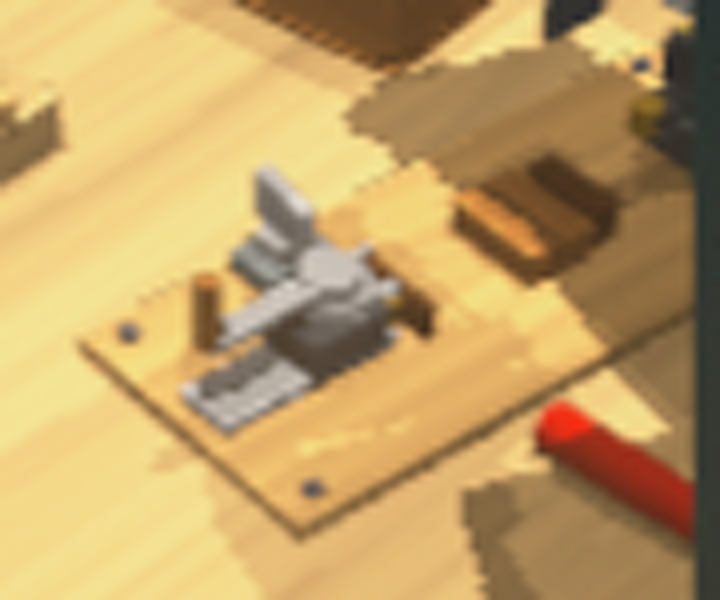

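Emit:
send_rows(
  targets=[0.05, 0.05, 0.05, 0, 0, 0.06, 0.4, 0.05, 0.06, 0, 0, 0, 0.06, 0.4, 0.05, 0.06, 0, 0, 0, 0.06, 0.4, 0.05, 0.06, 0, 0, 0, 0.06, 0.4, 0.05, 0.06, 0, 0, 0, 0.06, 0.4],
)

```text
time: 22.83
tcp_pos: [586.2, -162.7, 170.9]
orientation: [[-0.488, 0.873, -0.022], [0.873, 0.488, -0.001], [0.01, -0.019, -1.0]]
wrist_force: [-0.8, -0.1, -0.1]
finger_gap: 36.5
```

Emit:
send_rows(
  targets=[0.05, 0.06, 0, 0, 0, 0.06, 0.4, 0.05, 0.06, 0, 0, 0, 0.06, 0.4, 0.05, 0.06, 0, 0, 0, 0.06, 0.4, 0.05, 0.06, 0, 0, 0, 0.06, 0.4, 0, 0, 0, 0, 0, 0.06, 0.4],
)

```text
time: 23.25
tcp_pos: [614.0, -122.3, 161.9]
orientation: [[-0.907, 0.421, -0.03], [0.421, 0.907, -0.013], [0.022, -0.025, -0.999]]
wrist_force: [0.3, -1.0, 0.9]
finger_gap: 36.4
```

```bash
python3 -c "
from h import *
delta([625.5,-123.5,180]);print(sense()['joints'].round(2))
"
```

```text
tcp [ 614.  -122.3  161.9] d mm [11.5 -1.2 18.1] norm [ 0.077 -0.008  0.121] yaw_y 1.136 gap 36.4 F [ 0.3 -1.   0.9] t 23.25
tilt fix norm [ 0.0067 -0.015 ]
[-0.23  0.34  1.9  -0.02  0.93 -1.35]
```

Emit:
send_rows(
  targets=[0.06, 0, 0.05, 0.007, -0.015, 0.06, 0.4, 0.02, 0, 0.05, 0, 0, 0.06, 0.4, 0, 0, 0, 0, 0, 0.01, 0.4, 0, 0, 0, 0, 0, 0, 0.4],
)

```text
time: 23.58
tcp_pos: [622.8, -120.1, 169.4]
orientation: [[-0.987, 0.159, -0.011], [0.159, 0.987, 0.001], [0.01, -0.001, -1.0]]
wrist_force: [-0.7, 0.2, -0.5]
finger_gap: 36.5
```

```bash
python3 -c "
from h import *
w=cam('wrist');save(w,'y.png');np.save('w.npy',w,allow_pickle=True)
delta([625.5,-123.5,40])
"
```

```text
tcp [ 622.7 -120.1  169.3] d mm [   2.8   -3.4 -129.3] norm [ 0.019 -0.023 -0.862] yaw_y 1.41 gap 36.4 F [-0.6 -0.6 -1.1] t 23.63
tilt fix norm [-0.0003 -0.0054]
```

View pics/y.png

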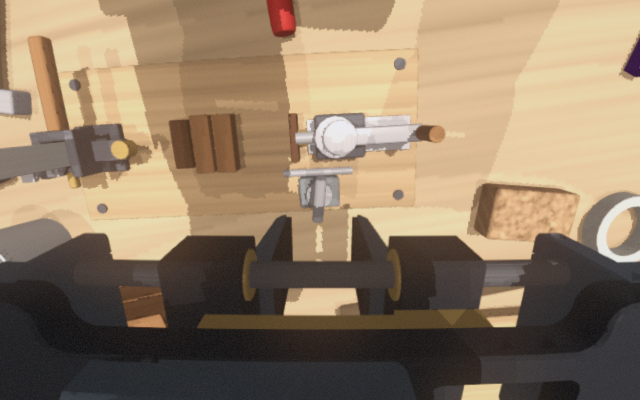

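```bash
python3 -c "
from h import *
w=np.load('w.npy',allow_pickle=True).item()
save(w,'y2.png',(270,90,450,230),4.4)
"
```

```text
(no output)
```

View pics/y2.png

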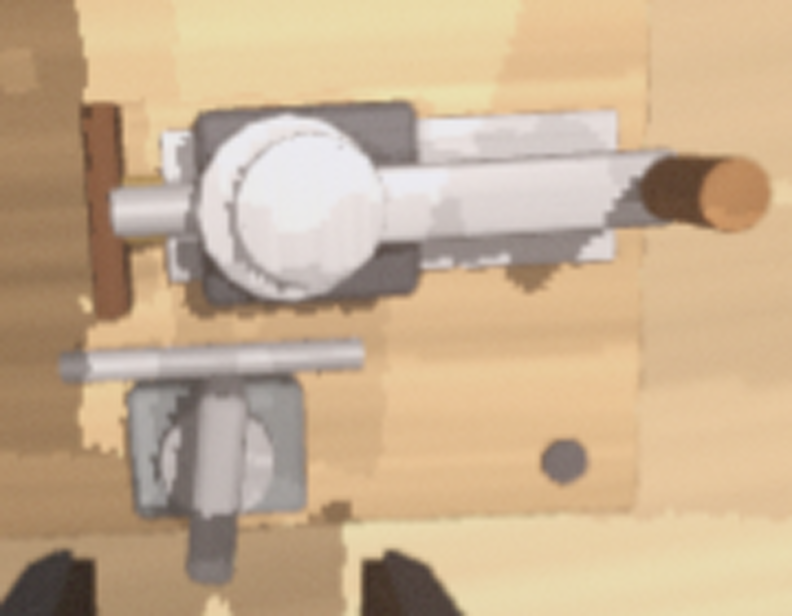

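```bash
python3 -c "
from h import *
w=np.load('w.npy',allow_pickle=True).item()
f=lambda p,z: ray(w,np.array(p)/4.4+[270,90],z).round(1)
for z in (66,):
  q=f([(222,385),(212,582),(222,400)],z);print(q,q[:2].mean(0),np.linalg.norm(q[0]-q[1]),np.arctan2(*(q[1]-q[0])[1::-1]))
print('block/lever: pivot',f([(310,195)],80),'handle top',f([(735,193)],100),'shoe front bottom',f([(80,105),(103,318)],14), 'disc nut centre',f([(217,460)],40))
"
```

```text
[[ 602.2 -117.6   66. ]
 [ 645.7 -126.9   66. ]
 [ 605.4 -118.1   66. ]] [ 623.95 -122.25   66.  ] 44.48303047230483 -0.21062230169846838
block/lever: pivot [[565.1 -94.1  80. ]] handle top [[575.6 -18.8 100. ]] shoe front bottom [[ 538.5 -142.2   14. ]
 [ 590.2 -146.    14. ]] disc nut centre [[ 624.7 -122.5   40. ]]
```

Emit:
send_rows(
  targets=[0.01, -0.018, -0.15, 0, -0.005, -0.02, 0.4, -0.01, 0, -0.25, 0, 0, 0, 0.4, -0.01, 0, -0.2, 0, 0, 0, 0.4, 0, 0, -0.1, 0, 0, 0, 0.4, 0, 0, 0, 0, 0, 0, 0.4],
)

```text
time: 24.05
tcp_pos: [619.1, -122.6, 57.7]
orientation: [[-0.978, 0.21, -0.003], [0.21, 0.978, 0.001], [0.003, 0.001, -1.0]]
wrist_force: [-1.0, 0.4, -0.7]
finger_gap: 36.3
```

```bash
python3 -c "
from h import *
w=cam('wrist');save(w,'z.png')
delta([624.5,-122.5,40])
"
```

```text
tcp [ 619.4 -122.7   58.9] d mm [  5.1   0.2 -18.9] norm [ 0.034  0.001 -0.126] yaw_y 1.359 gap 36.2 F [-0.8  0.2 -0.6] t 24.1
tilt fix norm [-0.0006 -0.0011]
```

View pics/z.png

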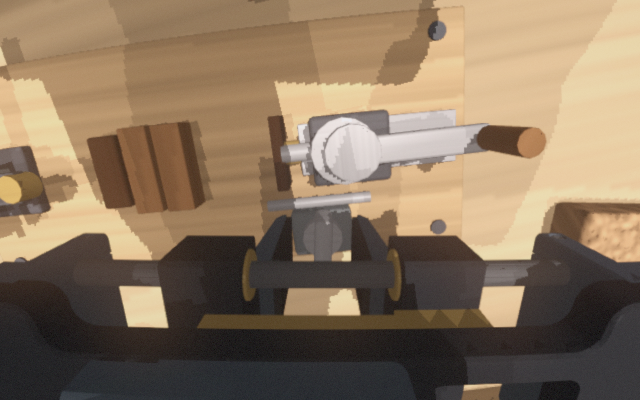

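Plate sits centred between the fingers at (322,260). Lower and grip.

Emit:
send_rows(
  targets=[0.034, 0, -0.06, 0, 0, 0.005, 0.4, 0.005, 0, -0.06, 0, 0, 0, 0.4, 0, 0, -0.02, 0, 0, 0, 0.4, 0, 0, 0, 0, 0, 0, 0.2, 0, 0, 0, 0, 0, 0, 0.15],
)

```text
time: 24.52
tcp_pos: [627.8, -123.1, 38.8]
orientation: [[-0.98, 0.201, 0.001], [0.201, 0.98, 0.0], [-0.001, 0.0, -1.0]]
wrist_force: [-1.5, -1.6, 5.5]
finger_gap: 25.8
```

```bash
python3 -c "
from h import *
delta([624.5,-122.5,40])
"
```

```text
tcp [ 627.8 -123.1   38.8] d mm [-3.3  0.6  1.2] norm [-0.022  0.004  0.008] yaw_y 1.368 gap 25.8 F [-1.5 -1.6  5.5] t 24.52
tilt fix norm [-0.0001  0.0005]
```

Emit:
send_rows(
  targets=[-0.02, 0.003, 0.02, 0, 0, 0, 0.1, 0, 0, 0, 0, 0, 0, 0, 0, 0, 0, 0, 0, 0, 0, 0, 0, 0, 0, 0, 0, 0, 0, 0, 0, 0, 0, 0, 0],
  squeeze=40,
)

```text
time: 24.93
tcp_pos: [625.1, -123.2, 43.1]
orientation: [[-0.98, 0.201, 0.004], [0.201, 0.98, -0.001], [-0.005, -0.0, -1.0]]
wrist_force: [3.3, -0.4, -7.0]
finger_gap: 10.9
```

```bash
python3 -c "
from h import *
delta([624.5,-122.5,40]);print(sense()['torque'],sense()['joints'])
"
```

```text
tcp [ 625.1 -123.2   43.1] d mm [-0.6  0.7 -3.1] norm [-0.004  0.005 -0.021] yaw_y 1.369 gap 10.9 F [ 3.3 -0.4 -7. ] t 24.93
tilt fix norm [0.0006 0.0022]
[ 0.20121813 -0.72535228  0.11420514] [-2.31170560e-01  5.18365187e-01  1.91252637e+00 -1.00628780e-04
  7.06158194e-01 -1.59984098e+00]
```

Emit:
send_rows(
  targets=[0, 0, 0, 0, 0, -0.05, 0, 0, 0, 0, 0, 0, -0.05, 0, 0, 0, 0, 0, 0, -0.05, 0, 0, 0, 0, 0, 0, -0.05, 0, 0, 0, 0, 0, 0, -0.05, 0],
)

```text
time: 25.35
tcp_pos: [625.2, -123.0, 43.1]
orientation: [[-0.753, 0.658, 0.005], [0.658, 0.753, -0.004], [-0.006, 0.0, -1.0]]
wrist_force: [3.4, -0.3, -8.3]
finger_gap: 10.8
```

```bash
python3 -c "
from h import *
delta([625.1,-123.2,43]);print(sense()['torque'],sense()['joints'])
"
```

```text
tcp [ 625.2 -123.    43.1] d mm [-0.1 -0.2 -0.1] norm [-0.001 -0.001 -0.001] yaw_y 0.853 gap 10.8 F [ 3.4 -0.3 -8.3] t 25.35
tilt fix norm [0.002  0.0024]
[ 0.08142384 -0.70444202  0.26799467] [-0.22968003  0.5181161   1.91292231 -0.00426159  0.70488542 -1.0790776 ]
```

Emit:
send_rows(
  targets=[0, 0, 0, 0.002, 0.002, -0.06, 0, 0, 0, 0, 0, 0, -0.06, 0, 0, 0, 0, 0, 0, -0.06, 0, 0, 0, 0, 0, 0, -0.06, 0, 0, 0, 0, 0, 0, -0.06, 0],
)

```text
time: 25.77
tcp_pos: [625.5, -122.9, 43.1]
orientation: [[-0.226, 0.974, 0.002], [0.974, 0.226, -0.002], [-0.002, 0.002, -1.0]]
wrist_force: [3.2, -0.5, -9.0]
finger_gap: 10.6
```

Emit:
send_rows(
  targets=[0, 0, 0, 0, 0, -0.06, 0, 0, 0, 0, 0, 0, -0.06, 0, 0, 0, 0, 0, 0, -0.06, 0, 0, 0, 0, 0, 0, -0.06, 0, 0, 0, 0, 0, 0, -0.06, 0],
)

```text
time: 26.18
tcp_pos: [625.8, -122.9, 43.1]
orientation: [[0.387, 0.922, 0.002], [0.922, -0.387, -0.004], [-0.003, 0.004, -1.0]]
wrist_force: [3.5, -0.6, -9.0]
finger_gap: 10.4
```

```bash
python3 -c "
from h import *
delta([625.1,-123.2,43]);print(sense()['torque'],sense()['joints'])
"
```

```text
tcp [ 625.8 -122.9   43.1] d mm [-0.7 -0.3 -0.1] norm [-0.005 -0.002 -0.001] yaw_y -0.397 gap 10.4 F [ 3.5 -0.6 -9. ] t 26.18
tilt fix norm [0.0021 0.0012]
[-0.19174482 -0.60937176  0.31143126] [-0.2290294   0.51956212  1.91039779 -0.00539317  0.70840798  0.17255988]
```

Emit:
send_rows(
  targets=[-0.003, 0, 0, 0.002, 0.001, -0.06, 0, 0, 0, 0, 0, 0, -0.06, 0, 0, 0, 0, 0, 0, -0.06, 0, 0, 0, 0, 0, 0, -0.06, 0, 0, 0, 0, 0, 0, -0.06, 0],
)

```text
time: 26.6
tcp_pos: [626.0, -123.1, 43.1]
orientation: [[0.853, 0.521, 0.002], [0.521, -0.853, -0.002], [0.001, 0.003, -1.0]]
wrist_force: [3.9, -0.0, -8.0]
finger_gap: 11.1
```

Emit:
send_rows(
  targets=[0, 0, 0, 0, 0, -0.06, 0, 0, 0, 0, 0, 0, -0.06, 0, 0, 0, 0, 0, 0, -0.06, 0, 0, 0, 0, 0, 0, -0.06, 0, 0, 0, 0, 0, 0, -0.06, 0],
)

```text
time: 27.02
tcp_pos: [626.0, -123.4, 43.1]
orientation: [[0.997, -0.077, 0.001], [-0.077, -0.997, -0.005], [0.002, 0.005, -1.0]]
wrist_force: [3.2, -1.8, -8.4]
finger_gap: 11.0
```

```bash
python3 -c "
from h import *
delta([625.1,-123.2,43]);print(sense()['torque'],sense()['joints'])
"
```

```text
tcp [ 626.  -123.4   43.1] d mm [-0.9  0.2 -0.1] norm [-0.006  0.001 -0.001] yaw_y -1.647 gap 11.0 F [ 3.2 -1.8 -8.4] t 27.02
tilt fix norm [0.0023 0.0006]
[-0.1471965  -0.41898968  0.24675047] [-0.22938798  0.52024502  1.90922007 -0.00654171  0.70996014  1.42305772]
```

Emit:
send_rows(
  targets=[-0.005, 0, 0, 0.002, 0.001, -0.06, 0, 0, 0, 0, 0, 0, -0.06, 0, 0, 0, 0, 0, 0, -0.06, 0, 0, 0, 0, 0, 0, -0.06, 0, 0, 0, 0, 0, 0, -0.06, 0],
)

```text
time: 27.43
tcp_pos: [625.9, -123.7, 43.1]
orientation: [[0.764, -0.645, 0.001], [-0.645, -0.764, -0.002], [0.002, 0.001, -1.0]]
wrist_force: [3.3, -2.1, -8.4]
finger_gap: 11.0
```

Emit:
send_rows(
  targets=[0, 0, 0, 0.002, 0, -0.06, 0, 0, 0, 0, 0, 0, -0.06, 0, 0, 0, 0, 0, 0, -0.06, 0, 0, 0, 0, 0, 0, -0.06, 0, 0, 0, 0, 0, 0, -0.06, 0],
)

```text
time: 27.85
tcp_pos: [625.7, -123.8, 43.1]
orientation: [[0.242, -0.97, 0.002], [-0.97, -0.242, 0.0], [0.0, -0.002, -1.0]]
wrist_force: [2.7, -2.0, -7.3]
finger_gap: 10.8
```

```bash
python3 -c "
from h import *
w=cam('wrist');save(w,'aa.png');c=cam('top');save(c,'aa_t.png');save(c,'aa_t2.png',(335,150,475,240),5)
delta([625.1,-123.2,43]);print(sense()['torque'],sense()['joints'])
"
```

```text
tcp [ 625.7 -123.8   43.1] d mm [-0.6  0.6 -0.1] norm [-0.004  0.004 -0.001] yaw_y -2.894 gap 10.1 F [ 2.4 -1.5 -7.1] t 27.95
tilt fix norm [-0.0003  0.0009]
[-0.10205009 -0.37572558 -0.22611089] [-2.32273223e-01  5.20010210e-01  1.90957249e+00  1.46833636e-03
  7.10364307e-01  2.66096820e+00]
```

View pics/aa.png

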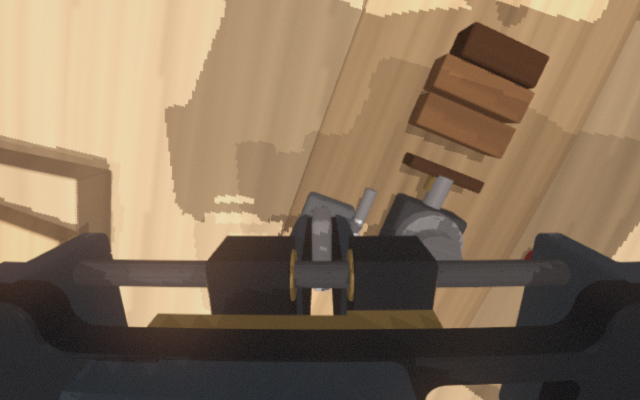

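View pics/aa_t.png

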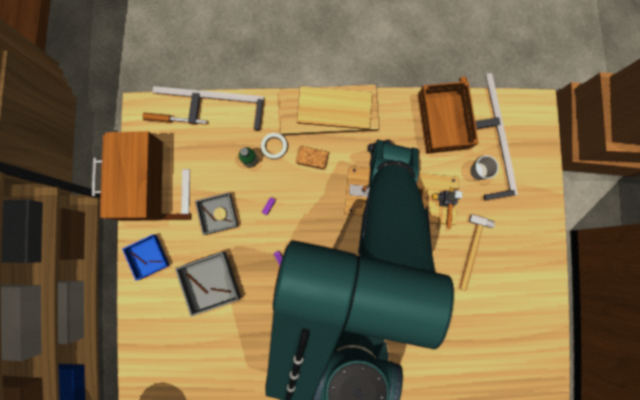

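```bash
python3 -c "
from h import *
w=cam('wrist');np.save('w.npy',w,allow_pickle=True);save(w,'ab.png',(370,10,570,210),4)
"
```

```text
(no output)
```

View pics/ab.png

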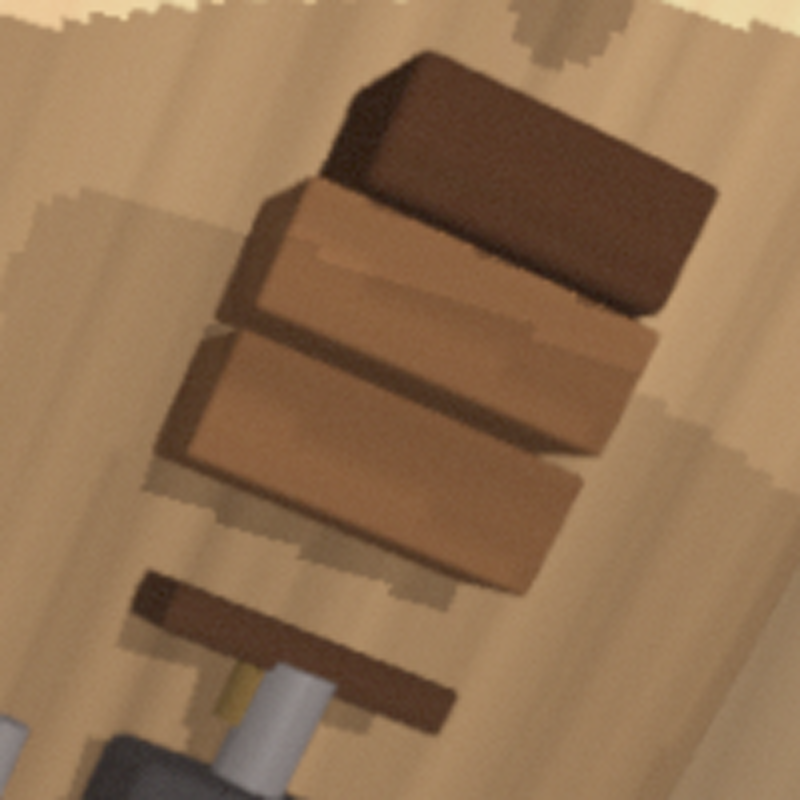

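```bash
cat >> h.py <<'E'
J=np.array([552.5,-246.]);aJ=-.108;RJ=np.array([[np.cos(aJ),np.sin(aJ)],[-np.sin(aJ),np.cos(aJ)]])
def jig(w,p,off,s,z): return ((ray(w,np.array(p,float)/s+np.array(off),z)[:,:2]-J)@RJ.T)
E
python3 -c "
from h import *
w=np.load('w.npy',allow_pickle=True).item()
f=lambda n,p,z: print(n,jig(w,p,(370,10),4,z).round(1).tolist())
f('b2 front',[(190,450),(520,592)],32);f('b2 back',[(240,332),(583,485)],32);f('b1 front',[(258,305),(597,455)],32);f('b1 back',[(318,180),(660,335)],32);f('fence',[(375,187),(655,315)],36);f('shoe',[(175,580),(456,692)],32);f('shoe z37',[(175,580),(456,692)],37)
"
```

```text
b2 front [[31.2, 42.3], [-26.4, 43.1]]
b2 back [[31.3, 24.3], [-27.7, 25.1]]
b1 front [[30.5, 20.0], [-27.5, 20.4]]
b1 back [[29.6, 1.5], [-28.0, 1.5]]
fence [[23.0, 0.6], [-23.4, 0.6]]
shoe [[25.1, 60.7], [-24.4, 60.8]]
shoe z37 [[26.8, 60.6], [-21.4, 60.8]]
```

Emit:
send_rows(
  targets=[0, 0, 0, 0, 0, 0, 0.4, 0, 0, 0, 0, 0, 0, 0.4, 0, 0, 0, 0, 0, 0, 0.4, 0, 0, 0.05, 0, 0, 0, 0.4, 0, 0, 0.15, 0, 0, 0, 0.4],
)

```text
time: 28.42
tcp_pos: [623.5, -123.2, 71.9]
orientation: [[0.264, -0.965, -0.003], [-0.965, -0.264, 0.002], [-0.003, 0.003, -1.0]]
wrist_force: [-0.8, 0.2, 0.2]
finger_gap: 36.3
```

Emit:
send_rows(
  targets=[0, 0, 0.15, 0, 0, 0.06, 0.4, 0, 0, 0, 0, 0, 0.06, 0.4, 0, 0, 0, 0, 0, 0.06, 0.4, 0, 0, 0, 0, 0, 0.06, 0.4, 0, 0, 0, 0, 0, 0.06, 0.4],
)

```text
time: 28.83
tcp_pos: [626.5, -123.8, 104.0]
orientation: [[0.776, -0.631, 0.004], [-0.631, -0.776, -0.001], [0.003, -0.002, -1.0]]
wrist_force: [-0.2, -0.4, 0.4]
finger_gap: 36.7
```

Emit:
send_rows(
  targets=[0, 0, 0, 0, 0, 0.06, 0.4, 0, 0, 0, 0, 0, 0.06, 0.4, 0, 0, 0, 0, 0, 0.06, 0.4, 0, 0, 0, 0, 0, 0.06, 0.4, 0, 0, 0, 0, 0, 0.06, 0.4],
)

```text
time: 29.25
tcp_pos: [627.6, -123.9, 108.7]
orientation: [[0.998, -0.058, 0.007], [-0.058, -0.998, 0.002], [0.006, -0.002, -1.0]]
wrist_force: [-0.7, -0.1, 0.5]
finger_gap: 36.6
```

Emit:
send_rows(
  targets=[0, 0, 0, 0, 0, 0.06, 0.4, 0, 0, 0, 0, 0, 0.06, 0.4, 0, 0, 0, 0, 0, 0.06, 0.4, 0, 0, 0, 0, 0, 0.06, 0.4, 0, 0, 0, 0, 0, 0.06, 0.4],
)

```text
time: 29.67
tcp_pos: [628.3, -123.9, 113.0]
orientation: [[0.843, 0.537, 0.007], [0.537, -0.843, 0.005], [0.009, -0.001, -1.0]]
wrist_force: [0.5, 0.7, 0.9]
finger_gap: 36.7
```

Emit:
send_rows(
  targets=[0, 0, 0, 0, 0, 0.06, 0.4, 0, 0, 0, 0, 0, 0.06, 0.4, 0, 0, 0, 0, 0, 0.06, 0.4, 0, 0, 0, 0, 0, 0.06, 0.4, 0, 0, 0, 0, 0, 0.06, 0.4],
)

```text
time: 30.08
tcp_pos: [629.1, -124.0, 117.2]
orientation: [[0.369, 0.929, 0.005], [0.929, -0.369, 0.009], [0.01, 0.001, -1.0]]
wrist_force: [0.3, -0.7, -0.7]
finger_gap: 36.0
```

```bash
python3 -c "
from h import *
delta([625.1,-123.2,43]);print(sense()['joints'])
"
```

```text
tcp [ 629.1 -124.   117.2] d mm [ -4.    0.8 -74.2] norm [-0.026  0.005 -0.495] yaw_y -0.378 gap 36.0 F [ 0.3 -0.7 -0.7] t 30.08
tilt fix norm [-0.0043  0.0024]
[-0.23487625  0.41238231  1.8959157   0.01273458  0.83058624  0.13499558]
```

Emit:
send_rows(
  targets=[-0.02, 0, 0, -0.004, 0.002, 0.06, 0.4, 0, 0, 0, 0, 0, 0.06, 0.4, 0, 0, 0, 0, 0, 0.06, 0.4, 0, 0, 0, 0, 0, 0.06, 0.4, 0, 0, 0, 0, 0, 0.055, 0.4],
)

```text
time: 30.5
tcp_pos: [626.6, -124.0, 121.5]
orientation: [[-0.237, 0.972, 0.002], [0.972, 0.237, 0.001], [0.0, 0.002, -1.0]]
wrist_force: [-0.6, 0.2, 0.1]
finger_gap: 36.7
```

Emit:
send_rows(
  targets=[0, 0, 0, 0, 0, 0.005, 0.4],
)

```text
time: 30.58
tcp_pos: [626.8, -124.1, 122.3]
orientation: [[-0.253, 0.968, 0.003], [0.968, 0.253, 0.001], [-0.0, 0.003, -1.0]]
wrist_force: [-0.4, 0.2, 0.0]
finger_gap: 36.2
```

```bash
python3 -c "
from h import *
w=cam('wrist');save(w,'ac.png')
delta([625.1,-123.2,43])
"
```

```text
tcp [ 626.9 -124.1  122.3] d mm [ -1.8   0.9 -79.3] norm [-0.012  0.006 -0.529] yaw_y 0.25 gap 36.4 F [-0.7 -0.   0.1] t 30.63
tilt fix norm [-0.0003  0.0015]
```

View pics/ac.png

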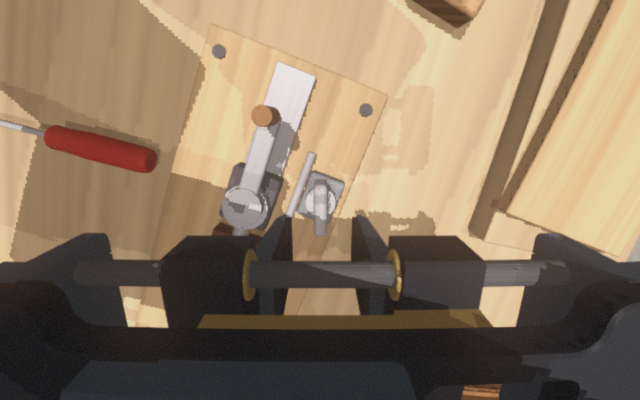

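Emit:
send_rows(
  targets=[-0.015, 0.006, -0.15, 0, 0, 0, 0.4, -0.01, 0, -0.2, 0, 0, 0, 0.4, 0, 0, -0.12, 0, 0, 0, 0.4, 0, 0, -0.05, 0, 0, 0, 0.4, 0, 0, 0, 0, 0, 0, 0.4],
)

```text
time: 31.05
tcp_pos: [625.0, -123.5, 45.6]
orientation: [[-0.231, 0.973, 0.009], [0.973, 0.231, -0.001], [-0.003, 0.008, -1.0]]
wrist_force: [-0.8, 0.1, 0.7]
finger_gap: 36.5
```

```bash
python3 -c "
from h import *
delta([625.1,-123.2,43])
"
```

```text
tcp [ 625.  -123.5   45.6] d mm [ 0.1  0.3 -2.6] norm [ 0.001  0.002 -0.018] yaw_y 0.234 gap 36.5 F [-0.8  0.1  0.7] t 31.05
tilt fix norm [0.0004 0.0043]
```

Emit:
send_rows(
  targets=[0, 0, -0.02, 0, 0.004, 0.007, 0.3, 0, 0, 0, 0, 0, 0, 0, 0, 0, 0, 0, 0, 0, 0, 0, 0, 0, 0, 0, 0, 0, 0, 0, 0, 0, 0, 0, 0],
)

```text
time: 31.47
tcp_pos: [625.9, -124.0, 45.5]
orientation: [[-0.243, 0.97, 0.001], [0.97, 0.243, -0.001], [-0.002, 0.0, -1.0]]
wrist_force: [-2.3, -1.9, -15.7]
finger_gap: 10.7
```

Emit:
send_rows(
  targets=[0, 0, 0, 0, 0, 0, 0, 0, 0, 0, 0, 0, 0, 0],
)

```text
time: 31.63
tcp_pos: [625.8, -124.1, 45.5]
orientation: [[-0.243, 0.97, 0.002], [0.97, 0.243, -0.002], [-0.002, 0.001, -1.0]]
wrist_force: [1.8, -0.9, -9.4]
finger_gap: 10.9
```

```bash
python3 -c "
from h import *
delta([625.1,-123.2,43])
"
```

```text
tcp [ 625.8 -124.1   45.5] d mm [-0.7  0.9 -2.5] norm [-0.005  0.006 -0.017] yaw_y 0.245 gap 10.9 F [ 1.8 -0.9 -9.4] t 31.63
tilt fix norm [0.0008 0.0008]
```

Emit:
send_rows(
  targets=[0, 0, 0, 0, 0, -0.05, 0, 0, 0, 0, 0, 0, -0.06, 0, 0, 0, 0, 0, 0, -0.06, 0, 0, 0, 0, 0, 0, -0.06, 0, 0, 0, 0, 0, 0, -0.06, 0],
)

```text
time: 32.05
tcp_pos: [625.4, -124.1, 45.5]
orientation: [[0.345, 0.939, -0.0], [0.939, -0.345, -0.003], [-0.003, 0.001, -1.0]]
wrist_force: [1.0, -1.2, -8.3]
finger_gap: 10.6
```

Emit:
send_rows(
  targets=[0, 0, 0, 0, 0, -0.06, 0, 0, 0, 0, 0, 0, -0.06, 0, 0, 0, 0, 0, 0, -0.06, 0, 0, 0, 0, 0, 0, -0.06, 0, 0, 0, 0, 0, 0, -0.06, 0],
)

```text
time: 32.47
tcp_pos: [625.0, -123.8, 45.5]
orientation: [[0.829, 0.559, -0.002], [0.559, -0.829, -0.002], [-0.003, 0.001, -1.0]]
wrist_force: [0.6, -0.5, -7.8]
finger_gap: 10.7
```

Emit:
send_rows(
  targets=[0, 0, 0, 0, 0, -0.06, 0, 0, 0, 0, 0, 0, -0.06, 0, 0, 0, 0, 0, 0, -0.05, 0, 0, 0, 0, 0, 0, -0.04, 0, 0, 0, 0, 0, 0, 0, 0],
)

```text
time: 32.88
tcp_pos: [624.9, -123.5, 45.5]
orientation: [[0.989, 0.147, -0.003], [0.147, -0.989, -0.001], [-0.003, 0.001, -1.0]]
wrist_force: [1.2, -1.7, -8.1]
finger_gap: 10.9
```

```bash
python3 -c "
from h import *
w=cam('wrist');save(w,'ad.png')
delta([625.1,-123.2,43])
"
```

```text
tcp [ 624.9 -123.5   45.5] d mm [ 0.2  0.3 -2.5] norm [ 0.001  0.002 -0.017] yaw_y -1.419 gap 11.0 F [ 1.1 -0.5 -7.9] t 32.93
tilt fix norm [ 0.0006 -0.0014]
```

View pics/ad.png

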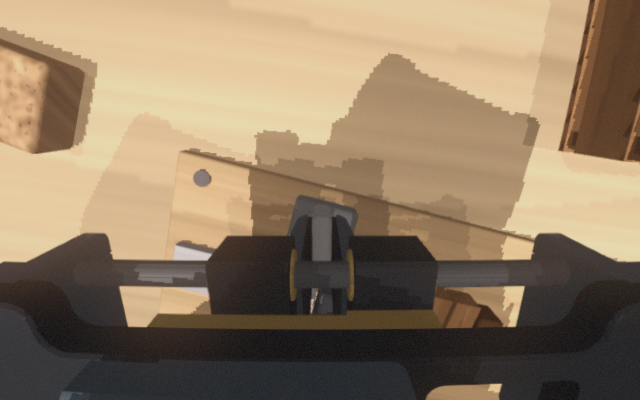

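Emit:
send_rows(
  targets=[0, 0, 0, 0, 0, -0.06, 0, 0, 0, 0, 0, 0, -0.06, 0, 0, 0, 0, 0, 0, -0.06, 0, 0, 0, 0, 0, 0, 0, 0, 0, 0, 0, 0, 0, 0, 0],
)

```text
time: 33.35
tcp_pos: [624.9, -123.3, 45.5]
orientation: [[0.979, -0.202, -0.003], [-0.202, -0.979, -0.0], [-0.003, 0.001, -1.0]]
wrist_force: [1.2, -0.3, -8.4]
finger_gap: 10.9
```

```bash
python3 -c "
from h import *
delta([625.1,-123.2,43])
"
```

```text
tcp [ 624.9 -123.3   45.5] d mm [ 0.2  0.1 -2.5] norm [ 0.001  0.    -0.017] yaw_y -1.774 gap 10.9 F [ 1.2 -0.3 -8.4] t 33.35
tilt fix norm [ 0.     -0.0014]
```

Emit:
send_rows(
  targets=[0, 0, 0, 0, 0, 0, 0.4, 0, 0, 0, 0, 0, 0, 0.4, 0, 0, 0, 0, 0, 0, 0.4, 0, 0, 0.1, 0, 0, 0, 0.4, 0, 0, 0.2, 0, 0, 0, 0.4],
)

```text
time: 33.77
tcp_pos: [623.2, -122.8, 89.4]
orientation: [[0.982, -0.186, -0.008], [-0.186, -0.982, 0.001], [-0.008, 0.0, -1.0]]
wrist_force: [-0.1, -0.5, 1.2]
finger_gap: 36.6
```

Emit:
send_rows(
  targets=[0, 0, 0.22, 0, 0, 0, 0.4, -0.1, -0.05, 0.2, 0, 0, 0, 0.4, -0.25, -0.12, 0.1, 0, 0, 0, 0.4, -0.25, -0.12, 0, 0, 0, 0, 0.4, -0.25, -0.12, 0, 0, 0, 0, 0.4],
)

```text
time: 34.18
tcp_pos: [502.8, -183.7, 182.6]
orientation: [[0.985, -0.174, 0.007], [-0.174, -0.985, -0.003], [0.007, 0.002, -1.0]]
wrist_force: [0.0, -0.9, -0.5]
finger_gap: 36.7
```

Emit:
send_rows(
  targets=[-0.2, -0.1, 0, 0, 0, 0, 0.4, 0, 0, 0, 0, 0, 0, 0.4, 0, 0, 0, 0, 0, 0, 0.4],
)

```text
time: 34.43
tcp_pos: [466.6, -201.3, 187.4]
orientation: [[0.985, -0.173, 0.01], [-0.173, -0.985, -0.006], [0.011, 0.004, -1.0]]
wrist_force: [0.7, 0.1, 0.8]
finger_gap: 36.3
```

```bash
python3 -c "
from h import *
w=cam('wrist');save(w,'ae.png');np.save('w.npy',w,allow_pickle=True)
delta([625.1,-123.2,43])
"
```

```text
tcp [ 466.8 -201.1  187.3] d mm [ 158.3   77.9 -144.3] norm [ 1.055  0.52  -0.962] yaw_y -1.745 gap 36.7 F [ 0.8 -0.5  1. ] t 34.48
tilt fix norm [0.0028 0.0051]
```

View pics/ae.png

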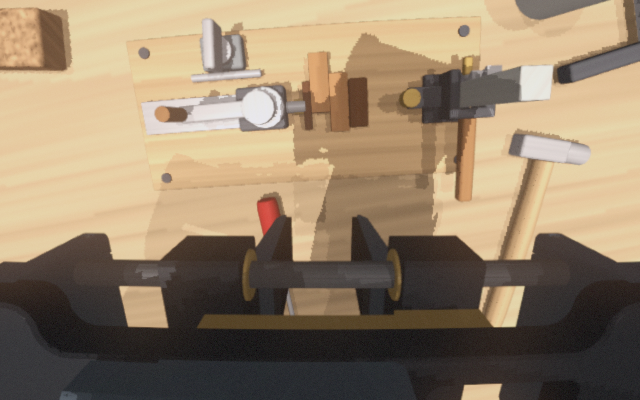

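```bash
python3 -c "
from h import *
w=np.load('w.npy',allow_pickle=True).item()
save(w,'ae2.png',(280,30,400,150),6)
c=cam('top');save(c,'ae_t.png',(360,150,480,230),6)
"
```

```text
(no output)
```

View pics/ae2.png

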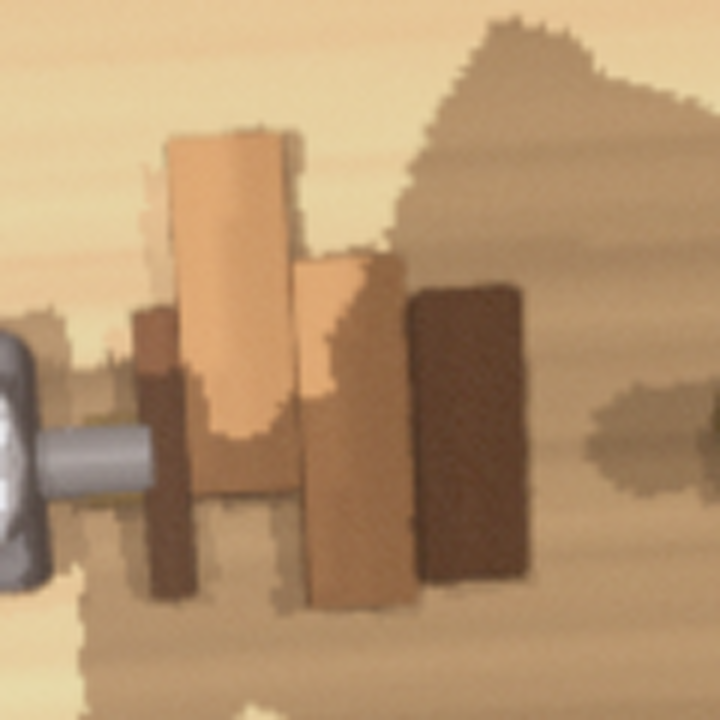

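```bash
python3 -c "
from h import *
w=np.load('w.npy',allow_pickle=True).item()
f=lambda n,p,z: print(n,jig(w,p,(280,30),6,z).round(1).tolist())
f('b2',[(168,135),(284,130),(298,490),(190,492)],32);f('b1',[(295,258),(405,255),(415,600),(308,605)],32);f('fence',[(410,292),(418,580)],36);f('shoe',[(180,308),(195,595)],32)
"
```

```text
b2 [[51.2, 39.1], [50.6, 19.4], [-8.7, 20.6], [-7.8, 39.7]]
b1 [[30.0, 18.8], [29.3, -0.1], [-29.1, 0.8], [-28.7, 20.0]]
fence [[22.7, -0.3], [-25.5, 0.5]]
shoe [[23.1, 39.1], [-25.7, 40.1]]
```

Emit:
send_rows(
  targets=[0.05, -0.012, 0, 0, 0, 0.06, 1, 0.05, -0.012, 0, 0, 0, 0.06, 1, 0.05, -0.012, 0, 0, 0, 0.06, 1, 0.05, -0.012, 0, 0, 0, 0.06, 1, 0.05, -0.012, 0, 0, 0, 0.06, 1],
)

```text
time: 34.95
tcp_pos: [510.5, -207.8, 188.4]
orientation: [[0.901, 0.433, 0.013], [0.433, -0.901, 0.002], [0.012, 0.004, -1.0]]
wrist_force: [-0.9, -0.2, 0.4]
finger_gap: 66.9
```

Emit:
send_rows(
  targets=[0.05, -0.012, 0, 0, 0, 0.06, 1, 0.05, -0.012, 0, 0, 0, 0.06, 1, 0.05, -0.012, 0, 0, 0, 0.06, 1, 0.05, -0.012, 0, 0, 0, 0.06, 1, 0.05, -0.012, 0, 0, 0, 0.06, 1],
)

```text
time: 35.37
tcp_pos: [555.7, -213.9, 188.7]
orientation: [[0.478, 0.879, 0.009], [0.879, -0.478, 0.009], [0.013, 0.004, -1.0]]
wrist_force: [-0.2, 0.2, 0.1]
finger_gap: 90.7
```

```bash
python3 -c "
from h import *
delta([566.6,-227.4,180])
"
```

```text
tcp [ 555.7 -213.9  188.7] d mm [ 10.9 -13.5  -8.7] norm [ 0.073 -0.09  -0.058] yaw_y -0.498 gap 90.7 F [-0.2  0.2  0.1] t 35.37
tilt fix norm [-0.0046  0.0047]
```

Emit:
send_rows(
  targets=[0.03, -0.03, 0, -0.005, 0.005, 0.06, 1, 0.03, -0.03, 0, 0, 0, 0.06, 1, 0.02, -0.02, 0, 0, 0, 0.06, 1, 0, 0, 0, 0, 0, 0.01, 1, 0, 0, 0, 0, 0, 0, 1],
)

```text
time: 35.78
tcp_pos: [575.7, -223.2, 188.5]
orientation: [[0.091, 0.996, -0.001], [0.996, -0.091, -0.0], [-0.001, -0.001, -1.0]]
wrist_force: [0.5, 1.0, 0.0]
finger_gap: 91.3
```

```bash
python3 -c "
from h import *
w=cam('wrist');save(w,'af.png')
delta([566.6,-227.4,16])
"
```

```text
tcp [ 575.7 -223.2  188.6] d mm [  -9.1   -4.2 -172.6] norm [-0.061 -0.028 -1.151] yaw_y -0.093 gap 91.3 F [ 0.3 -0.1  0.1] t 35.83
tilt fix norm [ 0.0002 -0.0004]
```

View pics/af.png

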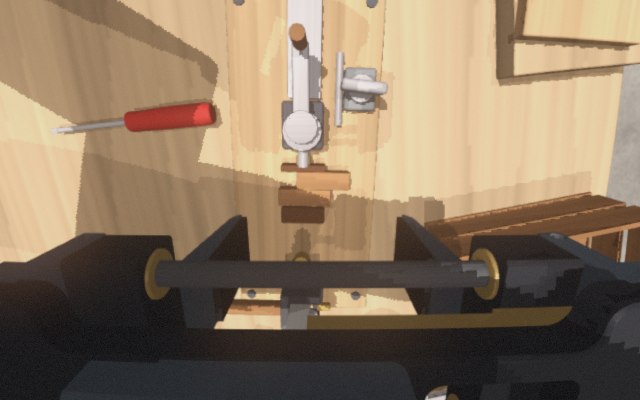

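Emit:
send_rows(
  targets=[-0.05, -0.03, -0.2, 0, 0, -0.008, 1, -0.01, 0, -0.25, 0, 0.002, 0, 1, -0.015, 0, -0.25, 0, 0.002, 0, 1, 0, 0, -0.15, 0, 0, 0, 1, 0, 0, 0, 0, 0, 0, 1],
)

```text
time: 36.25
tcp_pos: [568.5, -226.3, 59.6]
orientation: [[0.113, 0.994, -0.002], [0.994, -0.113, -0.003], [-0.003, -0.002, -1.0]]
wrist_force: [-1.2, 0.4, 0.0]
finger_gap: 91.2
```

```bash
python3 -c "
from h import *
w=cam('wrist');save(w,'ag.png')
delta([566.6,-227.4,16])
"
```

```text
tcp [ 569.1 -226.6   61.4] d mm [ -2.5  -0.8 -45.4] norm [-0.017 -0.006 -0.302] yaw_y -0.113 gap 91.1 F [-0.9  0.4  0.5] t 36.3
tilt fix norm [ 0.0018 -0.0008]
```

View pics/ag.png

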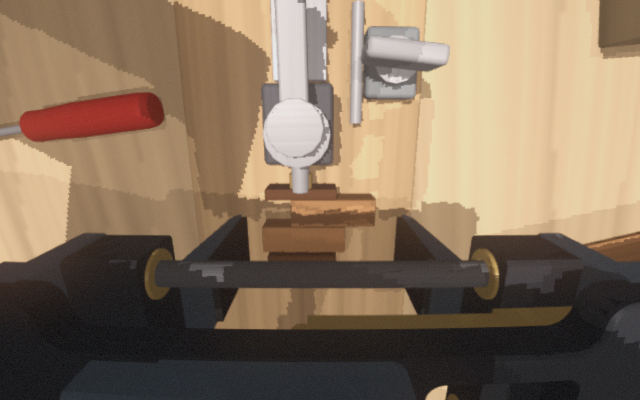

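Emit:
send_rows(
  targets=[-0.015, -0.005, -0.12, 0.002, 0, 0.002, 1, -0.005, 0, -0.12, 0, 0, 0, 1, -0.005, 0, -0.07, 0, 0, 0, 1, 0, 0, -0.02, 0, 0, 0, 1, 0, 0, 0, 0, 0, 0, 1],
)

```text
time: 36.72
tcp_pos: [570.9, -228.2, 17.8]
orientation: [[0.11, 0.994, 0.006], [0.994, -0.11, -0.003], [-0.002, 0.006, -1.0]]
wrist_force: [-0.0, 0.9, 0.1]
finger_gap: 91.4
```

```bash
python3 -c "
from h import *
w=cam('wrist');save(w,'ah.png')
delta([566.6,-227.4,16])
"
```

```text
tcp [ 571.1 -228.3   18.1] d mm [-4.5  0.9 -2.1] norm [-0.03   0.006 -0.014] yaw_y -0.11 gap 91.3 F [-0.7  0.   0.3] t 36.77
tilt fix norm [0.0014 0.0032]
```

View pics/ah.png

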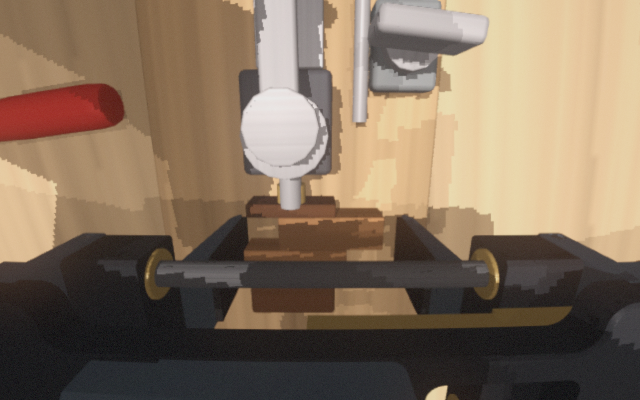

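Emit:
send_rows(
  targets=[-0.03, 0.006, 0, 0, 0.003, 0, 1, -0.03, 0.005, 0, 0, 0, 0, 1, -0.03, 0.004, 0, 0, 0, 0, 1, -0.02, 0, 0, 0, 0, 0, 1, 0, 0, 0, 0, 0, 0, 1],
)

```text
time: 37.18
tcp_pos: [555.0, -226.5, 22.3]
orientation: [[0.11, 0.994, 0.004], [0.994, -0.11, -0.005], [-0.004, 0.005, -1.0]]
wrist_force: [0.1, -0.0, -0.6]
finger_gap: 91.2
```

```bash
python3 -c "
from h import *
delta([555.2,-226.2,17])
"
```

```text
tcp [ 555.  -226.5   22.3] d mm [ 0.2  0.3 -5.3] norm [ 0.001  0.002 -0.035] yaw_y -0.11 gap 91.2 F [ 0.1 -0.  -0.6] t 37.18
tilt fix norm [0.0025 0.0021]
```

Lower 4 mm, then close to level both blocks' ends.

Emit:
send_rows(
  targets=[0, 0, -0.03, 0.002, 0.002, 0, 0.85, 0, 0, -0.01, 0, 0, 0, 0.75, 0, 0, 0, 0, 0, 0, 0.7, 0, 0, 0, 0, 0, 0, 0.6, 0, 0, 0, 0, 0, 0, 0.6],
  squeeze=10,
)

```text
time: 37.6
tcp_pos: [555.3, -226.8, 16.0]
orientation: [[0.11, 0.994, 0.001], [0.994, -0.11, -0.001], [-0.001, 0.001, -1.0]]
wrist_force: [-0.5, 0.3, 0.6]
finger_gap: 60.9
```

Emit:
send_rows(
  targets=[0, 0, 0, 0, 0, 0, 0.6, 0, 0, 0, 0, 0, 0, 0.6, 0, 0, 0, 0, 0, 0, 0.6],
)

```text
time: 37.85
tcp_pos: [555.3, -226.8, 16.1]
orientation: [[0.11, 0.994, 0.0], [0.994, -0.11, -0.001], [-0.001, 0.0, -1.0]]
wrist_force: [-0.5, 0.9, 1.1]
finger_gap: 60.0
```

```bash
python3 -c "
from h import *
w=cam('wrist');save(w,'ai.png',(200,180,440,330),3.3)
delta([555.2,-226.2,17])
"
```

```text
tcp [ 555.3 -226.8   16. ] d mm [-0.1  0.6  1. ] norm [-0.001  0.004  0.006] yaw_y -0.111 gap 59.9 F [-0.1 -0.7  0.8] t 37.9
tilt fix norm [0.0004 0.0002]
```

View pics/ai.png

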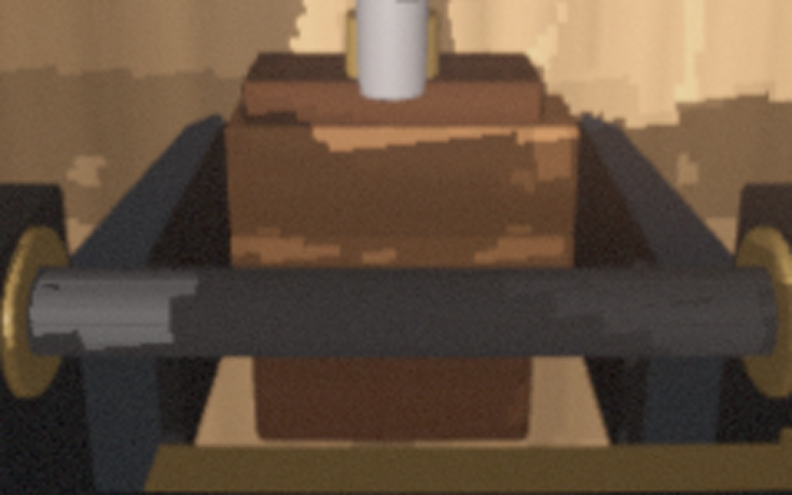

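Emit:
send_rows(
  targets=[0, 0, 0, 0, 0, 0, 0.8, 0, 0, 0, 0, 0, 0, 0.8, 0, 0, 0, 0, 0, 0, 0.8, 0, 0, 0.05, 0, 0, 0, 0.8, 0, 0, 0.15, 0, 0, 0, 0.8],
)

```text
time: 38.32
tcp_pos: [552.9, -225.7, 43.5]
orientation: [[0.11, 0.994, -0.005], [0.994, -0.11, 0.002], [0.001, -0.005, -1.0]]
wrist_force: [-1.0, 0.3, -0.5]
finger_gap: 73.1
```

Emit:
send_rows(
  targets=[0, 0, 0.2, 0, 0, 0, 0.6, 0, 0, 0.25, 0, 0, 0, 0.4, 0, 0, 0.25, 0, 0, 0, 0.4, 0, 0, 0.1, 0, 0, 0, 0.4, 0, 0, 0, 0, 0, 0, 0.4],
)

```text
time: 38.73
tcp_pos: [552.6, -225.5, 173.5]
orientation: [[0.11, 0.994, -0.003], [0.994, -0.11, 0.001], [0.001, -0.004, -1.0]]
wrist_force: [-0.7, -0.8, 0.5]
finger_gap: 42.4
```

```bash
python3 -c "
from h import *
w=cam('wrist');save(w,'aj.png');save(w,'aj2.png',(240,90,400,240),5);np.save('w.npy',w,allow_pickle=True)
delta([555.2,-226.2,17])
"
```

```text
tcp [ 552.5 -225.4  172.4] d mm [   2.7   -0.8 -155.4] norm [ 0.018 -0.005 -1.036] yaw_y -0.111 gap 38.6 F [ 0.7 -0.9  1.8] t 38.78
tilt fix norm [-0.0006 -0.0019]
```

View pics/aj2.png

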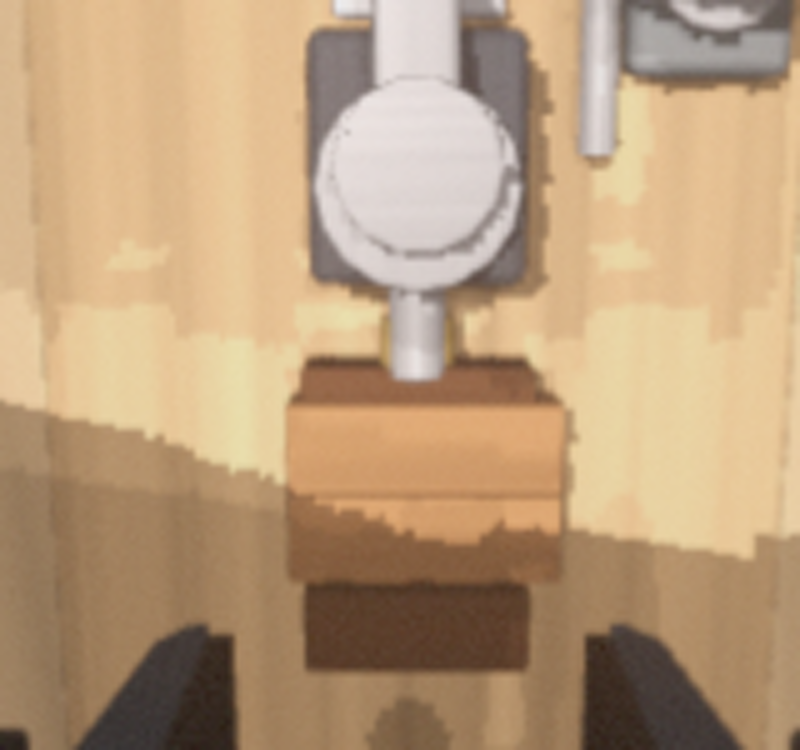

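View pics/aj.png

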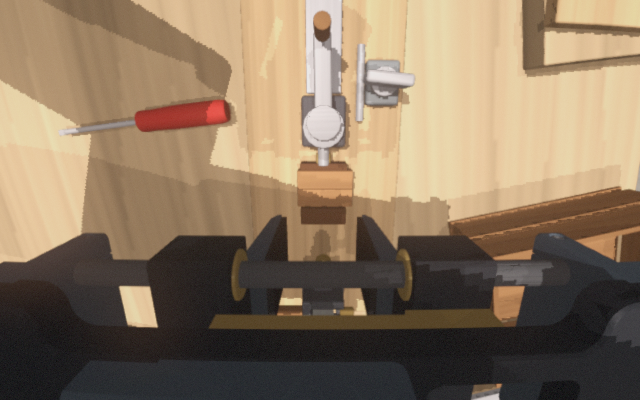

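```bash
python3 -c "
from h import *
w=np.load('w.npy',allow_pickle=True).item();save(w,'ak.png',(270,0,420,160),5)
"
```

```text
(no output)
```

View pics/ak.png

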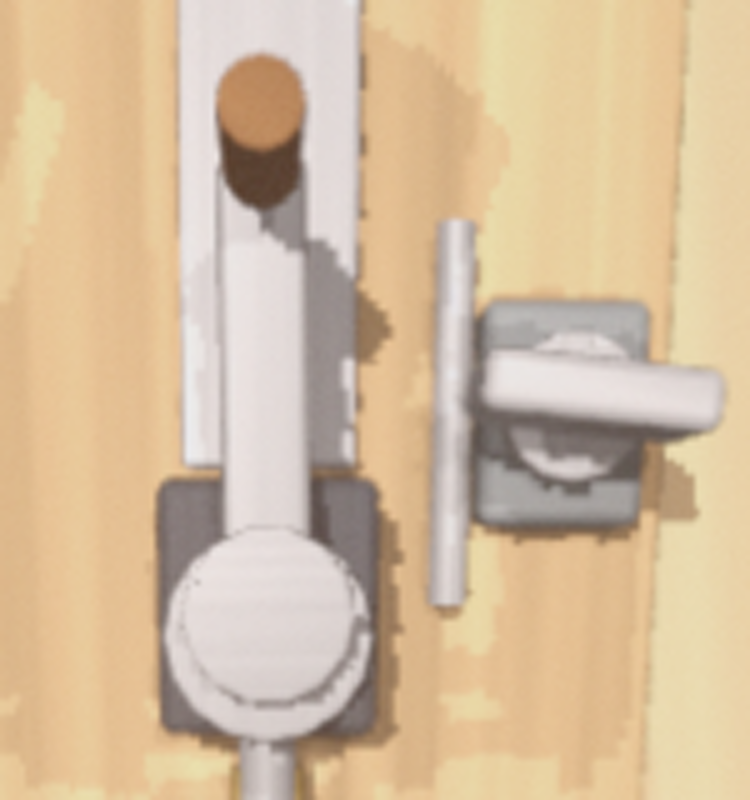

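```bash
python3 -c "
from h import *
w=np.load('w.npy',allow_pickle=True).item()
for p,z in (((261,102),100),((261,165),64),((268,617),75),((268,617),85)):
  print(p,z,ray(w,np.array(p)/5+[270,0],z)[0].round(1),jig(w,[p],(270,0),5,z).round(1).tolist())
p=ray(w,np.array((261,102))/5+[270,0],100)[0]
delta([p[0],p[1],180])
"
```

```text
(261, 102) 100 [569.2 -81.4 100. ] [[-1.2, 165.4]]
(261, 165) 64 [569.2 -80.9  64. ] [[-1.2, 166.0]]
(268, 617) 75 [ 562.1 -156.5   75. ] [[-0.1, 90.0]]
(268, 617) 85 [ 562.1 -156.4   85. ] [[-0.1, 90.2]]
tcp [ 552.5 -225.4  172.4] d mm [ 16.7 144.    7.6] norm [0.111 0.96  0.051] yaw_y -0.111 gap 38.6 F [ 0.7 -0.9  1.8] t 38.78
tilt fix norm [-0.0006 -0.0019]
```

Emit:
send_rows(
  targets=[0.03, 0.22, 0, 0, 0, 0, 0.4, 0.03, 0.25, 0, 0, 0, 0, 0.4, 0.03, 0.25, 0, 0, 0, 0, 0.4, 0.02, 0.2, -0.1, 0, 0, 0, 0.4, 0, 0.05, -0.1, 0, 0, 0, 0.4],
)

```text
time: 39.2
tcp_pos: [568.5, -77.0, 140.6]
orientation: [[0.116, 0.993, -0.002], [0.993, -0.116, 0.001], [0.0, -0.002, -1.0]]
wrist_force: [0.4, -0.5, -0.8]
finger_gap: 36.5
```

```bash
python3 -c "
from h import *
w=cam('wrist');save(w,'al.png')
delta([569.2,-81.2,68])
"
```

```text
tcp [566.9 -76.9 137.6] d mm [  2.3  -4.3 -69.6] norm [ 0.016 -0.029 -0.464] yaw_y -0.116 gap 36.7 F [-2.9 -0.2 -3.9] t 39.25
tilt fix norm [-0.0006 -0.0028]
```

View pics/al.png

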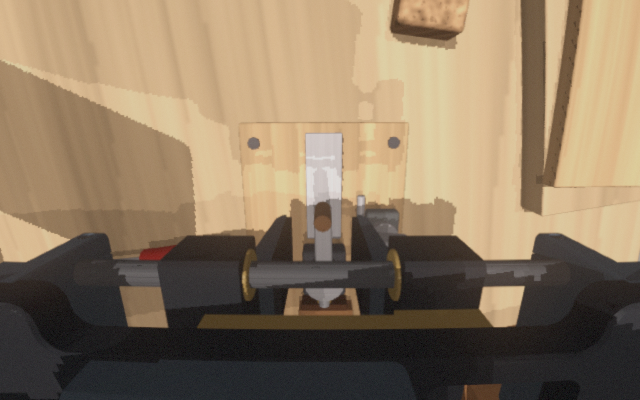

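Handle pin at (322,215), between the fingers. Descend and grip.

Emit:
send_rows(
  targets=[0.01, -0.025, -0.15, 0, -0.002, 0.002, 0.4, 0, 0, -0.17, 0, 0, 0, 0.4, 0, 0, -0.12, 0, 0, 0, 0.4, 0, 0, -0.02, 0, 0, 0, 0.4, 0, 0, 0, 0, 0, 0, 0.4],
)

```text
time: 39.67
tcp_pos: [565.0, -80.0, 61.5]
orientation: [[0.108, 0.994, -0.009], [0.994, -0.108, 0.002], [0.001, -0.009, -1.0]]
wrist_force: [-0.4, 0.2, 1.4]
finger_gap: 36.5
```

```bash
python3 -c "
from h import *
delta([569.2,-81.2,70])
"
```

```text
tcp [565.  -80.   61.5] d mm [ 4.2 -1.2  8.5] norm [ 0.028 -0.008  0.057] yaw_y -0.109 gap 36.5 F [-0.4  0.2  1.4] t 39.67
tilt fix norm [-0.0011 -0.0045]
```

Emit:
send_rows(
  targets=[0.028, -0.008, 0.05, 0, -0.004, 0, 0.3, 0, 0, 0, 0, 0, 0, 0.1, 0, 0, 0, 0, 0, 0, 0, 0, 0, 0, 0, 0, 0, 0, 0, 0, 0, 0, 0, 0, 0],
  squeeze=15,
)

```text
time: 40.08
tcp_pos: [569.8, -82.5, 72.3]
orientation: [[0.11, 0.994, 0.0], [0.994, -0.11, 0.002], [0.002, 0.0, -1.0]]
wrist_force: [0.1, -1.5, -12.7]
finger_gap: 13.8
```

Emit:
send_rows(
  targets=[0, 0, 0, 0, 0, 0, 0, 0, 0, 0, 0, 0, 0, 0],
)

```text
time: 40.25
tcp_pos: [569.5, -82.5, 72.2]
orientation: [[0.11, 0.994, 0.001], [0.994, -0.11, 0.002], [0.002, 0.0, -1.0]]
wrist_force: [1.7, -0.1, -9.3]
finger_gap: 13.3
```

```bash
python3 -c "
from h import *
delta([569.2,-81.2,70])
"
```

```text
tcp [569.5 -82.5  72.2] d mm [-0.3  1.3 -2.2] norm [-0.002  0.008 -0.015] yaw_y -0.11 gap 13.3 F [ 1.7 -0.1 -9.3] t 40.25
tilt fix norm [-0.001   0.0004]
```

```bash
python3 -c "
import numpy as np
P=np.array([561.8,-160.8]);r=79
p=None
for i in range(18):
  a=1.473+0.1*i; q=P+r*np.array([np.cos(a),np.sin(a)])
  if p is not None: print(i,((q-p)/150).round(3),q.round(1))
  p=q
"
```

```text
1 [-0.053  0.003] [561.6 -81.8]
2 [-0.053 -0.003] [553.7 -82.2]
3 [-0.052 -0.008] [545.9 -83.4]
4 [-0.051 -0.013] [538.3 -85.4]
5 [-0.049 -0.018] [530.9 -88.1]
6 [-0.047 -0.023] [523.8 -91.6]
7 [-0.045 -0.028] [517.  -95.7]
8 [-0.042 -0.032] [ 510.8 -100.5]
9 [-0.038 -0.036] [ 505.  -105.9]
10 [-0.035 -0.04 ] [ 499.8 -111.8]
11 [-0.031 -0.043] [ 495.2 -118.3]
12 [-0.026 -0.046] [ 491.3 -125.1]
13 [-0.021 -0.048] [ 488.1 -132.3]
14 [-0.016 -0.05 ] [ 485.6 -139.8]
15 [-0.011 -0.051] [ 483.9 -147.5]
16 [-0.006 -0.052] [ 483.  -155.4]
17 [-0.001 -0.053] [ 482.8 -163.3]
```

Emit:
send_rows(
  targets=[-0.053, 0.003, 0, 0, 0, 0.05, 0, -0.053, -0.003, 0, 0, 0, 0.05, 0, -0.052, -0.008, 0, 0, 0, 0.05, 0, -0.051, -0.013, 0, 0, 0, 0.05, 0],
)

```text
time: 40.58
tcp_pos: [538.8, -85.1, 72.1]
orientation: [[-0.298, 0.954, 0.002], [0.954, 0.298, 0.003], [0.002, 0.003, -1.0]]
wrist_force: [1.8, -3.1, -8.5]
finger_gap: 13.4
```

```bash
cat > lev.py <<'E'
from h import *
s=sense();P=np.array([561.8,-160.8]);d=s['tcp_pos'][:2]-P
print('theta',round(np.arctan2(d[1],d[0])-1.463,3),'r',np.linalg.norm(d).round(1),'yawtheta',round(np.arctan2(s['orientation'][1,1],s['orientation'][0,1])+.11,3));delta([P[0],P[1],72])
E
python3 lev.py
```

```text
theta 0.403 r 79.1 yawtheta 0.413
tcp [538.8 -85.1  72.1] d mm [ 23.  -75.7  -0.1] norm [ 0.154 -0.505 -0.001] yaw_y 0.303 gap 13.4 F [ 1.8 -3.1 -8.5] t 40.58
tilt fix norm [-0.0014  0.001 ]
```

Tracking very well. Continue.

Emit:
send_rows(
  targets=[-0.05, -0.018, 0, 0, 0, 0.05, 0, -0.047, -0.023, 0, 0, 0, 0.05, 0, -0.045, -0.028, 0, 0, 0, 0.05, 0, -0.042, -0.032, 0, 0, 0, 0.05, 0],
)

```text
time: 40.92
tcp_pos: [510.4, -100.5, 72.1]
orientation: [[-0.662, 0.749, 0.003], [0.749, 0.662, 0.003], [0.0, 0.004, -1.0]]
wrist_force: [3.8, -1.9, -11.4]
finger_gap: 13.7
```

Emit:
send_rows(
  targets=[-0.038, -0.036, 0, 0, 0, 0.05, 0, -0.035, -0.04, 0, 0, 0, 0.05, 0, -0.031, -0.043, 0, 0, 0, 0.05, 0, -0.026, -0.046, 0, 0, 0, 0.05, 0],
)

```text
time: 41.25
tcp_pos: [490.6, -126.1, 72.2]
orientation: [[-0.911, 0.413, 0.004], [0.413, 0.911, 0.004], [-0.002, 0.005, -1.0]]
wrist_force: [5.5, -1.2, -12.2]
finger_gap: 13.7
```

```bash
python3 lev.py
```

```text
theta 1.225 r 79.2 yawtheta 1.255
tcp [ 490.6 -126.1   72.2] d mm [ 71.2 -34.7  -0.2] norm [ 0.474 -0.231 -0.001] yaw_y 1.145 gap 13.7 F [  5.5  -1.2 -12.2] t 41.25
tilt fix norm [-0.0019  0.0021]
```

Emit:
send_rows(
  targets=[-0.02, -0.048, 0, 0, 0, 0.045, 0, -0.016, -0.05, 0, 0, 0, 0.05, 0, -0.01, -0.05, 0, 0, 0, 0.045, 0, -0.002, -0.02, 0, 0, 0, 0.015, 0, 0, 0, 0, 0, 0, 0, 0],
)

```text
time: 41.67
tcp_pos: [483.2, -152.6, 72.1]
orientation: [[-0.996, 0.095, 0.005], [0.095, 0.996, 0.006], [-0.004, 0.006, -1.0]]
wrist_force: [2.0, 1.4, -7.6]
finger_gap: 13.6
```

```bash
python3 lev.py
```

```text
theta 1.575 r 79.0 yawtheta 1.586
tcp [ 483.2 -152.6   72.1] d mm [78.6 -8.2 -0.1] norm [ 0.524 -0.055 -0.   ] yaw_y 1.476 gap 13.6 F [ 2.   1.4 -7.6] t 41.67
tilt fix norm [-0.0029  0.0024]
```

Emit:
send_rows(
  targets=[0, -0.012, 0, 0, 0, 0, 0, 0, 0, 0, 0, 0, 0, 0],
)

```text
time: 41.83
tcp_pos: [483.0, -153.6, 72.0]
orientation: [[-0.995, 0.098, 0.004], [0.098, 0.995, 0.007], [-0.003, 0.008, -1.0]]
wrist_force: [2.1, 5.2, -5.5]
finger_gap: 13.5
```

```bash
python3 lev.py
```

```text
theta 1.587 r 79.2 yawtheta 1.583
tcp [ 483.  -153.6   72. ] d mm [78.8 -7.2  0. ] norm [ 0.526 -0.048  0.   ] yaw_y 1.473 gap 13.5 F [ 2.1  5.2 -5.5] t 41.83
tilt fix norm [-0.0037  0.0021]
```

Release, lift, look.

Emit:
send_rows(
  targets=[0, 0, 0, 0, 0, 0, 0.4, 0, 0, 0, 0, 0, 0, 0.4, 0, 0, 0, 0, 0, 0, 0.4, 0, 0, 0.1, 0, 0, 0, 0.4, 0, 0, 0.2, 0, 0, 0, 0.4],
)

```text
time: 42.25
tcp_pos: [481.8, -152.6, 115.2]
orientation: [[-0.995, 0.102, -0.0], [0.102, 0.995, 0.008], [0.001, 0.008, -1.0]]
wrist_force: [-0.5, 0.1, 0.0]
finger_gap: 36.2
```

Emit:
send_rows(
  targets=[0, -0.05, 0.25, 0, 0, 0, 0.4, 0, -0.1, 0.25, 0, 0, 0, 0.4, 0, -0.1, 0.2, 0, 0, 0, 0.4, 0, -0.05, 0, 0, 0, 0, 0.4, 0, 0, 0, 0, 0, 0, 0.4],
)

```text
time: 42.67
tcp_pos: [483.5, -199.8, 231.6]
orientation: [[-0.995, 0.103, 0.007], [0.103, 0.995, 0.004], [-0.006, 0.004, -1.0]]
wrist_force: [-1.2, 0.7, 0.0]
finger_gap: 36.8
```

```bash
python3 -c "
from h import *
w=cam('wrist');save(w,'am.png');np.save('w.npy',w,allow_pickle=True);c=cam('top');save(c,'am_t.png');c=cam('side');save(c,'am_s.png')
delta([555.2,-226.2,17])
"
```

```text
tcp [ 482.5 -198.1  229.3] d mm [  72.7  -28.1 -212.3] norm [ 0.484 -0.187 -1.415] yaw_y 1.468 gap 36.7 F [ 0.1 -0.2 -0.6] t 42.82
tilt fix norm [-0.0029  0.0017]
```

View pics/am.png

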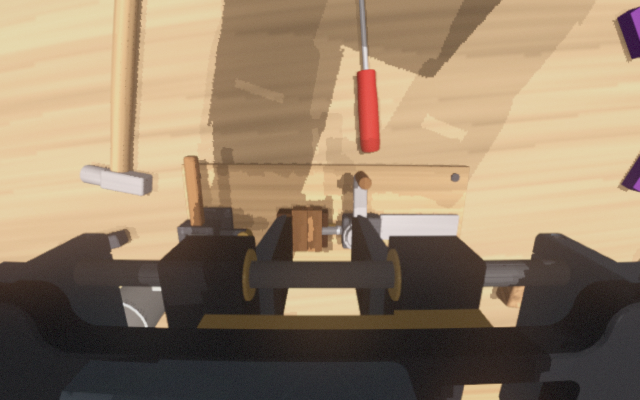

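View pics/am_t.png

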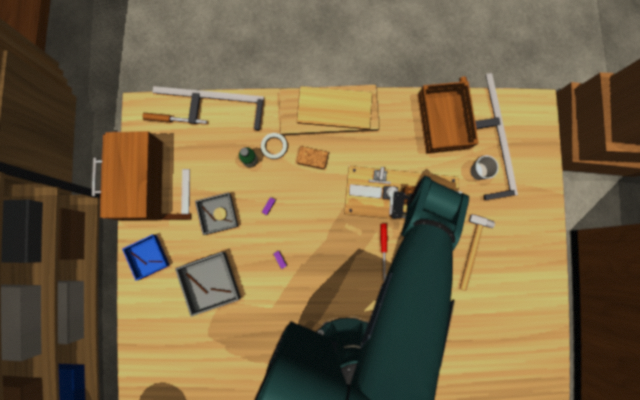

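Emit:
send_rows(
  targets=[-0.02, -0.2, 0, 0, 0, 0, 0.6, -0.02, -0.25, 0, 0, 0, 0, 0.6, -0.02, -0.25, 0, 0, 0, 0, 0.6, 0, -0.2, 0, 0, 0, 0, 0.6, 0, -0.05, 0, 0, 0, 0, 0.6],
)

```text
time: 43.23
tcp_pos: [470.6, -339.2, 221.6]
orientation: [[-0.995, 0.096, -0.006], [0.096, 0.995, 0.012], [0.007, 0.012, -1.0]]
wrist_force: [-0.1, -1.2, -0.6]
finger_gap: 54.5
```

Emit:
send_rows(
  targets=[0, 0, 0, 0, 0, 0, 0.6],
)

```text
time: 43.32
tcp_pos: [470.0, -339.8, 219.9]
orientation: [[-0.995, 0.097, -0.008], [0.097, 0.995, 0.014], [0.009, 0.013, -1.0]]
wrist_force: [0.3, 0.1, -0.4]
finger_gap: 54.7
```

```bash
python3 -c "
from h import *
w=cam('wrist');save(w,'an.png');np.save('w1.npy',w,allow_pickle=True);c=cam('side');save(c,'an_s.png',(300,120,420,220),6)
delta([480,-362,60])
"
```

```text
tcp [ 470.1 -338.2  220.1] d mm [   9.9  -23.8 -160.1] norm [ 0.066 -0.159 -1.067] yaw_y 1.474 gap 55.2 F [ 0.6 -1.2 -0.6] t 43.42
tilt fix norm [-0.0071 -0.0039]
```

View pics/an.png

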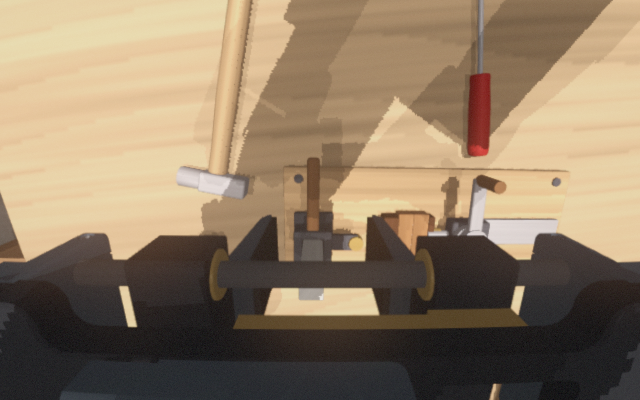

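View pics/an_s.png

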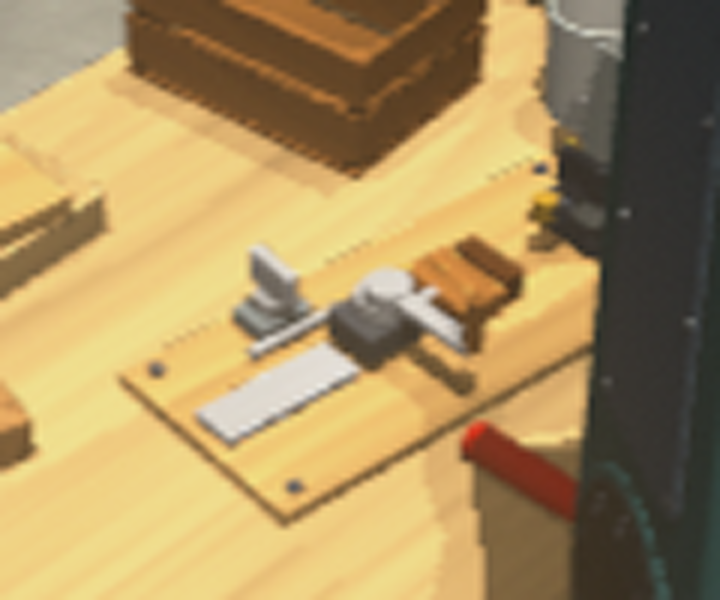

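```bash
python3 -c "
from h import *
from scipy.optimize import least_squares
w=np.load('w.npy',allow_pickle=True).item();w1=np.load('w1.npy',allow_pickle=True).item()
save(w1,'an2.png',(260,140,380,310),3.5); save(w,'am2.png',(150,140,270,250),5)
"
```

```text
(no output)
```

View pics/an2.png

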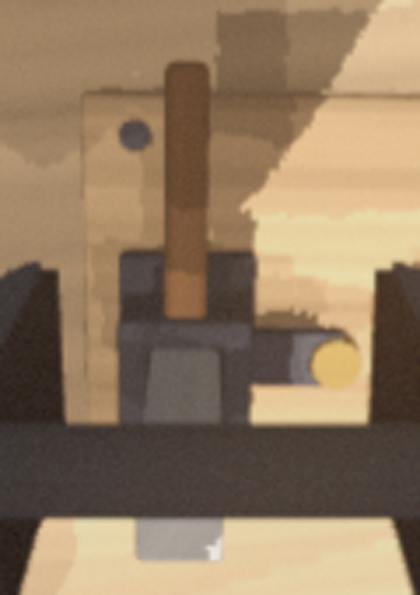

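View pics/am2.png

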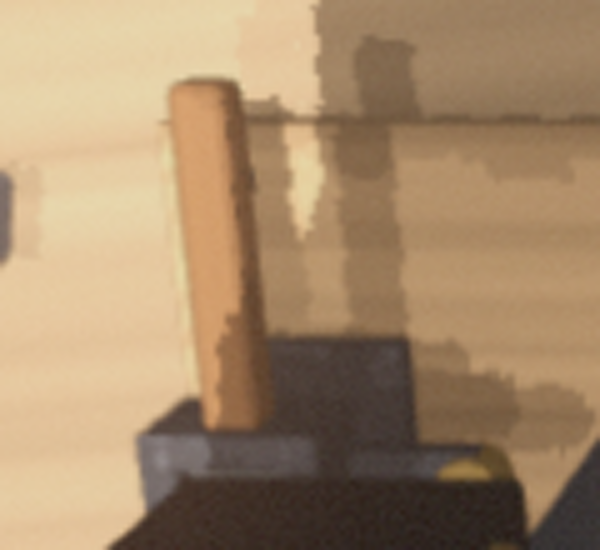

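```bash
python3 -c "
from h import *
from scipy.optimize import least_squares
w=np.load('w.npy',allow_pickle=True).item();w1=np.load('w1.npy',allow_pickle=True).item()
t=cam('top')
def tri(o):
    r=least_squares(lambda X:np.concatenate([proj(c,X)[0]-uv for c,uv in o]),[480,-360,60]);return r.x.round(1),r.fun.round(2)
a=np.array
print('tip L',tri([(w,a((172,88))/5+[150,140]),(w1,a((167,66))/3.5+[260,140])]))
print('tip R',tri([(w,a((240,86))/5+[150,140]),(w1,a((209,66))/3.5+[260,140])]))
print('tip3',tri([(w,a((206,84))/5+[150,140]),(w1,a((188,64))/3.5+[260,140]),(t,a((570,382))/5+[335,150])]))
print('base',tri([(w,a((235,430))/5+[150,140]),(w1,a((187,318))/3.5+[260,140])]))
delta([480,-362,60])
"
```

```text
tip L (array([ 437.1, -349.2,   69.8]), array([-0.01, -0.36,  0.  ,  0.35]))
tip R (array([ 439. , -336.3,   63.6]), array([-0.01, -0.25,  0.  ,  0.24]))
tip3 (array([ 437.6, -343.1,   66.7]), array([-0.3 , -0.12, -0.23,  0.43, -1.66,  0.77]))
base (array([ 519. , -351.6,   72. ]), array([ 0.  , -0.03, -0.  ,  0.03]))
tcp [ 470.3 -337.8  220.6] d mm [   9.7  -24.2 -160.6] norm [ 0.065 -0.161 -1.07 ] yaw_y 1.475 gap 54.7 F [ 0.2  0.1 -0.6] t 43.47
tilt fix norm [-0.0069 -0.0037]
```

Emit:
send_rows(
  targets=[-0.025, -0.05, -0.2, -0.007, -0.004, -0.006, 0.6, 0, 0, -0.25, 0, 0, 0, 0.6, 0, 0, -0.25, 0, 0, 0, 0.6, 0, 0, -0.15, 0, 0, 0, 0.6, 0, 0, 0, 0, 0, 0, 0.6],
)

```text
time: 43.88
tcp_pos: [468.5, -339.0, 91.1]
orientation: [[-0.995, 0.102, 0.006], [0.102, 0.995, -0.004], [-0.006, -0.003, -1.0]]
wrist_force: [-1.0, 0.3, -0.5]
finger_gap: 54.8
```

```bash
python3 -c "
from h import *
w=cam('wrist');save(w,'ao.png')
delta([466,-346,47])
"
```

```text
tcp [ 469.  -339.3   92.8] d mm [ -3.   -6.7 -45.8] norm [-0.02  -0.044 -0.306] yaw_y 1.469 gap 54.7 F [-0.3 -0.  -0.7] t 43.93
tilt fix norm [0.0021 0.0032]
```

View pics/ao.png

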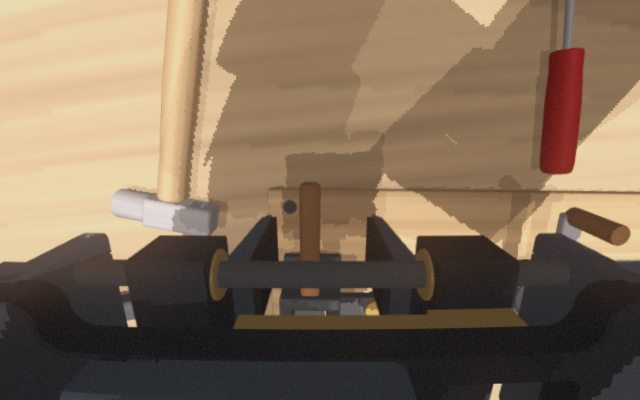

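Bar at column ~311, fingers centred at ~321; shift −y ~6 mm and lower.

Emit:
send_rows(
  targets=[-0.02, -0.042, -0.1, 0.002, 0.003, 0, 0.6, 0, -0.005, -0.13, 0, 0, 0, 0.6, 0, 0, -0.06, 0, 0, 0, 0.6, 0, 0, -0.01, 0, 0, 0, 0.6, 0, 0, 0, 0, 0, 0, 0.5],
)

```text
time: 44.35
tcp_pos: [470.3, -345.5, 54.3]
orientation: [[-0.995, 0.097, 0.006], [0.097, 0.995, -0.004], [-0.006, -0.004, -1.0]]
wrist_force: [0.1, 1.0, 1.0]
finger_gap: 50.5
```

```bash
python3 -c "
from h import *
delta([466,-346,47])
"
```

```text
tcp [ 470.3 -345.5   54.3] d mm [-4.3 -0.5 -7.3] norm [-0.029 -0.004 -0.048] yaw_y 1.473 gap 50.5 F [0.1 1.  1. ] t 44.35
tilt fix norm [0.0022 0.0029]
```

Emit:
send_rows(
  targets=[-0.028, -0.003, -0.045, 0.002, 0.003, 0, 0.4, 0, 0, -0.01, 0, 0, 0, 0.2, 0, 0, 0, 0, 0, 0, 0, 0, 0, 0, 0, 0, 0, 0, 0, 0, 0, 0, 0, 0, 0],
  squeeze=30,
)

```text
time: 44.77
tcp_pos: [467.7, -346.8, 49.7]
orientation: [[-0.995, 0.097, 0.003], [0.097, 0.995, -0.003], [-0.003, -0.003, -1.0]]
wrist_force: [1.0, 0.7, -0.3]
finger_gap: 17.9
```

Emit:
send_rows(
  targets=[0, 0, 0, 0, 0, 0, 0, 0, 0, 0, 0, 0, 0, 0, 0, 0, 0, 0, 0, 0, 0],
)

```text
time: 45.02
tcp_pos: [467.7, -347.2, 50.0]
orientation: [[-0.995, 0.099, 0.004], [0.099, 0.995, -0.003], [-0.004, -0.003, -1.0]]
wrist_force: [1.5, -0.9, -3.4]
finger_gap: 14.1
```

```bash
python3 -c "
from h import *
delta([466,-346,47])
"
```

```text
tcp [ 467.7 -347.2   50. ] d mm [-1.7  1.2 -3. ] norm [-0.012  0.008 -0.02 ] yaw_y 1.472 gap 14.1 F [ 1.5 -0.9 -3.4] t 45.02
tilt fix norm [0.0017 0.0019]
```

Emit:
send_rows(
  targets=[0, 0, 0.04, 0, 0, 0, 0, 0, 0, 0.05, 0, 0, 0, 0, 0, 0, 0.05, 0, 0, 0, 0, 0, 0, 0.05, 0, 0, 0, 0],
)

```text
time: 45.35
tcp_pos: [467.3, -347.1, 78.4]
orientation: [[-0.995, 0.101, 0.003], [0.1, 0.995, -0.003], [-0.004, -0.003, -1.0]]
wrist_force: [2.8, -3.8, -4.5]
finger_gap: 13.9
```

```bash
python3 -c "
from h import *
delta([467.7,-347.2,103])
"
```

```text
tcp [ 467.3 -347.1   78.4] d mm [ 0.4 -0.1 24.6] norm [ 0.003 -0.     0.164] yaw_y 1.47 gap 13.9 F [ 2.8 -3.8 -4.5] t 45.35
tilt fix norm [0.0014 0.0017]
```

Emit:
send_rows(
  targets=[0, 0, 0.04, 0, 0, 0, 0, 0, 0, 0.04, 0, 0, 0, 0, 0, 0, 0.03, 0, 0, 0, 0],
)

```text
time: 45.6
tcp_pos: [467.3, -347.2, 97.1]
orientation: [[-0.995, 0.101, 0.004], [0.101, 0.995, -0.003], [-0.004, -0.003, -1.0]]
wrist_force: [2.5, -3.4, -8.3]
finger_gap: 13.9
```

```bash
python3 -c "
from h import *
delta([467.7,-347.2,103])
"
```

```text
tcp [ 467.3 -347.2   97.1] d mm [ 0.4 -0.   5.9] norm [ 0.002 -0.     0.039] yaw_y 1.47 gap 13.9 F [ 2.5 -3.4 -8.3] t 45.6
tilt fix norm [0.0017 0.0021]
```

Emit:
send_rows(
  targets=[0, 0, 0.025, 0, 0, 0, 0, 0, 0, 0.015, 0, 0, 0, 0, 0, 0, 0, 0, 0, 0, 0],
)

```text
time: 45.85
tcp_pos: [467.3, -347.2, 105.2]
orientation: [[-0.995, 0.101, 0.005], [0.101, 0.995, -0.004], [-0.005, -0.003, -1.0]]
wrist_force: [-0.3, -1.4, -3.8]
finger_gap: 14.1
```

```bash
python3 -c "
from h import *
w=cam('wrist');save(w,'ap.png')
delta([467.7,-347.2,103.2])
"
```

```text
tcp [ 467.4 -347.2  105. ] d mm [ 0.3 -0.  -1.8] norm [ 0.002 -0.    -0.012] yaw_y 1.47 gap 13.8 F [ 0.6 -1.3 -3.3] t 45.9
tilt fix norm [0.0019 0.0023]
```

View pics/ap.png

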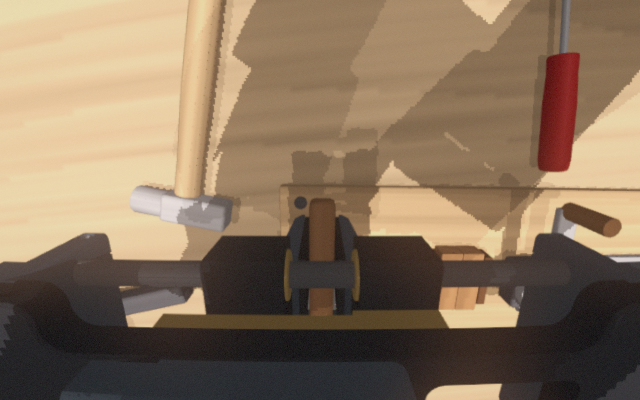

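Emit:
send_rows(
  targets=[0, 0, -0.012, 0, 0, 0, 0, 0, 0, -0.012, 0, 0, 0, 0, 0, 0, -0.008, 0, 0, 0, 0, 0, 0, 0, 0, 0, 0, 0],
)

```text
time: 46.23
tcp_pos: [467.4, -347.2, 100.6]
orientation: [[-0.995, 0.101, 0.004], [0.101, 0.995, -0.003], [-0.004, -0.003, -1.0]]
wrist_force: [-3.8, 1.4, 9.3]
finger_gap: 13.8
```

```bash
python3 -c "
from h import *
delta([467.7,-347.2,100])
"
```

```text
tcp [ 467.4 -347.2  100.6] d mm [ 0.3 -0.  -0.6] norm [ 0.002 -0.    -0.004] yaw_y 1.47 gap 13.8 F [-3.8  1.4  9.3] t 46.23
tilt fix norm [0.0017 0.002 ]
```

Emit:
send_rows(
  targets=[0, 0, 0, 0, 0, 0, 0.4, 0, 0, 0, 0, 0, 0, 0.5, 0, 0, 0, 0, 0, 0, 0.5, 0, 0, 0, 0, 0, 0, 0.5, 0, 0, 0.05, 0, 0, 0, 0.5],
)

```text
time: 46.65
tcp_pos: [466.8, -346.6, 106.7]
orientation: [[-0.995, 0.098, 0.002], [0.098, 0.995, -0.002], [-0.002, -0.002, -1.0]]
wrist_force: [-0.3, 0.4, -0.8]
finger_gap: 43.8
```

Emit:
send_rows(
  targets=[0, 0, 0.15, 0, 0, 0, 0.5, 0, 0, 0.2, 0, 0, 0, 0.5, 0, 0, 0.2, 0, 0, 0, 0.5, -0.03, 0.1, 0.1, 0, 0, 0, 0.5, -0.03, 0.2, 0, 0, 0, 0, 0.5],
)

```text
time: 47.07
tcp_pos: [457.7, -303.3, 210.3]
orientation: [[-0.995, 0.099, 0.001], [0.099, 0.995, -0.002], [-0.001, -0.002, -1.0]]
wrist_force: [0.4, 0.1, 0.2]
finger_gap: 45.7
```

```bash
python3 -c "
from h import *
w=cam('wrist');save(w,'aq.png');np.save('w.npy',w,allow_pickle=True)
c=cam('side');save(c,'aq_s.png');c=cam('top');save(c,'aq_t.png')
delta([467.7,-347.2,100])
"
```

```text
tcp [ 456.4 -300.3  207.5] d mm [  11.3  -46.9 -107.5] norm [ 0.075 -0.312 -0.717] yaw_y 1.474 gap 45.8 F [-0.3 -1.   0.1] t 47.22
tilt fix norm [-0.0002 -0.001 ]
```

View pics/aq.png

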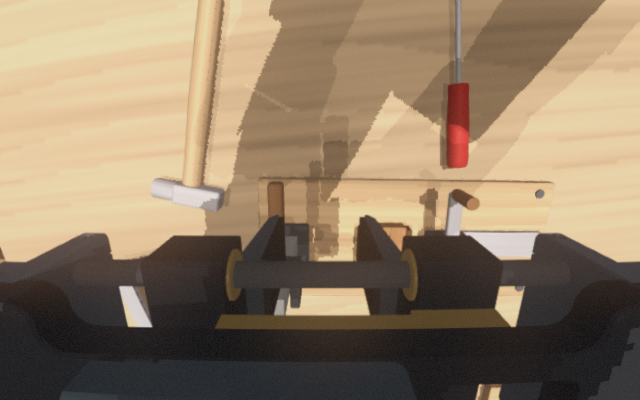

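View pics/aq_t.png

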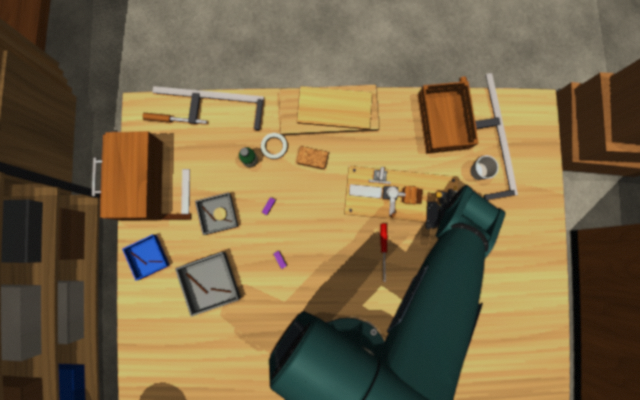

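```bash
python3 -c "
from h import *
w=np.load('w.npy',allow_pickle=True).item()
for d in (0,25,45,50,55): print(d,proj(w,[437.6,-343.1,66.7+d]).round(1))
save(w,'aq2.png',(240,170,480,320),3.3)
"
```

```text
0 [[282.7 173.2]]
25 [[279.5 177.9]]
45 [[276.5 182.1]]
50 [[275.7 183.3]]
55 [[274.8 184.5]]
```

View pics/aq2.png

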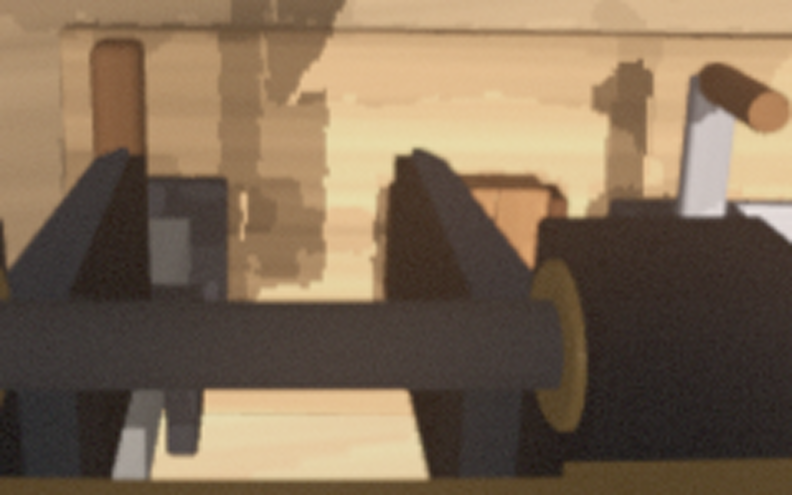

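Emit:
send_rows(
  targets=[-0.02, 0.25, 0.15, 0, 0, 0, 0.5, -0.02, 0.27, 0.15, 0, 0, 0, 0.5, 0, 0.27, 0.1, 0, 0, 0, 0.5, 0, 0.27, 0, 0, 0, 0, 0.5, 0, 0.27, 0, 0, 0, 0, 0.5],
)

```text
time: 47.63
tcp_pos: [450.5, -107.4, 266.4]
orientation: [[-0.995, 0.104, -0.003], [0.104, 0.995, 0.0], [0.003, 0.0, -1.0]]
wrist_force: [0.5, 0.2, -0.4]
finger_gap: 45.2
```

Emit:
send_rows(
  targets=[0, 0.27, 0, 0, 0, 0, 0.5, 0, 0.27, 0, 0, 0, 0, 0.5, 0, 0.27, 0, 0, 0, 0, 0.5, 0, 0.27, 0, 0, 0, 0, 0.5, 0, 0, 0, 0, 0, 0, 0.5],
)

```text
time: 48.05
tcp_pos: [450.5, 64.5, 268.7]
orientation: [[-0.995, 0.102, 0.001], [0.102, 0.995, 0.001], [-0.001, 0.001, -1.0]]
wrist_force: [-0.1, -0.7, -0.2]
finger_gap: 45.7
```

```bash
python3 -c "
from h import *
c=cam('side');save(c,'ar_s.png',(300,90,450,215),5);np.save('s.npy',c,allow_pickle=True);c=cam('top');save(c,'ar_t.png',(335,150,475,240),5);np.save('t.npy',c,allow_pickle=True)
delta([467.7,-347.2,100])
"
```

```text
tcp [450.7  60.8 268.5] d mm [  17.  -408.  -168.5] norm [ 0.113 -2.72  -1.123] yaw_y 1.468 gap 45.0 F [ 0.1  0.3 -0.5] t 48.15
tilt fix norm [0.0003 0.0003]
```

View pics/ar_s.png

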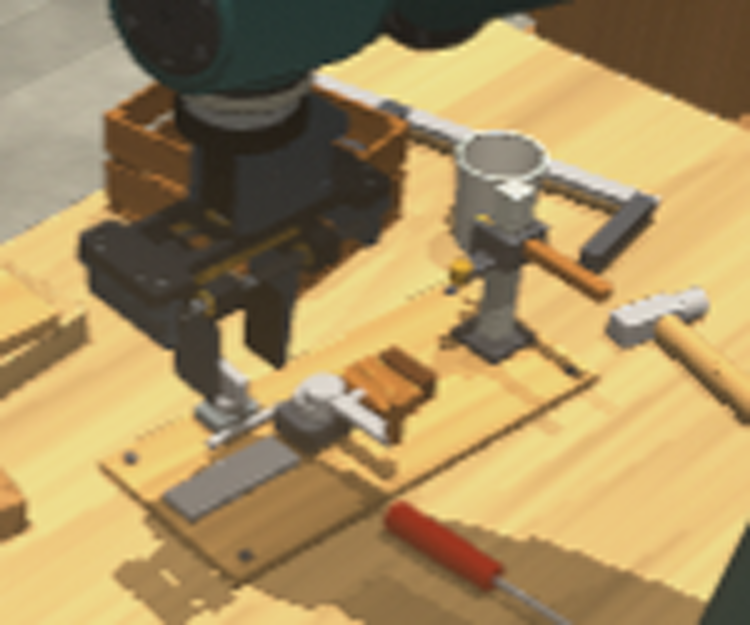

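View pics/ar_t.png

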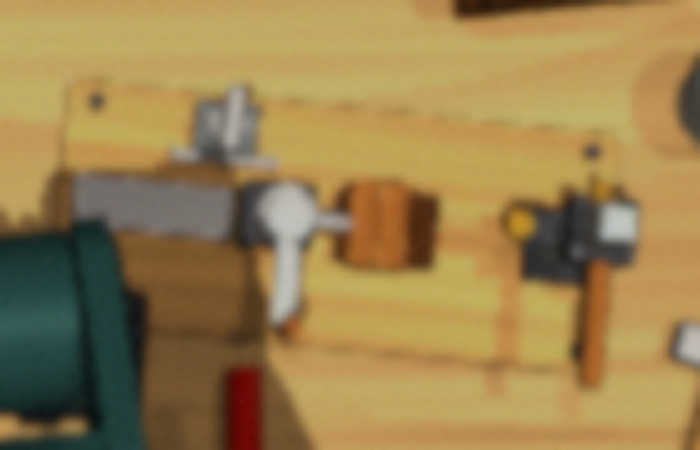

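```bash
python3 -c "
from h import *
from scipy.optimize import least_squares
s=np.load('s.npy',allow_pickle=True).item();t=np.load('t.npy',allow_pickle=True).item();w=np.load('w.npy',allow_pickle=True).item()
r=least_squares(lambda X:np.concatenate([proj(s,X)[0]-(421.5,147.5),proj(t,X)[0]-(453.2,226.2),proj(w,X)[0]-(275.7,183)]),[440,-343,100]);print(r.x,r.fun)
a=jig(t,[(288,325)],(0,0),1,0)
p=ray(t,np.array((288,325))/5+[335,150],100)[0];q=ray(t,np.array((288,213))/5+[335,150],80)[0];d=p-q;print('lever theta',np.arctan2(d[1],d[0])%(2*np.pi)-1.463)
for n in ('plug_center','block1_center'):
  c=cam('top');print(n,[(np.round(r['uv']).tolist(),round(r['confidence'],2)) for r in find_in(n,'top')])
save(c,'as.png')
"
```

```text
[ 435.60384278 -341.67067651  126.01370512] [ 0.07478909 -0.0477107  -1.29348372  0.65578391 -0.31234242  0.22487269]
lever theta 1.6084959468571722
plug_center [([218.0, 216.0], 0.6)]
block1_center [([281.0, 260.0], 0.69), ([264.0, 205.0], 0.48)]
```

View pics/as.png

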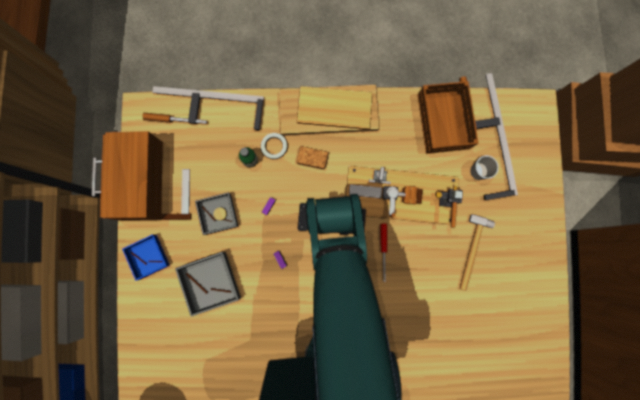

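```bash
python3 -c "
from rig import *
print(job_done())"
```

```text
the job is handed in; nothing more can be done
None
```

The job is done and handed in, at about 48 s on the clock.

**What I did**
- I put the plug in the small grey bin.
- I laid the two brown blocks against the fence. No others were present, and I left the purple look-alikes alone.
- I turned the nut about 6.3 rad clockwise, until the shoe met the pack.
- Block 2 had been knocked about 21 mm sideways, so I levelled both blocks' ends again with the jaws.
- I swung the lever over, then raised the guide about 55 mm and let it down on its top notch.

**Last checks**
- **Plug:** it shows in the small grey bin.
- **Pack:** the blocks were level and tight, measured before I swung the lever. They still looked right in the last pictures.
- **Lever:** it stopped at about 1.59 rad by the arm's position. The top camera gives 1.61, slightly past the 1.6 stop, which I put down to picture error.
- **Shoe:** it should be pushed back about 7 mm. I worked this out from the nut turns and could not see it directly.
- **Guide:** it rested at about 50.6 mm with an upward force of about 9 N, so the pawl is holding. A rough triangulation of the handle tip gave about 59 mm of rise, which is beyond the 56 mm stop. I trusted the arm's reading instead.
- **Bystanders:** none appeared to have moved in the last top picture.

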